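# Dock the core plate and load it for imaging

### The job

Get the drilled cores ready for imaging: swing the clamp arm of the white imaging stage open, clear of the recess, and fit the aluminium specimen plate into the recess by slipping one edge, tilted, under the steel lip and levelling it until it lies flat on the recess floor, then swing the clamp fully closed over its edge. Next move every core from the grey rack into the plate's V supports, one core per pair, lying centred along its supports, and then press the stage's round button fully down. Leave the other things on the bench where they are.

Things in the scene. Friction and masses are not known exactly. Their poses are not given: they have to be found in the camera images.
- stage: white imaging stage fixed to the bench, 200 x 192 mm, heading varies. Origin at bench height below the middle of its recess; x points from the lip (robot side) to the far end, z up. Recess floor z = 20 mm, x -80 to 80, y -77.5 to 77.5 mm; side walls end at z = 28, far wall (x = 80) at 27 mm. A grey pod for the button spans x -90 to -20, y -150 to -100 mm, top z = 24
- lip_edge (a point): middle of the lower edge of the steel lip, at x = -70, y = 0, z = 32 mm in the stage's frame. The lip overhangs the recess by 10 mm along its whole width: the wall below it is at x = -80, the gap between recess floor and lip is 12 mm high, the lip is 5 mm thick (top z = 37 mm)
- plate: loose aluminium specimen plate, 156 (x) x 150 (y) x 6 mm, about 0.4 kg, flat on the bench at the start. Origin: centre of its underside. It is the same turned half round, either x end may go under the lip; its x must lie along the stage's x. Fully home, its origin is within about 2 mm of x = y = 0 and at z = 20 mm in the stage's frame
- rib_top (a point): middle of the top of the plate's upright grip rib, which stands across its centre: 10 mm thick (plate x), 50 mm long (plate y), from z = 6 to 42 mm above the plate's underside
- plate_core_place (a point): centre of a seated core in one of the plate's four places: these are at x = +-34, y = +-40, z = 34 mm in the plate's frame, the cores lying along y. Each place has two black 90 degree V supports, 22 mm either side of its centre in y, 8 mm wide in y, 25 mm over the arms in x, arm tops about z = 32 mm; between them it is open down to the plate (z = 6 mm)
- clamp (a joint): swing clamp hinged upright on the stage's wall (on its -y side near the far end), rad: 0 = fully open, grows anticlockwise seen from above, stop at 2.1; fully closed (arm points to the stage's +y, over the plate's edge) at 2.07 to 2.1. Starts at 1.5 to 2.05, over the empty recess, where it bars the plate; clear of the recess below 0.4; stays where left (friction 0.04 N m)
- clamp_pivot (a point): point on the clamp's upright hinge axis, at x = 66, y = -88, z = 29 mm in the stage's frame; axes as the stage's
- clamp_pin (a point): top of the upright round steel pin (11 mm across, from z = 36 to 69 mm above the bench) that moves the clamp arm; 28 mm from the hinge axis. The arm is 36 mm long, 12 mm wide, 7 mm thick, its underside 29 mm above the bench; at joint value q it points at the angle q - 0.5 rad from the stage's x axis towards its y axis
- button_top (a point): centre of the top of the round grey push button (28 mm across) on the control pod, about 42 mm above the bench; pressed straight down
- button (a joint): travel of the button, m: 0 = up, 0.006 = fully down (about 5 N); springs back
- rack: grey plastic core rack, fixed to the bench, 200 mm (x) x 70 mm (y), base 8 mm thick. Origin: centre of its underside. Four stations at x = -72, -24, 24, 72 mm with cores along y, each in two V supports (y = +-22 mm, 8 mm wide, arm tops about 33 mm above the bench), core axis at z = 36 mm
- core0: one of up to four identical drilled rock cores (None if absent this time): a round rod 18 mm in diameter, 60 mm long, 35 g, reddish-brown. Origin at its centre, y axis along the rod. At the start it lies level in one pair of V supports of the rack, its axis 36 mm above the bench
- core1: one of up to four identical drilled rock cores (None if absent this time): a round rod 18 mm in diameter, 60 mm long, 35 g, reddish-brown. Origin at its centre, y axis along the rod. At the start it lies level in one pair of V supports of the rack, its axis 36 mm above the bench
- core2: one of up to four identical drilled rock cores (None if absent this time): a round rod 18 mm in diameter, 60 mm long, 35 g, reddish-brown. Origin at its centre, y axis along the rod. At the start it lies level in one pair of V supports of the rack, its axis 36 mm above the bench
- core3: one of up to four identical drilled rock cores (None if absent this time): a round rod 18 mm in diameter, 60 mm long, 35 g, reddish-brown. Origin at its centre, y axis along the rod. At the start it lies level in one pair of V supports of the rack, its axis 36 mm above the bench
- dish: clear round dish, 90 mm across, 16 mm tall; a bystander, leave it alone. Origin: centre of its underside
- jar: small jar, 52 mm across, 70 mm tall; a bystander, leave it alone. Origin: centre of its underside
- beaker: open glass beaker, 68 mm across, 85 mm tall; a bystander, leave it alone. Origin: centre of its underside
- brush: brush lying on the bench, 170 mm long; a bystander, leave it alone. Origin: centre of its underside
- slide_box: cardboard box 35 x 85 x 30 mm; a bystander, leave it alone. Origin: centre of its underside
- wash_bottle: white bottle 60 mm across, 140 mm tall; a bystander, leave it alone. Origin: centre of its underside
- spatula: spatula lying on the bench, 180 mm long; a bystander, leave it alone. Origin: centre of its underside
Mind the look-alikes: they are no part of the job. What is shaped like the core1 but turquoise is not meant.

How it is judged:
By the outcome, as a careful person would: the job done as asked, in the order asked, and still so for the second after the job is handed in, with the robot touching nothing.
Of core0, core1, core2, core3 only 2 to 4 are there at a start; the rules pass over those that are not, and their reading is None.
At some moment in a run one of plate, core0, core1, core2, core3 may be knocked a few centimetres aside while the robot is not near it.
Once in a run the grip may slacken for a moment while it holds something.
It also fails if it takes over 210 s, if anything falls off the work surface, if the arm or the gripper's body presses on something with over 40 N, if the wrist force passes 120 N, or if a joint passes its speed limit or range.

### The arm

A 7-joint arm with a two-finger parallel gripper is mounted at the origin on the work surface. World frame = base frame: x ahead of the robot, y to its left, z up, the work surface at z = 0. Lengths are in m, angles in rad, forces in N, time in s.
With the tool pointing down it reaches from about 0.425 to 0.875 m from the base axis. Payload 4.7 kg.
Tool frame: the origin (TCP) lies on the centre line of the jaws, within the pads' length; the fingertips stand 11 mm ahead of it and the grasp point (between the pads) lies 8 mm behind it (tcp_to_tips is the z of the fingertips in the tool frame, in m); z points along the fingers, y is the direction in which the jaws open and shut (so a half turn about z gives the same grasp; the last joint's range is limited). The gripper opens to 85 mm and grips with 20 to 120 N. Pads are 22 mm wide; open, the fingers measure 114 mm over their backs; the gripper's body (76 mm by 85 mm) begins 54 mm behind the grasp point. The pads swing forward as they close: fully open they stand 13 mm farther back than shut.
Start: joints at [-1.132, 0.321, -0.07, 1.45, 0.023, 1.371, -0.057], TCP at [0.268, 0.592, 0.213] pointing down, gripper open.
Joint ranges: [-2.86, 2.86], [-0.3, 2.09], [-1.38, 1.24], [0.06, 2.45], [-1.56, 4.7], [0.09, 2.05], [-2.69, 2.69]. Speed limits (rad/s): [2.57, 2.57, 3.14, 3.14, 3.14, 3.14, 3.14].

### API

Orientations are given as a unit quaternion [x, y, z, w].
In Python, from station import sense, read_camera, camera_info, sign_off, tcp_to_tips gives the robot as it stands.
- The arm moves only by the tool send_rows, never from a script. Its arguments are lists of equal length, an entry for each row: "travel": the shift along the tool's x, y, z as a fraction of full scale, a list of three; "angular": the turn, a rotation vector about the tool's x, y, z as a fraction of full scale, a list of three. A call has 1 to 8 rows; each row shifts and turns the pose as measured when the row begins, along the tool's axes as they then stand; what a row does not reach is not made up. Full scale, the value 1, is 100 mm for a shift and 30 degrees for a turn. A row lasts 1/8 s, in which the tool goes at most 62.5 mm and 10.7 degrees, less where a joint would pass 70% of its speed; a pose out of reach is approached as far as the arm can. A call with a number of a shift or a turn outside -1 to 1 is refused whole. A call with a gripper value outside its range is refused whole. "grip" is the finger opening in mm, from 0 to 85.4, set as the call begins (left out, the last holds). The fingers move at their own pace and stop on an object; "squeeze" is the grip in N (left out, the last holds). Time passes only in rows, so rows that do not move let the fingers close. It gives the time, the measured TCP pose, the force and the opening at its end, in the units of the state.
- sense(): the state, without advancing time (a new reading comes with each control period).
- read_camera(name): name is "scene" or "top" or "wrist"; returns the picture (400x640x3 uint8, red, green, blue); there is no depth.
- camera_info(name): a dict with "fovy" (degrees; the focal length in pixels is half the picture's height over the tangent of half this angle, whatever the lens; pixels are square), "cx", "cy" (the principal point, pixels), "k1" (the pictures are not rectified: a ray, as slopes to the right and down, at radius r is drawn at 1 + k1 r^2 times it, then the intrinsics apply), "position" and "rotation" of the camera in the world. Camera axes: x right, y down, z forward; pixel columns grow to the right and rows downward; lengths in m; the calibration is good to about 2 mm. A picture is of the moment at which its call begins: read the wrist's pose just before it. camera_info takes no time and is no camera call; for the wrist camera it gives the pose at the moment of the call.
- sign_off(): hands the job in, once; it reports no verdict.
The state is a dict: "t": time; "joint_positions": joint angles; "qd": joint speeds; "tau": joint torques, N m; "tool_pos": TCP position; "orientation": TCP orientation; "wrist_force": force on the tool from outside, world axes, zero at the start; "wrist_torque": the same for the moment, N m; "finger_gap": finger opening in m.
Only numpy, scipy, OpenCV 4.12 (cv2) and the standard library are available. Lean on these libraries where they do the work, as an engineer would, in place of code of your own. Each camera call takes 0.05 s, during which the arm holds its last target.

## Working session

There is one attempt and no reset: what is moved stays moved. The work goes in short steps, Python scripts to look and compute and a tool call to move; the robot and the scene stay as the last step left them, time stands still between calls to the robot, and variables do not carry over. Pictures are saved under pics/ and viewed, and the job is handed in when it is done.

Besides the shell and the picture viewer there is one more tool, called after "Call:" as name(argument=value, ...) on one line, values as JSON. send_rows: Moves the arm, as the interface text tells. Its arguments: {"type":"object","properties":{"travel":{"type":"array","items":{"type":"array","items":{"type":"number","minimum":-1,"maximum":1}}},"angular":{"type":"array","items":{"type":"array","items":{"type":"number","minimum":-1,"maximum":1}}},"grip":{"type":"number"},"squeeze":{"type":"number"}},"required":["travel","angular"]}

```bash
ls; mkdir -p pics; python3 - <<'E'
from station import *
import cv2
s=sense();print(s['t'],s['tool_pos'],s['orientation'],s['wrist_force'],s['finger_gap'],tcp_to_tips)
for n in("scene","top","wrist"):
    i=camera_info(n);print(n,i)
    cv2.imwrite(f"pics/{n}0.png",read_camera(n)[:,:,::-1])
E
```

```text
pics
0.0 [0.26766349 0.59168992 0.2122256 ] [ 2.10784753e-01  9.77532028e-01 -9.46410004e-04 -1.60734684e-04] [0.12061747 0.3097559  0.39171617] 0.08554801488074575 0.011
scene {'fovy': 51.07340585877371, 'cx': 314.69139087060785, 'cy': 195.1243160526987, 'k1': -0.009071469747249013, 'position': array([1.10781673, 0.62986208, 0.84802945]), 'rotation': array([ 0.30180818,  0.85515959, -0.39546003, -0.14568896])}
top {'fovy': 47.821369495797434, 'cx': 319.0163286435615, 'cy': 198.3765054497256, 'k1': 0.03512703943807174, 'position': array([ 0.35560351, -0.04691564,  1.35224571]), 'rotation': array([ 0.71109226, -0.69969136,  0.04599091, -0.05162007])}
wrist {'fovy': 67.91026558826212, 'cx': 314.07581900968376, 'cy': 193.63034211267694, 'k1': -0.0039529614390373625, 'position': array([0.19143958, 0.62469467, 0.37109614]), 'rotation': array([0.82862645, 0.53565962, 0.08724126, 0.13724408])}
```

View pics/scene0.png

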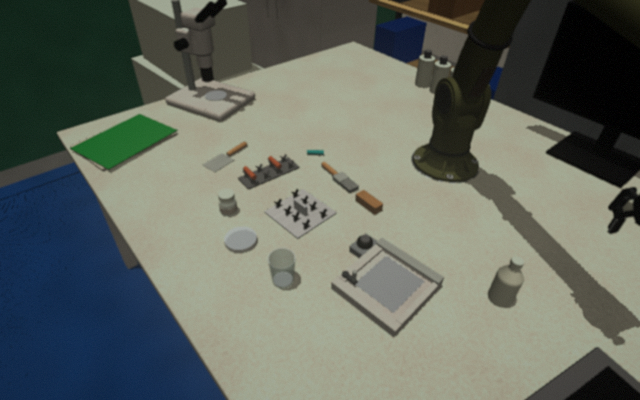

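View pics/top0.png

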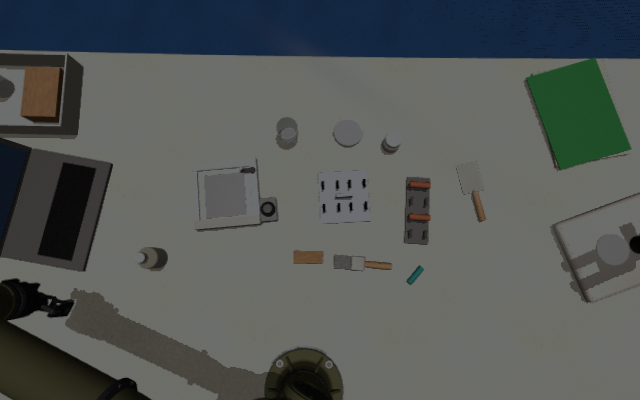

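View pics/wrist0.png

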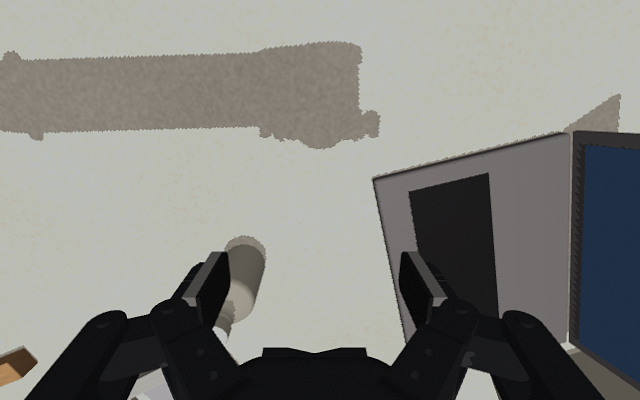

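```bash
cat > h.py <<'E'
import numpy as np, cv2, pickle
from scipy.spatial.transform import Rotation as R
from station import *
def snap(name,tag):
    i=camera_info(name); im=read_camera(name)[:,:,::-1].copy()
    cv2.imwrite(f"pics/{tag}.png",im); pickle.dump(i,open(f"pics/{tag}.pkl","wb")); return im,i
def load(tag): return cv2.imread(f"pics/{tag}.png"),pickle.load(open(f"pics/{tag}.pkl","rb"))
def KD(i):
    f=200/np.tan(np.radians(i['fovy'])/2)
    return np.array([[f,0,i['cx']],[0,f,i['cy']],[0,0,1.]]),np.array([i['k1'],0,0,0.])
def ray(i,uv):
    K,D=KD(i); p=cv2.undistortPoints(np.float64(uv).reshape(-1,1,2),K,D)[:,0]
    return R.from_quat(i['rotation']).apply(np.c_[p,np.ones(len(p))])
def p2w(i,uv,z):
    d=ray(i,uv); c=np.array(i['position']); t=(z-c[2])/d[:,2]; return c+d*t[:,None]
def w2p(i,P):
    K,D=KD(i); q=R.from_quat(i['rotation']).inv().apply(np.atleast_2d(P)-i['position'])
    return cv2.projectPoints(q.reshape(-1,1,3),np.zeros(3),np.zeros(3),K,D)[0][:,0]
def crop(tag,x0,y0,x1,y1,s,out,pts=None):
    im=cv2.imread(f"pics/{tag}.png")[y0:y1,x0:x1]; im=cv2.resize(im,None,fx=s,fy=s,interpolation=cv2.INTER_CUBIC)
    if pts is not None:
        for p in pts: cv2.circle(im,tuple(int(round(v)) for v in ((p[0]+.5-x0)*s,(p[1]+.5-y0)*s)),3,(0,255,0),1)
    cv2.imwrite(f"pics/{out}.png",im)
def st():
    s=sense(); print('t',round(s['t'],2),'p',s['tool_pos'].round(4),'R',R.from_quat(s['orientation']).as_matrix().round(3).tolist(),'F',s['wrist_force'].round(1),'M',np.round(s['wrist_torque'],2),'g',round(s['finger_gap'],4)); return s
def mv(target,Rm=None):
    "tool-frame shift in mm and rotvec in deg to reach target"
    s=sense(); r=R.from_quat(s['orientation'])
    d=r.inv().apply(np.array(target)-s['tool_pos'])*1000
    print('tool shift mm',d.round(1),end=' ')
    if Rm is not None: print('rotvec deg',np.degrees((r.inv()*R.from_matrix(Rm)).as_rotvec()).round(2),end='')
    print()
E
python3 - <<'E'
from h import *
snap('top','t1')
crop('t1',180,110,340,260,5,'t1a'); crop('t1',310,110,470,260,5,'t1b')
i=load('t1')[1]
print(p2w(i,[(228,196),(344,196),(418,210),(420,185),(418,217),(268,209),(415,275)],0.02).round(3))
E
```

```text
[[ 0.544  0.237  0.02 ]
 [ 0.549 -0.109  0.02 ]
 [ 0.511 -0.328  0.02 ]
 [ 0.586 -0.335  0.02 ]
 [ 0.49  -0.328  0.02 ]
 [ 0.506  0.116  0.02 ]
 [ 0.321 -0.317  0.02 ]]
```

View pics/t1a.png

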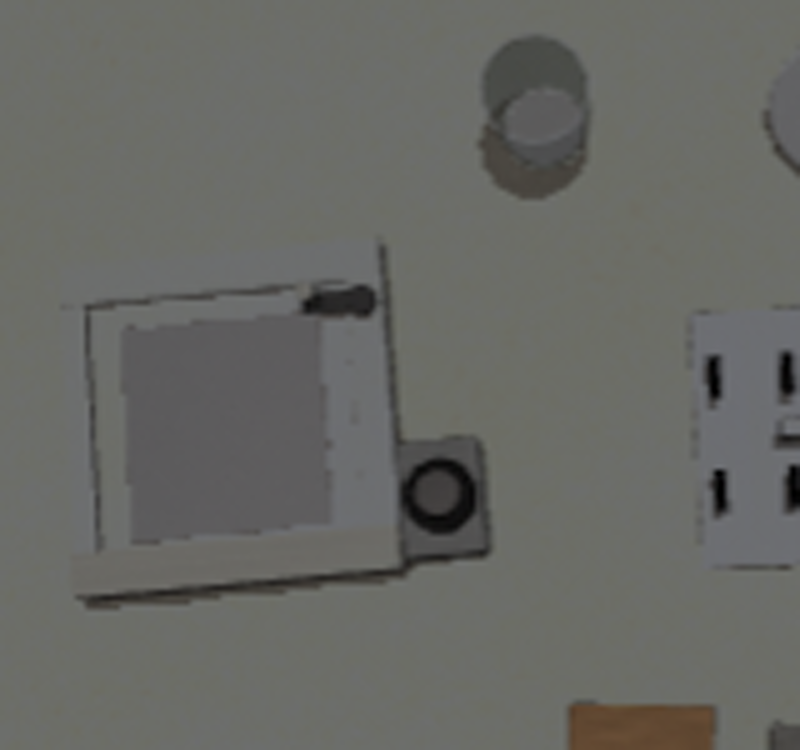

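View pics/t1b.png

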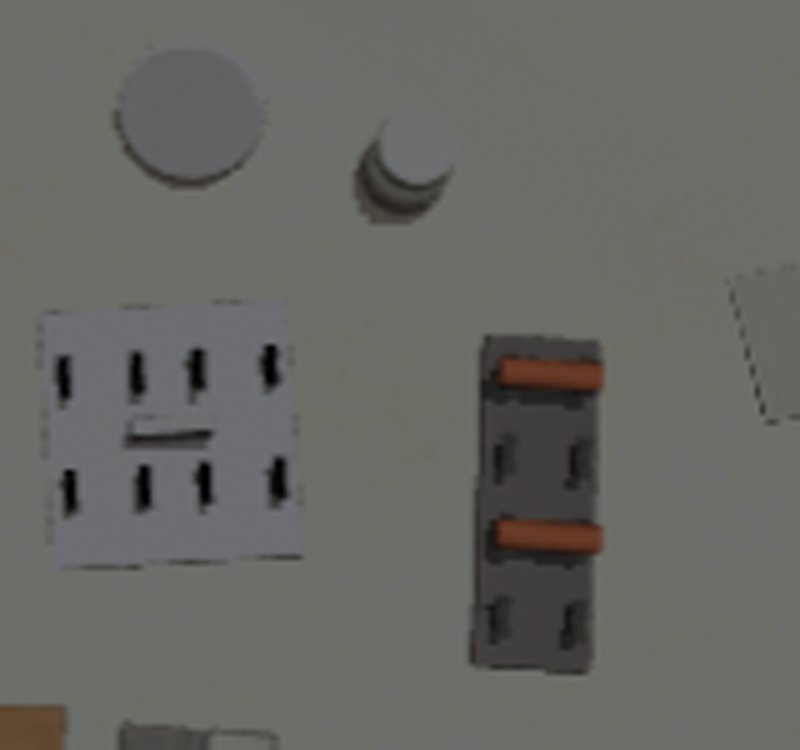

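```bash
python3 - <<'E'
from h import *
s=st(); i=camera_info('wrist'); r=R.from_quat(s['orientation'])
print('cam in tool',r.inv().apply(i['position']-s['tool_pos']).round(4)); print((r.inv()*R.from_quat(i['rotation'])).as_matrix().round(3))
a=np.radians(3); Rm=np.array([[-np.sin(a),np.cos(a),0],[np.cos(a),np.sin(a),0],[0,0,-1]]).T
Rm=np.array([[-np.sin(a),np.cos(a),0],[np.cos(a),np.sin(a),0],[0,0,-1]]).T
mv([0.5,0.237,0.25],Rm)
i=load('t1')[1]
f=lambda x,y,ox,oy:(x/5+ox-.5,y/5+oy-.5)
c=p2w(i,[f(100,551,180,110),f(87,307,180,110),f(375,290,180,110)],0.028);print('recess',c.round(4),np.degrees(np.arctan2(*(c[1]-c[0])[[1,0]])))
c=p2w(i,[f(62,567,310,110),f(42,313,310,110),f(285,302,310,110),f(302,556,310,110)],0.006);print('plate',c.round(4),c.mean(0),np.degrees(np.arctan2(*(c[1]-c[0])[[1,0]])),np.degrees(np.arctan2(*(c[2]-c[3])[[1,0]])))
E
```

```text
t 0.2 p [0.2678 0.5919 0.2126] R [[-0.911, 0.412, -0.0], [0.412, 0.911, -0.001], [-0.0, -0.001, -1.0]] F [ 0.2 -0.   0.4] M [-0.06 -0.03  0.05] g 0.0854
cam in tool [ 0.0831 -0.0017 -0.1588]
[[ 0.001 -0.947 -0.321]
 [ 1.     0.001 -0.   ]
 [ 0.001 -0.321  0.947]]
tool shift mm [-357.9 -227.7  -37.1] rotvec deg [-6.000e-02  4.000e-02  6.266e+01]
recess [[0.4708 0.3158 0.028 ]
 [0.6168 0.3313 0.028 ]
 [0.6299 0.1598 0.028 ]] 6.055867625233091
plate [[ 0.4688 -0.0445  0.006 ]
 [ 0.6232 -0.0299  0.006 ]
 [ 0.6322 -0.1773  0.006 ]
 [ 0.4777 -0.1878  0.006 ]] [ 0.55049461 -0.10985821  0.006     ] 5.395691402774918 3.882414083760184
```

Call:
send_rows(travel=[[0,0,-0.1],[0,0,-0.1],[0,0,-0.1],[0,0,0],[0,0,0],[0,0,0]], angular=[[0,0,0.35],[0,0,0.35],[0,0,0.35],[0,0,0.35],[0,0,0.35],[0,0,0.35]])

```text
t: 0.95
tool_pos: [0.2675, 0.5909, 0.2414]
orientation: [0.7, 0.714, -0.002, 0.001]
wrist_force: [-0.5, -0.4, 0.5]
finger_gap: 0.0855
```

```bash
python3 - <<'E'
from h import *
s=st(); a=np.radians(5); Rm=np.array([[-np.sin(a),np.cos(a),0],[np.cos(a),np.sin(a),0],[0,0,-1]]).T
mv([0.55,0.29,0.25],Rm)
E
```

```text
t 0.95 p [0.2675 0.5909 0.2414] R [[-0.019, 1.0, -0.002], [1.0, 0.019, -0.005], [-0.005, -0.002, -1.0]] F [-0.5 -0.4  0.5] M [-0.    0.02 -0.05] g 0.0855
tool shift mm [-306.3  276.7   -7.8] rotvec deg [-0.14  0.26 -3.9 ]
```

Call:
send_rows(travel=[[-0.38,0.345,-0.02],[-0.38,0.345,-0.02],[-0.38,0.345,-0.02],[-0.38,0.345,-0.02],[-0.38,0.345,0],[-0.38,0.345,0],[-0.38,0.345,0],[-0.38,0.345,0]], angular=[[0,0,-0.13],[0,0,0],[0,0,0],[0,0,0],[0,0,0],[0,0,0],[0,0,0],[0,0,0]])

```text
t: 1.95
tool_pos: [0.5702, 0.3077, 0.2474]
orientation: [0.671, 0.742, -0.003, -0.001]
wrist_force: [1.0, 1.0, -0.3]
finger_gap: 0.0853
```

```bash
python3 - <<'E'
from h import *
s=st(); snap('wrist','w1')
E
```

```text
t 1.95 p [0.5702 0.3077 0.2474] R [[-0.1, 0.995, -0.006], [0.995, 0.1, -0.004], [-0.004, -0.006, -1.0]] F [ 1.   1.  -0.3] M [ 0.03 -0.02 -0.02] g 0.0853
```

View pics/w1.png

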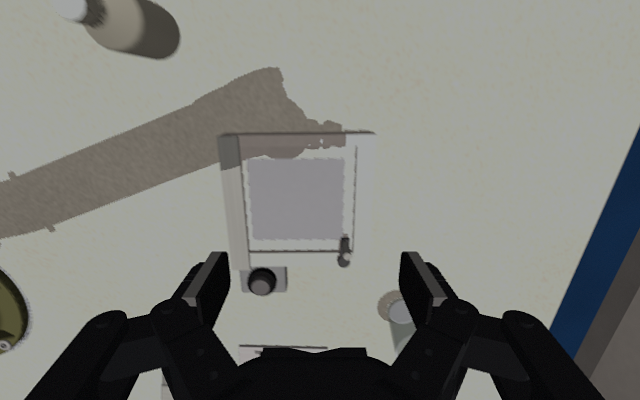

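```bash
python3 - <<'E'
from h import *
crop('w1',205,115,395,305,4,'w1a')
E
```

```text
(no output)
```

View pics/w1a.png

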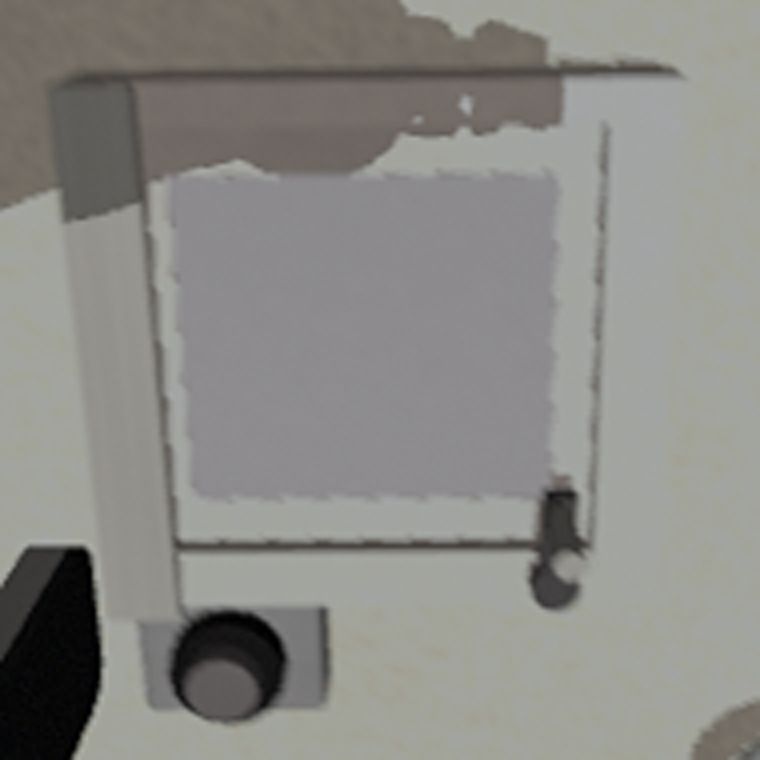

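```bash
python3 - <<'E'
from h import *
im,i=load('w1'); g=cv2.cvtColor(im,cv2.COLOR_BGR2GRAY)
for v in (195,215,235): print(v,list(zip(range(236,256),g[v,236:256])))
for v in (165,195,215): print('far',v,list(zip(range(346,362),g[v,346:362])))
for u in (270,290,310): print('-y',u,list(zip(range(235,275),g[235:275,u])))
for u in (370,350,330): print('+y',u,list(zip(range(126,142),g[126:142,u])))
E
```

```text
195 [(236, np.uint8(147)), (237, np.uint8(147)), (238, np.uint8(147)), (239, np.uint8(148)), (240, np.uint8(148)), (241, np.uint8(147)), (242, np.uint8(128)), (243, np.uint8(108)), (244, np.uint8(127)), (245, np.uint8(151)), (246, np.uint8(165)), (247, np.uint8(164)), (248, np.uint8(158)), (249, np.uint8(145)), (250, np.uint8(141)), (251, np.uint8(140)), (252, np.uint8(140)), (253, np.uint8(141)), (254, np.uint8(140)), (255, np.uint8(140))]
215 [(236, np.uint8(146)), (237, np.uint8(147)), (238, np.uint8(145)), (239, np.uint8(145)), (240, np.uint8(145)), (241, np.uint8(145)), (242, np.uint8(147)), (243, np.uint8(144)), (244, np.uint8(126)), (245, np.uint8(99)), (246, np.uint8(106)), (247, np.uint8(142)), (248, np.uint8(160)), (249, np.uint8(164)), (250, np.uint8(162)), (251, np.uint8(155)), (252, np.uint8(145)), (253, np.uint8(141)), (254, np.uint8(141)), (255, np.uint8(140))]
235 [(236, np.uint8(144)), (237, np.uint8(145)), (238, np.uint8(145)), (239, np.uint8(145)), (240, np.uint8(144)), (241, np.uint8(143)), (242, np.uint8(144)), (243, np.uint8(145)), (244, np.uint8(146)), (245, np
[... 4338 characters left out ...]
, np.uint8(163)), (127, np.uint8(164)), (128, np.uint8(165)), (129, np.uint8(150)), (130, np.uint8(129)), (131, np.uint8(99)), (132, np.uint8(77)), (133, np.uint8(92)), (134, np.uint8(133)), (135, np.uint8(155)), (136, np.uint8(163)), (137, np.uint8(164)), (138, np.uint8(164)), (139, np.uint8(164)), (140, np.uint8(164)), (141, np.uint8(164))]
+y 330 [(126, np.uint8(108)), (127, np.uint8(109)), (128, np.uint8(112)), (129, np.uint8(113)), (130, np.uint8(110)), (131, np.uint8(99)), (132, np.uint8(80)), (133, np.uint8(76)), (134, np.uint8(89)), (135, np.uint8(104)), (136, np.uint8(111)), (137, np.uint8(111)), (138, np.uint8(111)), (139, np.uint8(110)), (140, np.uint8(111)), (141, np.uint8(111))]
```

```bash
cat > stage.py <<'E'
from h import *
def dark(g,axis,rng,win):
    "for each line index in rng find subpixel dark centroid within win; returns uv"
    out=[]
    for k in rng:
        a,b=win(k) if callable(win) else win
        p=(g[k,a:b] if axis=='h' else g[a:b,k]).astype(float)
        p=np.clip(np.median(p)-p-8,0,None)
        if p.max()<10: continue
        c=a+(p*np.arange(len(p))).sum()/p.sum()
        out.append((c,k) if axis=='h' else (k,c))
    return np.array(out)
def line(P):
    vx,vy,x,y=cv2.fitLine(np.float32(P),cv2.DIST_HUBER,0,.01,.01).ravel(); return np.array([x,y]),np.array([vx,vy])
E
python3 - <<'E'
from stage import *
s=st(); im,i=snap('wrist','w2'); g=cv2.cvtColor(im,cv2.COLOR_BGR2GRAY)
for v in (195,235): print(v,list(map(int,g[v,236:258])))
for u in (280,310): print(u,list(map(int,g[240:260,u])))
for v in (165,195): print(v,list(map(int,g[v,346:362])))
E
```

```text
t 2.0 p [0.5765 0.2987 0.2471] R [[-0.089, 0.996, -0.001], [0.996, 0.089, -0.01], [-0.01, -0.002, -1.0]] F [ 3.7 -6.1  0.1] M [-0.37 -0.26 -0.05] g 0.0856
195 [152, 128, 73, 106, 137, 166, 164, 164, 155, 139, 140, 140, 140, 140, 140, 140, 140, 141, 140, 140, 141, 141]
235 [144, 144, 143, 144, 149, 136, 90, 89, 138, 167, 164, 164, 163, 163, 163, 163, 164, 163, 163, 163, 164, 163]
280 [164, 168, 123, 75, 65, 92, 163, 164, 163, 164, 163, 164, 164, 163, 163, 164, 163, 164, 167, 127]
310 [164, 169, 110, 68, 62, 142, 164, 164, 163, 163, 163, 163, 163, 163, 164, 163, 164, 163, 164, 162]
165 [164, 164, 165, 141, 111, 152, 165, 164, 163, 163, 164, 163, 163, 163, 164, 165]
195 [164, 165, 162, 135, 132, 166, 164, 163, 163, 164, 163, 163, 163, 164, 163, 163]
```

Call:
send_rows(travel=[[0,0,0],[0,0,0]], angular=[[0,0,0],[0,0,0]])

```text
t: 2.3
tool_pos: [0.5736, 0.3014, 0.2465]
orientation: [0.675, 0.738, -0.005, 0.001]
wrist_force: [-0.0, 0.1, -0.3]
finger_gap: 0.0859
```

```bash
python3 - <<'E'
from stage import *
s=st(); im,i=snap('wrist','w3'); g=cv2.cvtColor(im,cv2.COLOR_BGR2GRAY)
crop('w3',205,105,395,295,4,'w3a')
E
```

```text
t 2.3 p [0.5736 0.3014 0.2465] R [[-0.089, 0.996, -0.004], [0.996, 0.089, -0.009], [-0.009, -0.005, -1.0]] F [-0.   0.1 -0.3] M [-0.03  0.01 -0.01] g 0.0859
```

View pics/w3a.png

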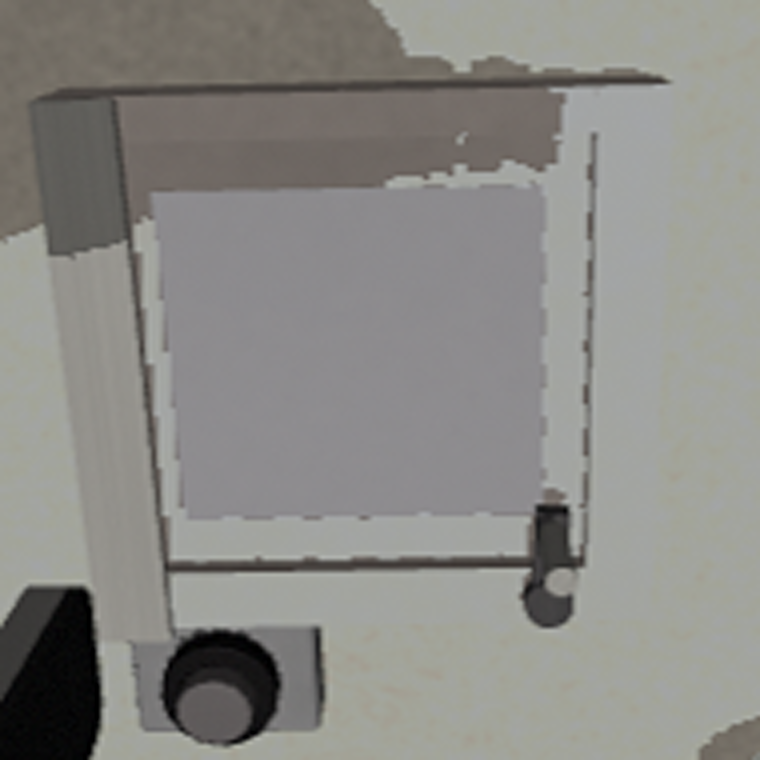

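```bash
cat >> stage.py <<'E'
def solve(i,Lip,Ny,Far):
    A=p2w(i,Lip,.0345)[:,:2];B=p2w(i,Ny,.024)[:,:2];C=p2w(i,Far,.0235)[:,:2]
    out=[]
    for P in (A,B,C):
        c,d=line(P*1000); out.append((c,d)); a=np.degrees(np.arctan2(d[1],d[0])); print('line ang',round(float(a),2),'resid mm',round(float(np.abs((P*1000-c)@[-d[1],d[0]]).mean()),2),len(P))
    return out
E
python3 - <<'E'
from stage import *
im,i=load('w3'); g=cv2.cvtColor(im,cv2.COLOR_BGR2GRAY)
lx=lambda v: 205+(118+(170-118)*((v-105)*4-100)/(640-100))/4
Lip=dark(g,'h',range(175,260),lambda v:(int(lx(v))-3,int(lx(v))+6))
Ny=dark(g,'v',range(252,335),(241,250))
Far=dark(g,'h',range(142,240),(347,358))
L=solve(i,Lip,Ny,Far)
E
```

```text
line ang -83.89 resid mm 0.21 84
line ang 6.42 resid mm 0.15 83
line ang -83.61 resid mm 0.41 98
```

```bash
cat >> stage.py <<'E'
def pose(L,h):
    a=np.radians(h);X=np.array([np.cos(a),np.sin(a)]);Y=np.array([-X[1],X[0]])
    xl=L[0][0]@X; xf=L[2][0]@X; yn=L[1][0]@Y
    print('lip->far mm (want 150)',(xf-xl).round(2)); x0=(xl+70+xf-80)/2; y0=yn+77.5
    return X*x0+Y*y0
def S2W(o,h,p):
    a=np.radians(h);X=np.array([np.cos(a),np.sin(a)]);Y=np.array([-X[1],X[0]])
    p=np.atleast_2d(p); return np.c_[(o+p[:,:1]*X+p[:,1:2]*Y)/1000,p[:,2]/1000]
E
python3 - <<'E'
from stage import *
im,i=load('w3'); g=cv2.cvtColor(im,cv2.COLOR_BGR2GRAY)
lx=lambda v: 205+(118+(170-118)*((v-105)*4-100)/(640-100))/4
L=solve(i,dark(g,'h',range(175,260),lambda v:(int(lx(v))-3,int(lx(v))+6)),dark(g,'v',range(252,335),(241,250)),dark(g,'h',range(142,240),(347,358)))
o=pose(L,6.2);print(o)
pts=[(-70,-77.5,37),(-70,77.5,37),(80,77.5,27),(80,-77.5,27),(80,-77.5,20),(66,-88,29)]
for q in (1.5,1.75,2.0):
    a=q-.5; pts.append((66+28*np.cos(a),-88+28*np.sin(a),69))
W=S2W(o,6.2,pts); print(W.round(4)); px=w2p(i,W);print(px.round(1)); crop('w3',205,105,395,295,4,'w3b',px)
# button & pin by pixel
for uv,z,n in(((205+212/4-.5,105+712/4-.5),.042,'button'),((205+562/4-.5,105+582/4-.5),.069,'pin')):
    w=p2w(i,[uv],z)[0]; a=np.radians(6.2); d=w[:2]*1000-o; print(n,w.round(4),'stage',d@[np.cos(a),np.sin(a)],d@[-np.sin(a),np.cos(a)])
E
```

```text
line ang -83.89 resid mm 0.21 84
line ang 6.42 resid mm 0.15 83
line ang -83.61 resid mm 0.41 98
lip->far mm (want 150) 148.53
[548.03292574 246.37915301]
[[0.4868 0.1618 0.037 ]
 [0.4701 0.3159 0.037 ]
 [0.6192 0.3321 0.027 ]
 [0.6359 0.178  0.027 ]
 [0.6359 0.178  0.02  ]
 [0.6232 0.166  0.029 ]
 [0.6356 0.1911 0.069 ]
 [0.6291 0.1934 0.069 ]
 [0.6221 0.194  0.069 ]]
[[245.3 250.9]
 [233.5 140.5]
 [354.  137.2]
 [351.2 246. ]
 [350.6 243.6]
 [341.4 253.3]
 [356.  253.2]
 [351.1 251.2]
 [345.8 250.3]]
button [0.5062 0.1144 0.042 ] stage -55.88127996020154 -126.65701338994243
pin [0.621  0.1944 0.069 ] stage 66.93381506717895 -59.56330233268085
```

View pics/w3b.png

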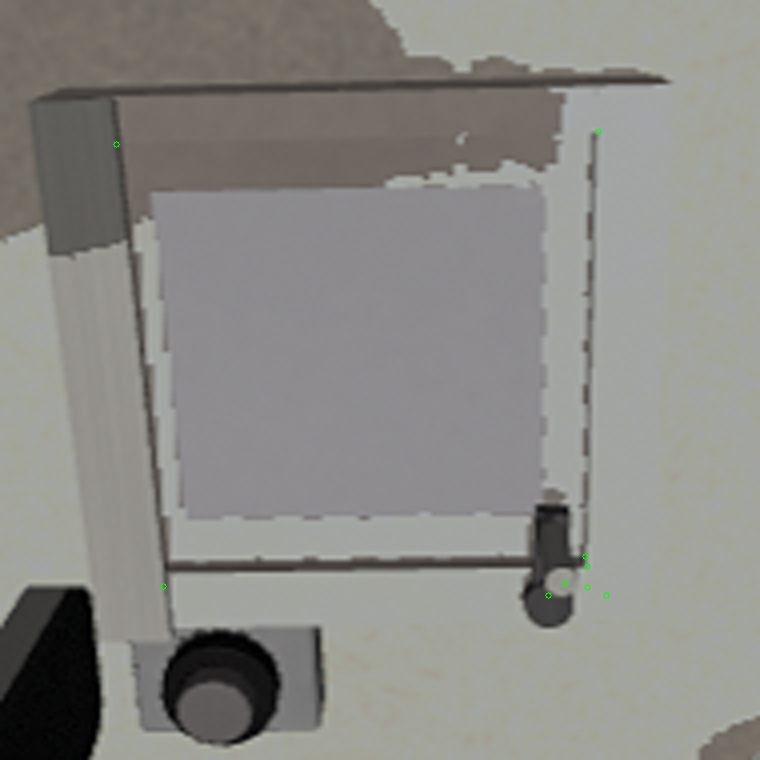

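```bash
python3 - <<'E'
from h import *
a=np.radians(6.2); Rm=np.array([[-np.sin(a),np.cos(a),0],[np.cos(a),np.sin(a),0],[0,0,-1]]).T
st();mv([0.621,0.1944,0.12],Rm); mv([0.621,.1944,.052])
E
```

```text
t 2.35 p [0.5733 0.302  0.2465] R [[-0.09, 0.996, -0.004], [0.996, 0.09, -0.009], [-0.008, -0.005, -1.0]] F [0.5 0.1 0.3] M [-0.01 -0.05  0.01] g 0.0856
tool shift mm [-110.5   38.5  127.2] rotvec deg [-0.3   0.46 -1.05]
tool shift mm [-109.9   38.9  195.2]
```

Call:
send_rows(travel=[[-0.37,0.13,0.3],[-0.37,0.13,0.3],[-0.36,0.12,0.3],[0,0,0.2],[0,0,0],[0,0,0]], angular=[[0,0.015,-0.035],[0,0,0],[0,0,0],[0,0,0],[0,0,0],[0,0,0]], grip=45)

```text
t: 3.1
tool_pos: [0.6198, 0.2051, 0.1354]
orientation: [0.661, 0.75, 0.001, -0.003]
wrist_force: [-0.4, 0.2, -0.7]
finger_gap: 0.0447
```

```bash
python3 - <<'E'
from h import *
a=np.radians(6.2); Rm=np.array([[-np.sin(a),np.cos(a),0],[np.cos(a),np.sin(a),0],[0,0,-1]]).T
st();mv([0.621,.1944,.052],Rm)
snap('wrist','w4')
E
```

```text
t 3.1 p [0.6198 0.2051 0.1354] R [[-0.125, 0.992, -0.004], [0.992, 0.125, 0.005], [0.006, -0.003, -1.0]] F [-0.4  0.2 -0.7] M [ 0.01  0.03 -0.02] g 0.0447
tool shift mm [-11.2   0.1  83.3] rotvec deg [-0.18 -0.33  1.  ]
```

View pics/w4.png

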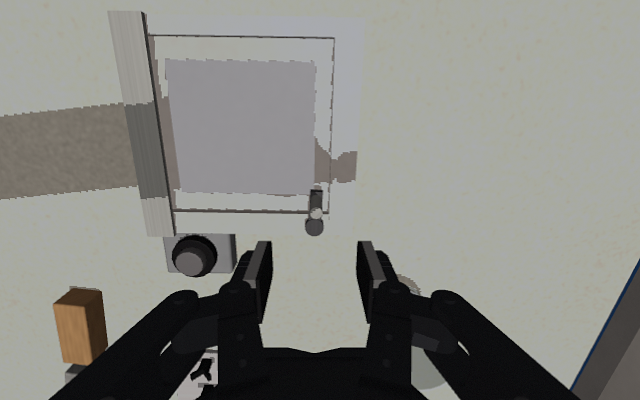

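Call:
send_rows(travel=[[-0.11,0,0.3],[0,0,0.3],[0,0,0.22],[0,0,0],[0,0,0]], angular=[[0,-0.01,0.03],[0,0,0],[0,0,0],[0,0,0],[0,0,0]])

```text
t: 3.78
tool_pos: [0.6243, 0.2018, 0.0592]
orientation: [0.664, 0.748, 0.005, 0.0]
wrist_force: [-0.3, -0.0, 0.0]
finger_gap: 0.0448
```

```bash
python3 - <<'E'
from h import *
st();mv([0.621,.1944,.052])
snap('wrist','w5')
E
```

```text
t 3.77 p [0.6243 0.2018 0.0592] R [[-0.118, 0.993, 0.008], [0.993, 0.118, 0.007], [0.006, 0.008, -1.0]] F [-0.3 -0.   0. ] M [-0.04  0.   -0.03] g 0.0448
tool shift mm [-7.  -4.2  7.1]
```

View pics/w5.png

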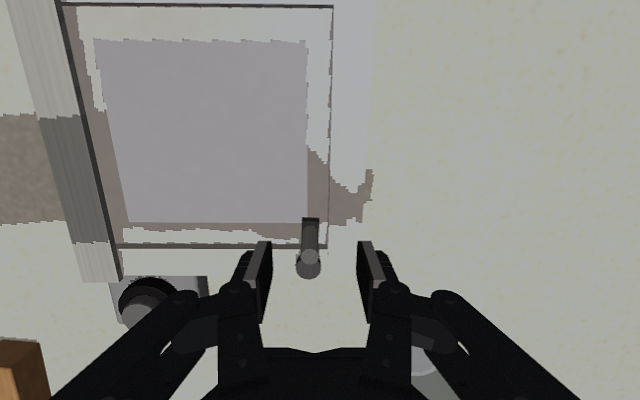

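Call:
send_rows(travel=[[-0.07,-0.04,0.07],[0,0,0],[0,0,0]], angular=[[0,0,0],[0,0,0],[0,0,0]])

```text
t: 4.2
tool_pos: [0.6222, 0.1943, 0.0541]
orientation: [0.664, 0.748, 0.007, 0.001]
wrist_force: [0.8, 0.9, -0.2]
finger_gap: 0.0449
```

```bash
python3 - <<'E'
from h import *
st();mv([0.621,.1944,.052])
E
```

```text
t 4.2 p [0.6222 0.1943 0.0541] R [[-0.118, 0.993, 0.011], [0.993, 0.118, 0.009], [0.007, 0.012, -1.0]] F [ 0.8  0.9 -0.2] M [-0.04  0.03  0.01] g 0.0449
tool shift mm [ 0.2 -1.2  2.1]
```

Call:
send_rows(travel=[[0,0,0.02],[0,0,0],[0,0,0],[0,0,0],[0,0,0]], angular=[[0,0,0],[0,0,0],[0,0,0],[0,0,0],[0,0,0]], grip=0, squeeze=20)

```text
t: 4.82
tool_pos: [0.6224, 0.1945, 0.0521]
orientation: [0.664, 0.748, 0.007, 0.001]
wrist_force: [0.1, 0.4, -0.2]
finger_gap: -0.0002
```

```bash
python3 - <<'E'
from h import *
st()
E
```

```text
t 4.83 p [0.6224 0.1945 0.0521] R [[-0.118, 0.993, 0.011], [0.993, 0.118, 0.009], [0.008, 0.012, -1.0]] F [ 0.1  0.4 -0.2] M [-0.04  0.02  0.01] g -0.0002
```

```bash
python3 - <<'E'
from h import *
snap('wrist','w6');snap('scene','s6')
crop('w6',220,180,420,330,4,'w6a'); crop('s6',320,210,460,340,5,'s6a')
E
```

```text
(no output)
```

View pics/w6a.png

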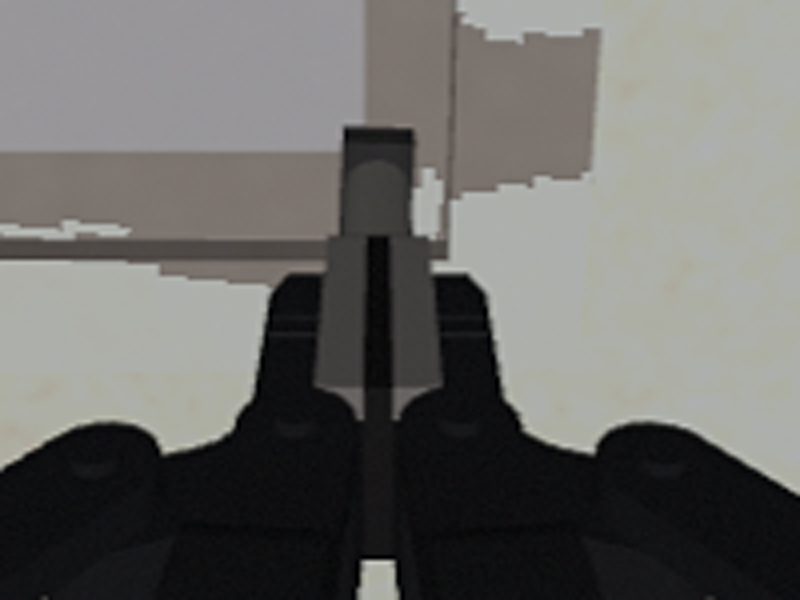

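View pics/s6a.png

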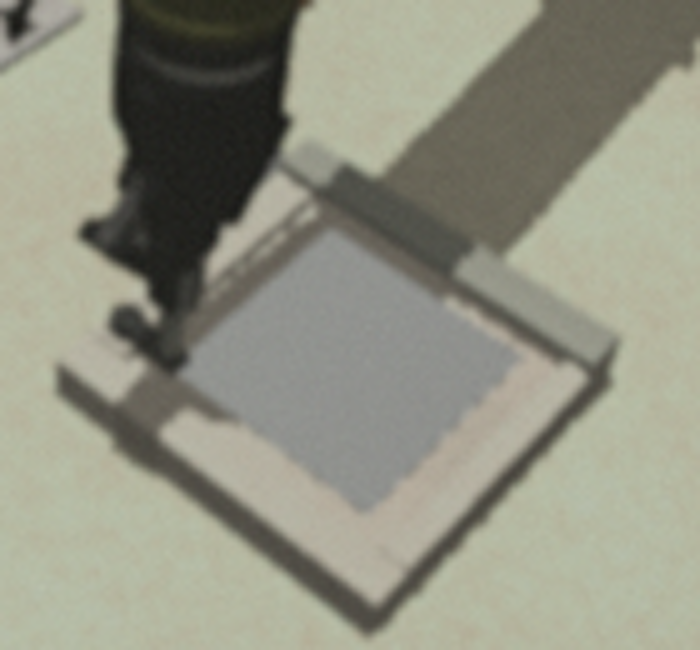

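```bash
python3 - <<'E'
from h import *
crop('w5',240,200,390,300,5,'w5a')
i=load('w5')[1]
from stage import S2W
a=1.54
o=np.array([548.,246.4])
print(w2p(i,S2W(o,6.2,[(66+28*np.cos(a),-88+28*np.sin(a),69),(66+28*np.cos(a),-88+28*np.sin(a),36),(66,-88,29),(66+36*np.cos(a),-88+36*np.sin(a),36)])))
i=load('w6')[1]
print(w2p(i,S2W(o,6.2,[(66+28*np.cos(a),-88+28*np.sin(a),69),(66+28*np.cos(a),-88+28*np.sin(a),36),(66,-88,29),(66+36*np.cos(a),-88+36*np.sin(a),36)])))
print(w2p(i,sense()['tool_pos']+[0,0,-.011]), w2p(i,sense()['tool_pos']+[0,0,.008]))
E
```

```text
[[308.96861625 257.01650482]
 [309.36569656 231.75605979]
 [308.01666697 262.43820127]
 [309.80680333 220.88402605]]
[[314.01371014 252.24336999]
 [313.42132391 226.6413201 ]
 [311.67328471 259.06749299]
 [313.93769446 215.1816152 ]]
[[315.83708725 229.50620173]] [[316.41925547 243.83087326]]
```

View pics/w5a.png

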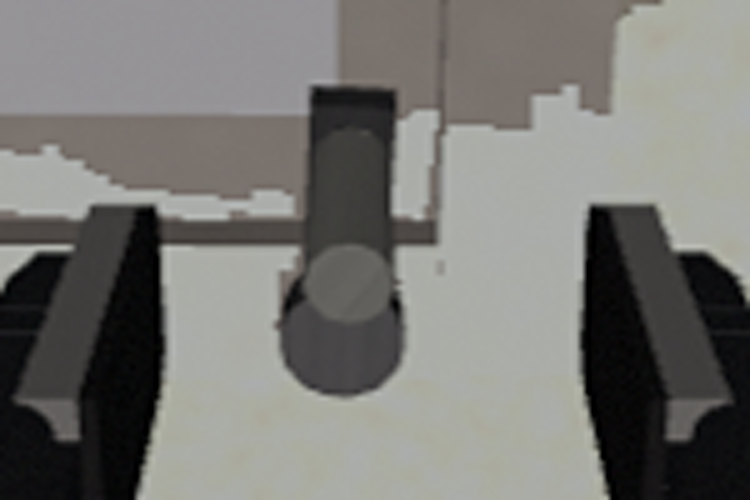

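```bash
python3 - <<'E'
from h import *
i=load('w6')[1]; s=sense(); r=R.from_quat(s['orientation'])
for uv in [(301.75,239),(331,239),(299,276.5),(330.5,276.5)]:
    d=r.inv().apply(ray(i,[uv]))[0]; c=r.inv().apply(i['position']-s['tool_pos'])
    print(uv,*[((c+d*(X-c[0])/d[0])*1000).round(1) for X in (.011,0,-.011)])
E
```

```text
(301.75, 239) [ 11.   -7.5 -23.2] [ 0.  -8.5 -2. ] [-11.   -9.5  19.2]
(331, 239) [ 11.    7.4 -23.2] [ 0.   8.7 -2. ] [-11.   10.1  19.2]
(299, 276.5) [ 11.   -7.3 -55.8] [  0.   -8.3 -39.7] [-11.   -9.2 -23.6]
(330.5, 276.5) [ 11.    5.4 -55.7] [  0.    6.5 -39.6] [-11.    7.5 -23.5]
```

```bash
python3 - <<'E'
from h import *
from stage import S2W
i=load('s6')[1]; s=sense(); r=R.from_quat(s['orientation'])
o=np.array([548.,246.4]);a=1.54
P=[s['tool_pos']+r.apply([x,0,z]) for x in(.011,-.011) for z in (.011,-.023)]
P+=list(S2W(o,6.2,[(66+28*np.cos(a),-88+28*np.sin(a),69),(66+28*np.cos(a),-88+28*np.sin(a),36),(-70,77.5,37),(80,77.5,27),(66,-88,36)]))
px=w2p(i,np.array(P)); print(px.round(1)); crop('s6',330,240,410,300,10,'s6b',px)
E
```

```text
[[356.6 281.2]
 [357.7 271.9]
 [349.7 276.2]
 [350.6 266.9]
 [354.2 270.7]
 [353.2 279.5]
 [432.8 279.5]
 [395.5 319.8]
 [344.9 272.9]]
```

View pics/s6b.png

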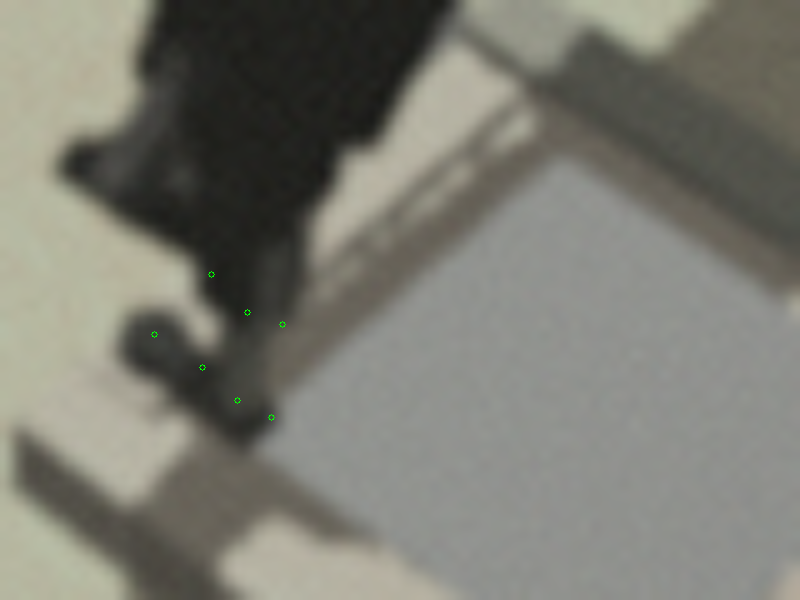

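Call:
send_rows(travel=[[0,0,0],[0,0,0],[0,0,0.05],[0,0,0.05],[0,0,0]], angular=[[0,0,0],[0,0,0],[0,0,0],[0,0,0],[0,0,0]], grip=35)

```text
t: 5.55
tool_pos: [0.6222, 0.1945, 0.0411]
orientation: [0.664, 0.748, 0.007, 0.001]
wrist_force: [-0.8, 0.4, 0.3]
finger_gap: 0.035
```

```bash
python3 - <<'E'
from h import *
st(); snap('wrist','w7');snap('scene','s7')
crop('w7',220,180,420,330,4,'w7a'); crop('s7',330,240,410,300,10,'s7b')
E
```

```text
t 5.55 p [0.6222 0.1945 0.0411] R [[-0.118, 0.993, 0.011], [0.993, 0.118, 0.009], [0.007, 0.012, -1.0]] F [-0.8  0.4  0.3] M [0.02 0.01 0.  ] g 0.035
```

View pics/w7a.png

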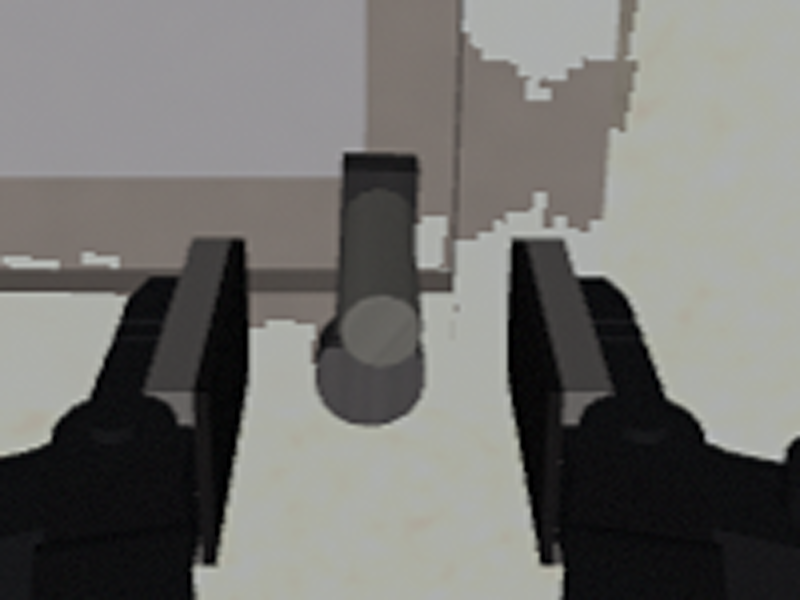

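View pics/s7b.png

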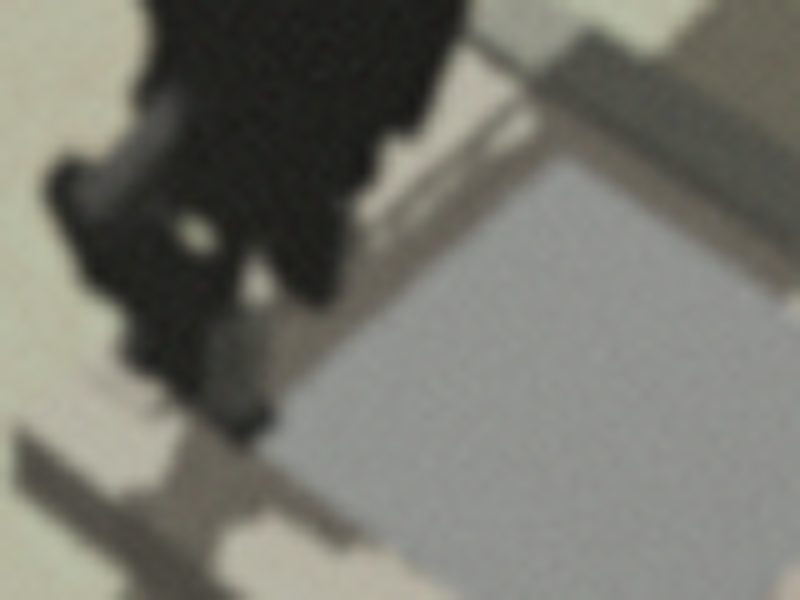

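Call:
send_rows(travel=[[0,0,0.04],[0,0,0.04],[0,0,0]], angular=[[0,0,0],[0,0,0],[0,0,0]])

```text
t: 6.02
tool_pos: [0.6228, 0.1947, 0.0333]
orientation: [0.664, 0.748, 0.007, 0.001]
wrist_force: [-0.3, 0.1, -0.3]
finger_gap: 0.0352
```

```bash
python3 - <<'E'
from h import *
st(); snap('wrist','w8');snap('scene','s8')
crop('w8',220,180,420,330,4,'w8a'); crop('s8',330,240,410,300,10,'s8b')
E
```

```text
t 6.03 p [0.6228 0.1947 0.0333] R [[-0.118, 0.993, 0.012], [0.993, 0.118, 0.009], [0.008, 0.013, -1.0]] F [-0.3  0.1 -0.3] M [0.01 0.01 0.02] g 0.0352
```

View pics/w8a.png

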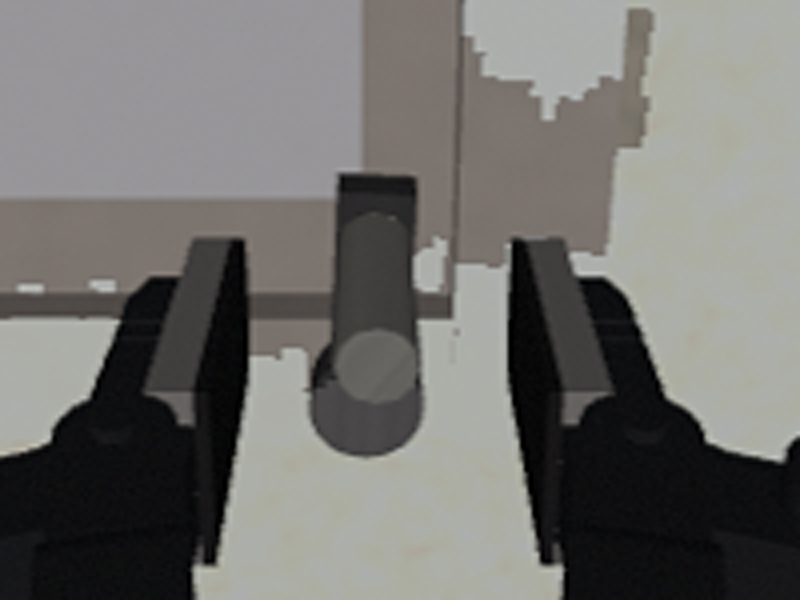

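View pics/s8b.png

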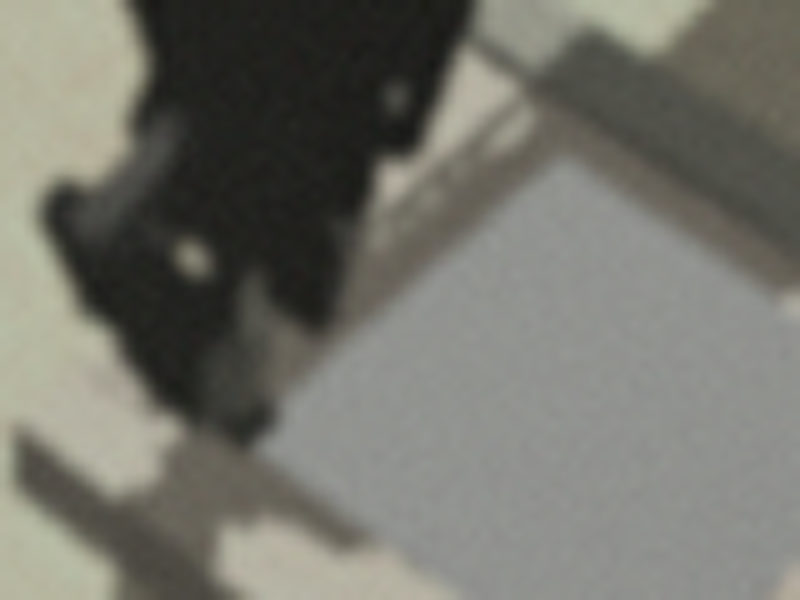

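Call:
send_rows(travel=[[0,0,0.05],[0,0,0],[0,0,0],[0,0,0],[0,0,0]], angular=[[0,0,0],[0,0,0],[0,0,0],[0,0,0],[0,0,0]], grip=0)

```text
t: 6.75
tool_pos: [0.6229, 0.1948, 0.0282]
orientation: [0.664, 0.748, 0.007, 0.001]
wrist_force: [-0.3, 0.8, -0.1]
finger_gap: 0.0101
```

```bash
python3 - <<'E'
from h import *
st(); snap('wrist','w9')
crop('w9',220,180,420,330,4,'w9a')
E
```

```text
t 6.75 p [0.6229 0.1948 0.0282] R [[-0.118, 0.993, 0.012], [0.993, 0.118, 0.009], [0.008, 0.013, -1.0]] F [-0.3  0.8 -0.1] M [-0.02  0.12 -0.02] g 0.0101
```

View pics/w9a.png

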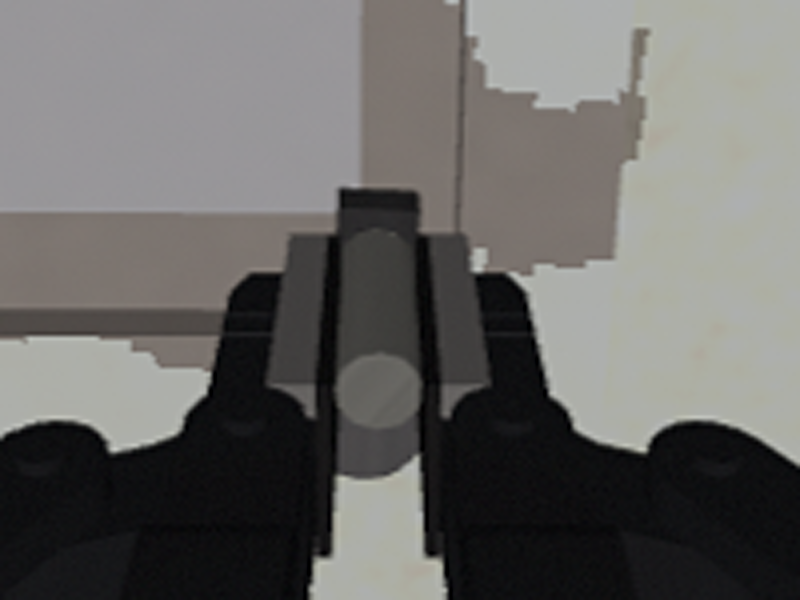

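Call:
send_rows(travel=[[-0.016,0.065,0],[-0.03,0.059,0],[-0.042,0.05,0],[-0.053,0.039,0],[0,0,0]], angular=[[0,0,0],[0,0,0],[0,0,0],[0,0,0],[0,0,0]])

```text
t: 7.42
tool_pos: [0.6356, 0.1942, 0.0281]
orientation: [0.662, 0.75, 0.004, -0.01]
wrist_force: [0.2, -2.9, -0.7]
finger_gap: 0.0102
```

```bash
python3 - <<'E'
from h import *
s=st(); p=s['tool_pos'][:2]*1000-[623.2,166]; print(p,np.hypot(*p),np.degrees(np.arctan2(p[1],p[0])))
E
```

```text
t 7.42 p [0.6356 0.1942 0.0281] R [[-0.124, 0.992, -0.01], [0.992, 0.124, 0.02], [0.021, -0.007, -1.0]] F [ 0.2 -2.9 -0.7] M [-0.67 -0.19 -0.03] g 0.0102
[12.40944266 28.20955946] 30.818395676461638 66.25520816135538
```

Call:
send_rows(travel=[[-0.055,0.052,0],[-0.068,0.039,0],[-0.065,0.024,0],[-0.065,0.013,0],[-0.065,-0.006,0],[-0.065,-0.018,0],[0,0,0],[0,0,0]], angular=[[0,0,0],[0,0,0],[0,0,0],[0,0,0],[0,0,0],[0,0,0],[0,0,0],[0,0,0]])

```text
t: 8.43
tool_pos: [0.6498, 0.1787, 0.0281]
orientation: [0.658, 0.753, 0.014, -0.019]
wrist_force: [-2.2, 1.6, 0.5]
finger_gap: 0.0097
```

```bash
python3 - <<'E'
from h import *
s=st(); p=s['tool_pos'][:2]*1000-[623.2,166]; print(p,np.hypot(*p),np.degrees(np.arctan2(p[1],p[0])))
a=np.radians(6.2); Rm=np.array([[-np.sin(a),np.cos(a),0],[np.cos(a),np.sin(a),0],[0,0,-1]]).T
mv([.6505,.1577,.028],Rm)
E
```

```text
t 8.43 p [0.6498 0.1787 0.0281] R [[-0.134, 0.991, -0.01], [0.99, 0.135, 0.046], [0.047, -0.004, -0.999]] F [-2.2  1.6  0.5] M [ 0.08  0.34 -0.04] g 0.0097
[26.56562012 12.67711726] 29.435377941096938 25.510482314511734
tool shift mm [-20.9  -2.1  -0.8] rotvec deg [-0.27 -2.7   1.53]
```

Call:
send_rows(travel=[[-0.065,0.01,0],[-0.065,0.0,0],[-0.065,-0.012,0],[-0.06,-0.015,0],[-0.04,-0.02,0],[0,0,0]], angular=[[0,-0.05,0.02],[0,-0.05,0.02],[0,-0.03,0],[0,-0.03,0],[0,-0.03,0],[0,0,0]])

```text
t: 9.18
tool_pos: [0.6519, 0.1546, 0.0284]
orientation: [0.665, 0.747, -0.016, 0.02]
wrist_force: [-0.3, 3.3, -1.5]
finger_gap: 0.0101
```

```bash
python3 - <<'E'
from h import *
s=st(); r=R.from_quat(s['orientation']); p=(s['tool_pos']+r.apply([0,0,-.03]))[:2]*1000-[623.2,166]; print(p,np.hypot(*p),np.degrees(np.arctan2(p[1],p[0])))
snap('wrist','w10'); crop('w10',220,180,420,330,4,'w10a')
E
```

```text
t 9.18 p [0.6519 0.1546 0.0284] R [[-0.115, 0.993, 0.008], [0.992, 0.115, -0.05], [-0.05, 0.003, -0.999]] F [-0.3  3.3 -1.5] M [ 0.82  0.13 -0.02] g 0.0101
[28.4396237  -9.94037611] 30.126786645691933 -19.26582706710049
```

View pics/w10a.png

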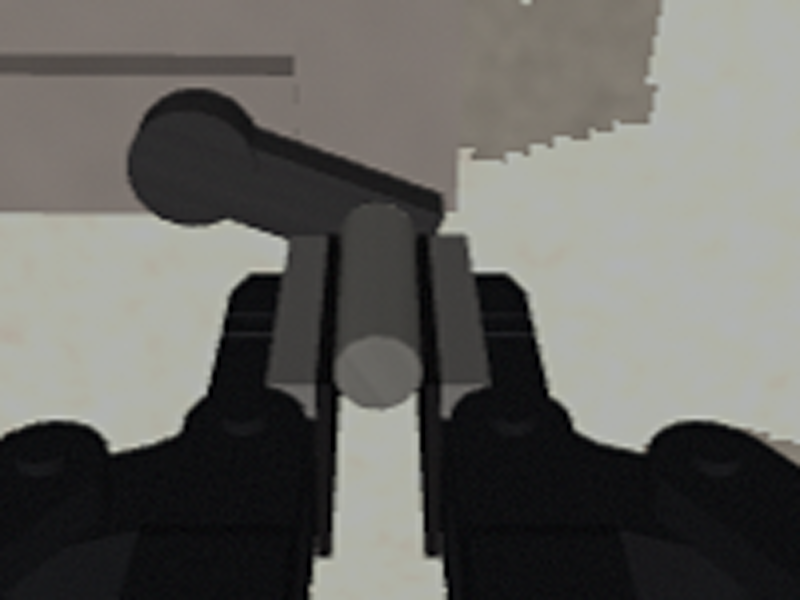

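Call:
send_rows(travel=[[0,0,0],[0,0,0],[0,0,-0.3],[0,0,-0.5],[0,0,-0.5],[0,0,-0.5],[0,0,0]], angular=[[0,0,0],[0,0,0],[0,0.1,0],[0,0,0],[0,0,0],[0,0,0],[0,0,0]], grip=30)

```text
t: 10.1
tool_pos: [0.6518, 0.145, 0.2141]
orientation: [0.668, 0.744, -0.003, 0.002]
wrist_force: [0.2, 0.3, -0.4]
finger_gap: 0.03
```

```bash
python3 - <<'E'
from h import *
st()
a=np.radians(4.6); Rm=np.array([[-np.sin(a),np.cos(a),0],[np.cos(a),np.sin(a),0],[0,0,-1]]).T
mv([.55,-.05,.20],Rm)
snap('scene','s10')
crop('s10',320,230,420,330,7,'s10a')
E
```

```text
t 10.1 p [0.6518 0.145  0.2141] R [[-0.107, 0.994, -0.0], [0.994, 0.107, -0.007], [-0.007, -0.001, -1.0]] F [ 0.2  0.3 -0.4] M [0.02 0.   0.01] g 0.03
tool shift mm [-182.9 -122.    15.6] rotvec deg [-0.05  0.42  1.53]
```

View pics/s10a.png

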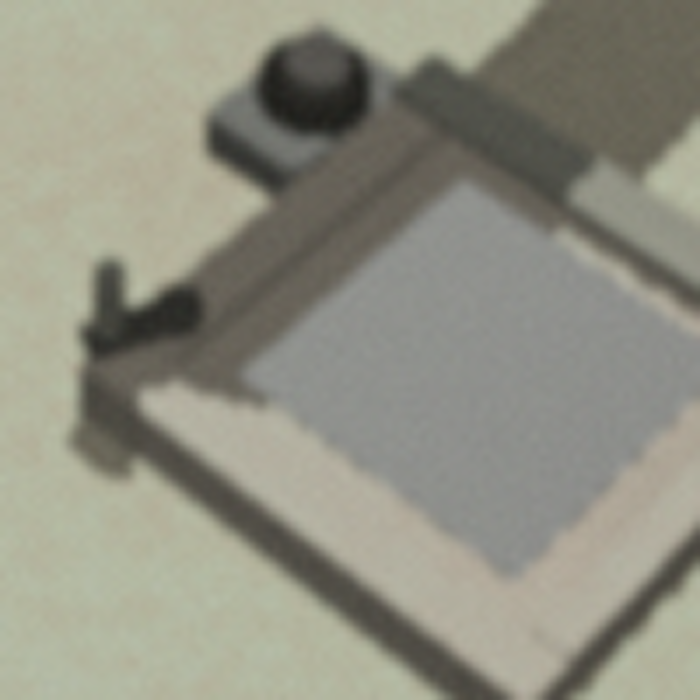

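Clamp is open outward, pin upright at (110,290) in the crop. On to the plate.

Call:
send_rows(travel=[[-0.46,-0.3,0],[-0.46,-0.3,0],[-0.46,-0.3,0],[-0.45,-0.32,0.1],[0,0,0],[0,0,0]], angular=[[0,0,0.05],[0,0,0],[0,0,0],[0,0,0],[0,0,0],[0,0,0]])

```text
t: 10.9
tool_pos: [0.5361, -0.057, 0.1947]
orientation: [0.679, 0.734, -0.011, -0.002]
wrist_force: [-0.0, 1.6, -0.2]
finger_gap: 0.0301
```

```bash
python3 - <<'E'
from h import *
st()
snap('wrist','w11')
E
```

```text
t 10.9 p [ 0.5361 -0.057   0.1947] R [[-0.077, 0.997, -0.019], [0.997, 0.077, -0.013], [-0.012, -0.02, -1.0]] F [-0.   1.6 -0.2] M [ 0.08 -0.02  0.04] g 0.0301
```

View pics/w11.png

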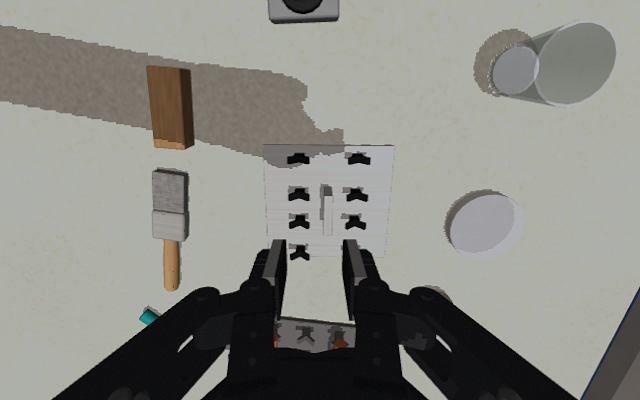

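```bash
python3 - <<'E'
from h import *
st()
snap('wrist','w12'); crop('w12',250,130,410,270,5,'w12a')
E
```

```text
t 10.95 p [ 0.5359 -0.0575  0.1946] R [[-0.077, 0.997, -0.019], [0.997, 0.077, -0.014], [-0.012, -0.02, -1.0]] F [ 0.7 -0.8 -0.2] M [-0.07 -0.01  0.03] g 0.03
```

View pics/w12a.png

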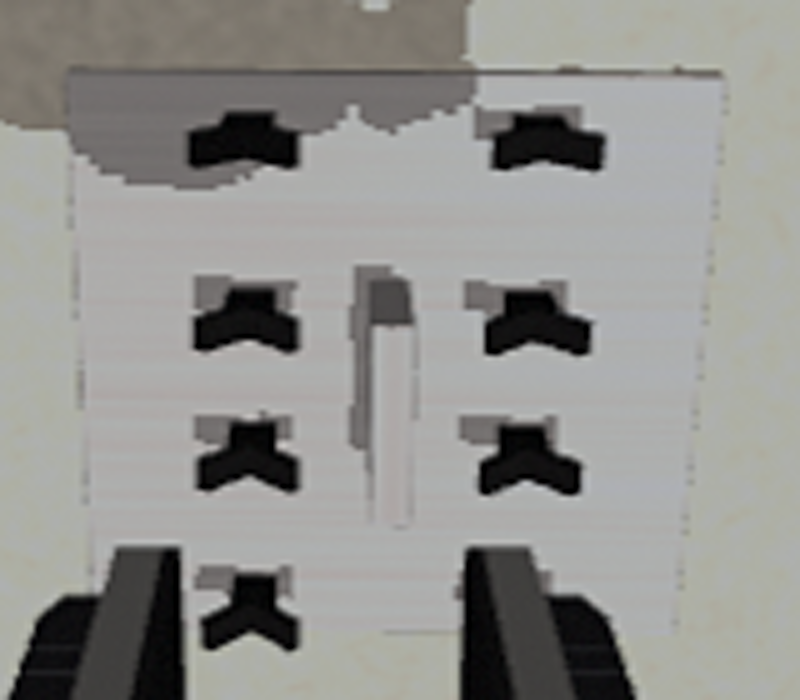

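```bash
python3 - <<'E'
from h import *
i=load('w12')[1]
f=lambda l:[(x/5+250-.5+.1,y/5+130-.5+.1) for x,y in l]
c=p2w(i,f([(70,76),(722,78),(93,600),(675,631)]),.006)*1000;print(c.round(1))
def hd(d): return np.degrees(np.arctan2(d[1],d[0]))
print('top edge',np.linalg.norm(c[1]-c[0]),hd(c[1]-c[0]),'left',hd(c[0]-c[2])-90,'right',np.linalg.norm(c[1]-c[3]),hd(c[1]-c[3])-90, 'center from UR,LL?',)
r=p2w(i,f([(371,323),(412,323),(373,525),(412,525)]),.042)*1000; print(r.round(1),r.mean(0),np.linalg.norm(r[1]-r[0]),np.linalg.norm(r[:2].mean(0)-r[2:].mean(0)),hd(r[:2].mean(0)-r[2:].mean(0))-90)
a=np.radians(4.5);X=np.array([np.cos(a),np.sin(a)]);Y=np.array([-X[1],X[0]])
print('ctr from edges', (c[0,:2]+c[1,:2])/2-75*Y)
E
```

```text
[[ 470.2  -41.3    6. ]
 [ 621.9  -29.3    6. ]
 [ 479.3 -180.8    6. ]
 [ 634.2 -176.2    6. ]]
top edge 152.2559546481122 4.527882469402366 left 3.7497733896833267 right 147.38469397950374 4.770461214056141 center from UR,LL?
[[ 544.5  -83.9   42. ]
 [ 553.5  -83.1   42. ]
 [ 549.4 -133.6   42. ]
 [ 558.4 -132.7   42. ]] [ 551.46678935 -108.31474741   42.        ] 9.078866145943433 49.913148748807195 5.645072334575076
ctr from edges [ 551.94370409 -110.10687938]
```

```bash
python3 - <<'E'
from h import *
st()
a=np.radians(4.9); Rm=np.array([[-np.sin(a),np.cos(a),0],[np.cos(a),np.sin(a),0],[0,0,-1]]).T
mv([.5515,-.109,.06],Rm)
E
```

```text
t 11.0 p [ 0.5364 -0.0569  0.1949] R [[-0.078, 0.997, -0.019], [0.997, 0.078, -0.014], [-0.012, -0.02, -1.0]] F [-0.4  0.5 -0.3] M [ 0.05 -0.01  0.01] g 0.0299
tool shift mm [-51.4  13.6 135.3] rotvec deg [-1.13  0.71 -0.42]
```

Call:
send_rows(travel=[[-0.18,0.05,0.35],[-0.18,0.05,0.35],[-0.18,0.05,0.3],[0,0,0.2],[0,0,0.1],[0,0,0],[0,0,0]], angular=[[-0.038,0.024,-0.014],[0,0,0],[0,0,0],[0,0,0],[0,0,0],[0,0,0],[0,0,0]])

```text
t: 11.88
tool_pos: [0.5615, -0.1023, 0.0608]
orientation: [0.67, 0.742, 0.001, 0.001]
wrist_force: [0.3, -0.3, 0.1]
finger_gap: 0.03
```

```bash
python3 - <<'E'
from h import *
st()
a=np.radians(4.9); Rm=np.array([[-np.sin(a),np.cos(a),0],[np.cos(a),np.sin(a),0],[0,0,-1]]).T
mv([.5515,-.109,.03],Rm)
snap('wrist','w13')
E
```

```text
t 11.88 p [ 0.5615 -0.1023  0.0608] R [[-0.102, 0.995, 0.002], [0.995, 0.102, 0.0], [-0.0, 0.002, -1.0]] F [ 0.3 -0.3  0.1] M [-0.05 -0.02 -0.02] g 0.03
tool shift mm [ -5.6 -10.7  30.8] rotvec deg [0.12 0.   0.94]
```

View pics/w13.png

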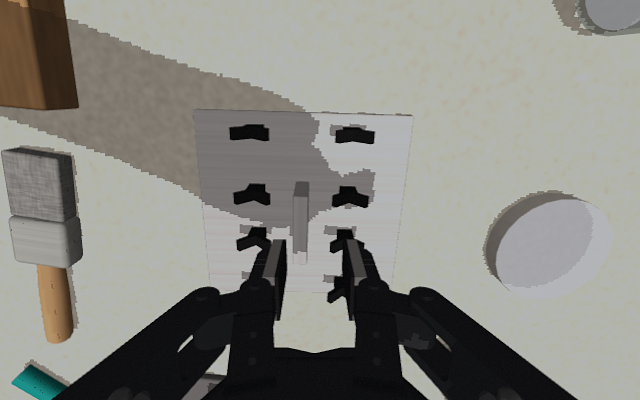

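Call:
send_rows(travel=[[-0.056,-0.107,0],[0,0,0],[0,0,0.15],[0,0,0.15],[0,0,0],[0,0,0]], angular=[[0,0,0.03],[0,0,0],[0,0,0],[0,0,0],[0,0,0],[0,0,0]])

```text
t: 12.68
tool_pos: [0.5513, -0.1094, 0.0298]
orientation: [0.676, 0.737, 0.002, 0.001]
wrist_force: [-0.5, 0.3, 0.4]
finger_gap: 0.0299
```

```bash
python3 - <<'E'
from h import *
st()
a=np.radians(4.9); Rm=np.array([[-np.sin(a),np.cos(a),0],[np.cos(a),np.sin(a),0],[0,0,-1]]).T
mv([.5515,-.109,.0],Rm)
snap('wrist','w14')
i=load('w14')[1]
crop('w14',220,130,420,280,4,'w14a',w2p(i,[[.5515,-.109,.042]]))
E
```

```text
t 12.68 p [ 0.5513 -0.1094  0.0298] R [[-0.085, 0.996, 0.004], [0.996, 0.085, 0.001], [0.0, 0.004, -1.0]] F [-0.5  0.3  0.4] M [-0.02  0.    0.01] g 0.0299
tool shift mm [ 0.4  0.1 29.8] rotvec deg [ 0.24 -0.01 -0.02]
```

View pics/w14a.png

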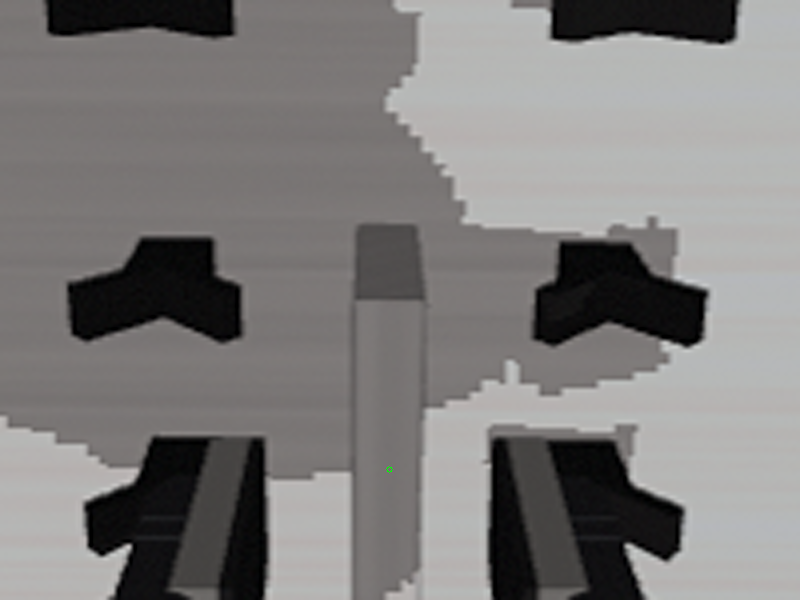

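Call:
send_rows(travel=[[0,0,0.1],[0,0,0.1],[0,0,0.1],[0,0,0],[0,0,0]], angular=[[0,0,0],[0,0,0],[0,0,0],[0,0,0],[0,0,0]])

```text
t: 13.35
tool_pos: [0.5515, -0.1092, -0.0024]
orientation: [0.676, 0.737, 0.002, 0.001]
wrist_force: [0.6, 0.8, 0.1]
finger_gap: 0.03
```

```bash
python3 - <<'E'
from h import *
st()
snap('wrist','w15')
i=load('w15')[1]
crop('w15',220,130,420,280,4,'w15a',w2p(i,[[.5515,-.109,.042]]))
snap('scene','s15'); crop('s15',240,150,360,250,6,'s15a')
E
```

```text
t 13.35 p [ 0.5515 -0.1092 -0.0024] R [[-0.085, 0.996, 0.004], [0.996, 0.085, 0.001], [0.0, 0.004, -1.0]] F [0.6 0.8 0.1] M [-0.03  0.02 -0.02] g 0.03
```

View pics/w15a.png

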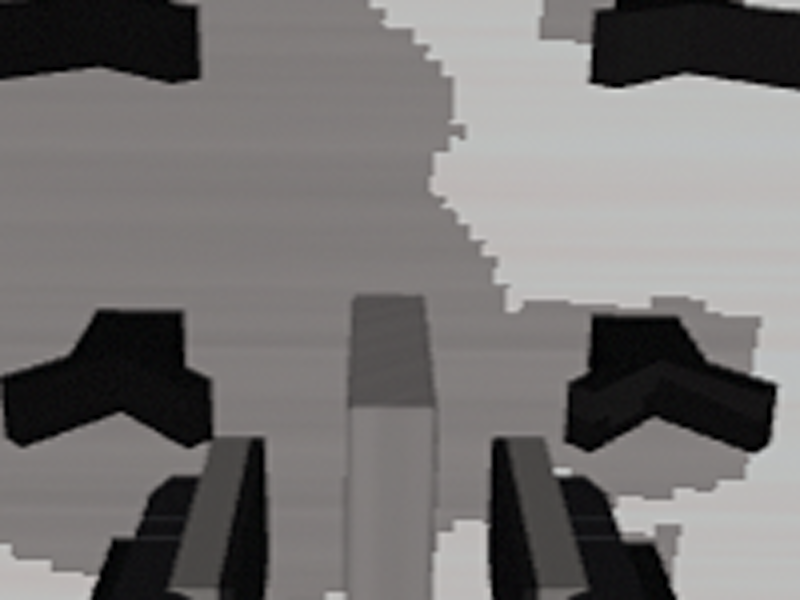

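View pics/s15a.png

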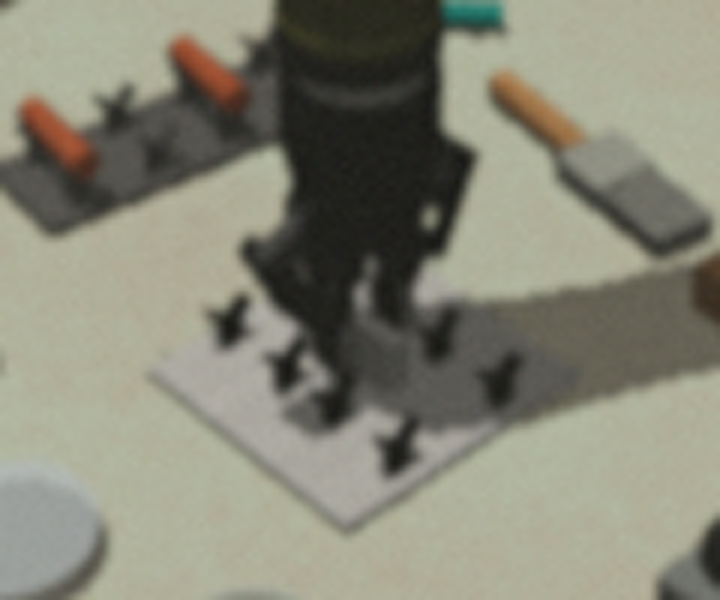

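Call:
send_rows(travel=[[0,0,0.06],[0,0,0],[0,0,0],[0,0,0],[0,0,0],[0,0,0]], angular=[[0,0,0],[0,0,0],[0,0,0],[0,0,0],[0,0,0],[0,0,0]], grip=0, squeeze=80)

```text
t: 14.2
tool_pos: [0.5522, -0.1092, -0.0081]
orientation: [0.676, 0.737, 0.002, 0.002]
wrist_force: [0.7, 0.0, -0.4]
finger_gap: 0.0086
```

```bash
python3 - <<'E'
from h import *
st()
snap('wrist','w16')
crop('w16',220,130,420,280,4,'w16a')
E
```

```text
t 14.2 p [ 0.5522 -0.1092 -0.0081] R [[-0.086, 0.996, 0.006], [0.996, 0.086, 0.0], [0.0, 0.006, -1.0]] F [ 0.7  0.  -0.4] M [-0.09 -0.02 -0.05] g 0.0086
```

View pics/w16a.png

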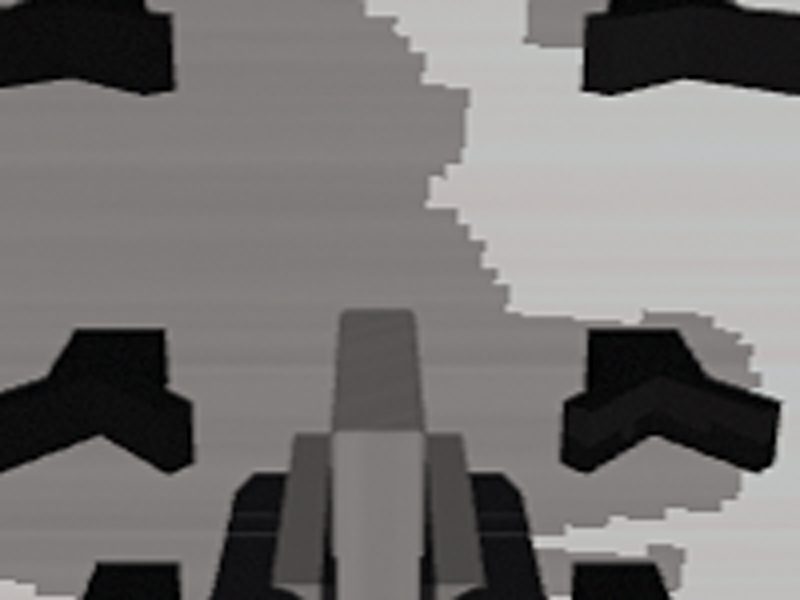

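Call:
send_rows(travel=[[0,0,-0.1],[0,0,-0.2],[0,0,-0.3],[0,0,-0.4],[0,0,-0.3],[0,0,0],[0,0,0]], angular=[[0,0,0],[0,0,0],[0,0,0],[0,0,0],[0,0,0],[0,0,0],[0,0,0]])

```text
t: 15.12
tool_pos: [0.5469, -0.1089, 0.1237]
orientation: [0.677, 0.736, -0.0, -0.002]
wrist_force: [0.1, 0.6, -4.9]
finger_gap: 0.009
```

```bash
python3 - <<'E'
from h import *
st()
snap('wrist','w17')
a=np.radians(6.2); Rm=np.array([[-np.sin(a),np.cos(a),0],[np.cos(a),np.sin(a),0],[0,0,-1]]).T
mv([.57,.246,.12],Rm)
E
```

```text
t 15.12 p [ 0.5469 -0.1089  0.1237] R [[-0.085, 0.996, -0.003], [0.996, 0.085, 0.002], [0.002, -0.003, -1.0]] F [ 0.1  0.6 -4.9] M [ 0.04  0.01 -0.01] g 0.009
tool shift mm [351.8  52.8   4.2] rotvec deg [-0.16 -0.1  -1.35]
```

View pics/w17.png

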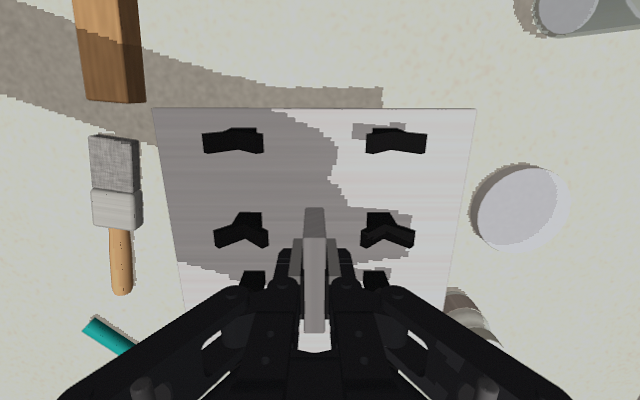

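```bash
python3 - <<'E'
from h import *
i=load('w17')[1]; s=sense(); r=R.from_quat(s['orientation']); c=r.inv().apply(i['position']-s['tool_pos'])
def tz(uv,z):
    d=r.inv().apply(ray(i,uv)); return (c+d*((z-c[2])/d[:,2])[:,None])*1000
print(tz([(153,108),(476,109),(185,305),(447,290)],-.014).round(1))
print('rib top far/near',tz([(305,237),(325,237),(305,332),(325,332)],-.050).round(1))
g=cv2.cvtColor(load('w17')[0],cv2.COLOR_BGR2GRAY)
print([int(v) for v in g[100:114,400]],[int(v) for v in g[100:114,200]])
E
```

```text
[[ 74.7 -77.  -14. ]
 [ 74.4  74.7 -14. ]
 [-37.3 -77.5 -14. ]
 [-26.5  75.7 -14. ]]
rib top far/near [[ 25.9  -5.  -50. ]
 [ 25.9   3.1 -50. ]
 [-22.7  -5.4 -50. ]
 [-22.7   3.8 -50. ]]
[197, 197, 197, 196, 197, 197, 198, 203, 128, 170, 194, 196, 195, 196] [136, 136, 135, 135, 137, 138, 140, 117, 118, 127, 130, 130, 130, 131]
```

Call:
send_rows(travel=[[0.2,0.03,0],[0.44,0.065,0],[0.5,0.075,0],[0.5,0.075,0],[0.5,0.075,0],[0.5,0.075,0],[0.4,0.06,0],[0.3,0.04,0]], angular=[[0,0,-0.045],[0,0,0],[0,0,0],[0,0,0],[0,0,0],[0,0,0],[0,0,0],[0,0,0]])

```text
t: 16.18
tool_pos: [0.5508, 0.2472, 0.1131]
orientation: [0.665, 0.747, -0.007, -0.008]
wrist_force: [0.2, -0.3, -3.3]
finger_gap: 0.009
```

```bash
cat > ins.py <<'E'
from h import *
O=np.array([549.2,246.4]);H=6.2
def tgt(ex,ez,th,ey=0,o=None,h=None,dz=8.):
    o=O if o is None else o; a=np.radians(H if h is None else h);t=np.radians(th)
    Z=R.from_euler('z',a)
    u=np.array([np.cos(t),0,np.sin(t)]);n=np.array([-np.sin(t),0,np.cos(t)])
    p=np.array([ex,ey,ez])+78*u-dz*n
    Rm=np.array([[0,1,0],u,-n]).T   # tool x=stage y, y=u, z=-n
    w=Z.apply(p); w[:2]+=o
    return w/1000, Z.as_matrix()@Rm
def go(*a,**k):
    w,Rm=tgt(*a,**k); print('target',w.round(4),end=' '); mv(w,Rm)
E
python3 - <<'E'
from ins import *
st(); go(-62,100,0); go(-62,70,8)
E
```

```text
t 16.18 p [0.5508 0.2472 0.1131] R [[-0.117, 0.993, -0.02], [0.993, 0.117, 0.0], [0.003, -0.02, -1.0]] F [ 0.2 -0.3 -3.3] M [ 0.   -0.07  0.01] g 0.009
target [0.5651 0.2481 0.092 ] tool shift mm [-0.9 14.8 20.8] rotvec deg [-1.16 -0.16  0.5 ]
target [0.5655 0.2482 0.0729] tool shift mm [-0.9 15.5 39.8] rotvec deg [-9.16 -0.19  0.48]
```

Call:
send_rows(travel=[[0,0.08,0.1],[0,0.08,0.1],[0,0,0],[0,0,0],[0,0,0]], angular=[[-0.15,0,0.015],[-0.15,0,0],[0,0,0],[0,0,0],[0,0,0]])

```text
t: 16.8
tool_pos: [0.5598, 0.2599, 0.0873]
orientation: [0.661, 0.748, 0.049, 0.041]
wrist_force: [0.2, 0.7, -3.7]
finger_gap: 0.0089
```

```bash
python3 - <<'E'
from ins import *
st(); go(-62,60,8); go(-66,21.5,8)
snap('wrist','w18'); snap('scene','s18'); crop('s18',310,210,470,340,5,'s18a')
E
```

```text
t 16.8 p [0.5598 0.2599 0.0873] R [[-0.124, 0.984, 0.127], [0.992, 0.122, 0.019], [0.003, 0.128, -0.992]] F [ 0.2  0.7 -3.7] M [-0.04  0.16  0.06] g 0.0089
target [0.5655 0.2482 0.0629] tool shift mm [-12.5   1.   24.7] rotvec deg [-0.64 -0.31  0.88]
target [0.5615 0.2477 0.0244] tool shift mm [-12.5  -7.9  62.3] rotvec deg [-0.64 -0.31  0.88]
```

View pics/w18.png

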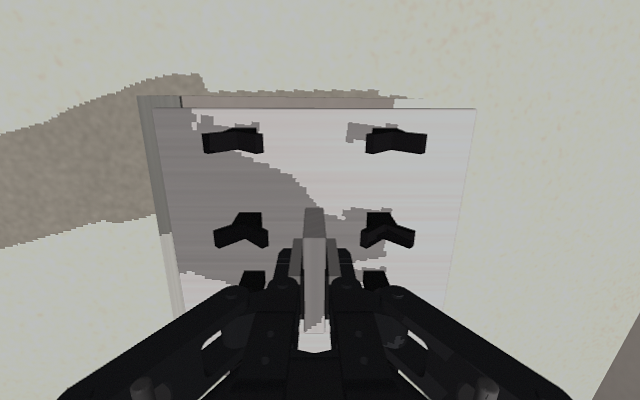

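View pics/s18a.png

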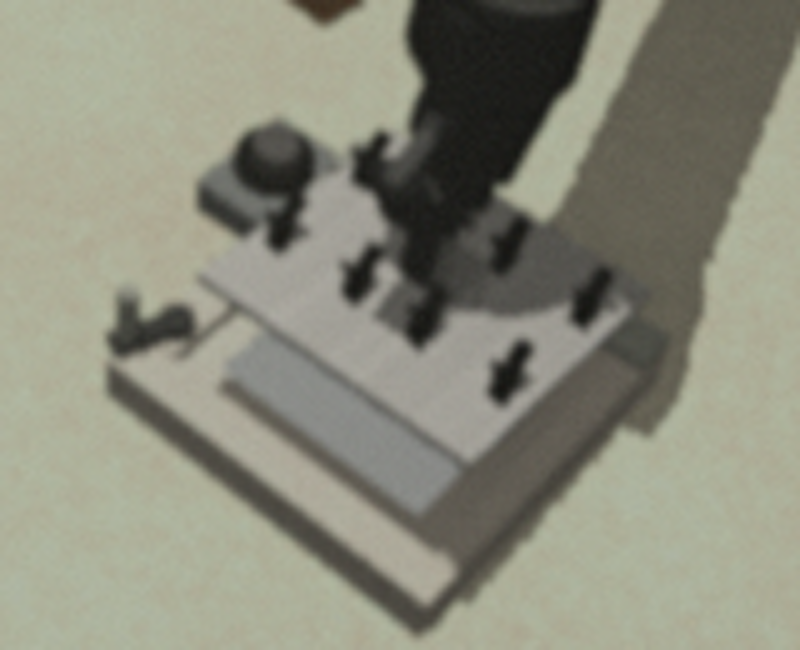

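Call:
send_rows(travel=[[-0.125,0.01,0.1],[0,0,0.12],[0,0,0],[0,0,0]], angular=[[-0.02,-0.01,0.03],[0,0,0],[0,0,0],[0,0,0]])

```text
t: 17.4
tool_pos: [0.5668, 0.2454, 0.0641]
orientation: [0.668, 0.741, 0.052, 0.047]
wrist_force: [0.1, 0.4, -3.0]
finger_gap: 0.009
```

```bash
python3 - <<'E'
from ins import *
st(); go(-62,50,8); go(-65,22,8)
snap('wrist','w19')
E
```

```text
t 17.4 p [0.5668 0.2454 0.0641] R [[-0.104, 0.985, 0.139], [0.995, 0.103, 0.014], [-0.001, 0.14, -0.99]] F [ 0.1  0.4 -3. ] M [ 0.01  0.23 -0.02] g 0.009
target [0.5655 0.2482 0.0529] tool shift mm [ 2.9 -2.6 11. ] rotvec deg [ 0.03  0.07 -0.25]
target [0.5625 0.2478 0.0249] tool shift mm [ 2.9 -9.4 38.3] rotvec deg [ 0.03  0.07 -0.25]
```

View pics/w19.png

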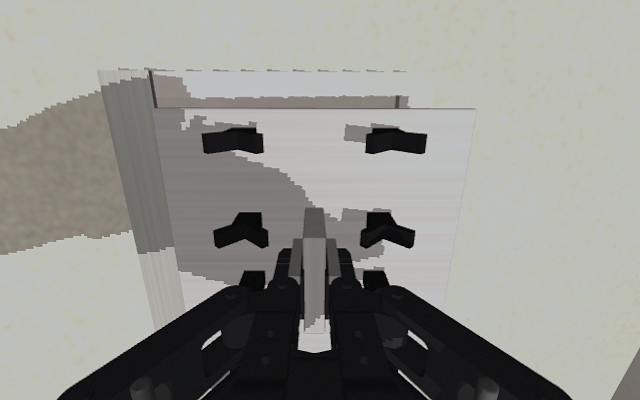

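Call:
send_rows(travel=[[0.029,-0.05,0.12],[0,0,0.12],[0,0,0],[0,0,0]], angular=[[0,0,-0.008],[0,0,0],[0,0,0],[0,0,0]])

```text
t: 17.95
tool_pos: [0.5641, 0.2492, 0.0377]
orientation: [0.666, 0.743, 0.052, 0.047]
wrist_force: [0.2, 0.4, -2.8]
finger_gap: 0.0092
```

```bash
python3 - <<'E'
from ins import *
st(); go(-65,22,8); 
snap('wrist','w20'); crop('w20',90,20,490,180,2,'w20a')
E
```

```text
t 17.95 p [0.5641 0.2492 0.0377] R [[-0.109, 0.984, 0.138], [0.994, 0.108, 0.014], [-0.001, 0.139, -0.99]] F [ 0.2  0.4 -2.8] M [-0.05  0.29  0.01] g 0.0092
target [0.5625 0.2478 0.0249] tool shift mm [-1.2 -3.6 12.4] rotvec deg [-0.01  0.04  0.09]
```

View pics/w20a.png

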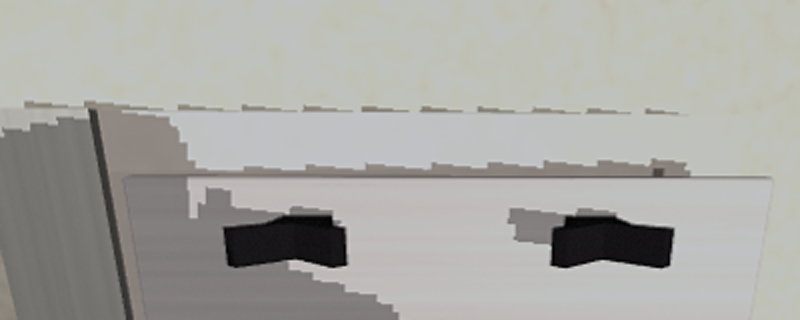

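```bash
python3 - <<'E'
from ins import *
im,i=load('w20'); g=cv2.cvtColor(im,cv2.COLOR_BGR2GRAY)
for v in (80,90,112,125,140,155,170,185): print(v,[int(x) for x in g[v,132:172]])
crop('w20',120,60,260,200,5,'w20b')
E
```

```text
80 [117, 120, 123, 51, 56, 56, 58, 111, 141, 139, 137, 139, 138, 138, 139, 139, 138, 138, 138, 138, 138, 138, 138, 137, 138, 137, 137, 137, 137, 138, 138, 137, 137, 137, 137, 137, 137, 137, 137, 137]
90 [118, 119, 120, 122, 118, 51, 56, 54, 64, 132, 139, 138, 137, 136, 137, 136, 137, 135, 136, 136, 136, 136, 135, 136, 136, 136, 136, 136, 135, 136, 136, 136, 136, 136, 136, 137, 137, 137, 138, 138]
112 [119, 116, 116, 117, 117, 119, 120, 122, 117, 52, 55, 54, 74, 137, 132, 131, 131, 131, 132, 129, 118, 125, 124, 124, 124, 125, 124, 124, 124, 124, 125, 125, 124, 125, 125, 125, 125, 124, 124, 125]
125 [120, 120, 118, 117, 116, 116, 116, 117, 119, 120, 119, 66, 56, 56, 65, 107, 133, 131, 132, 131, 133, 129, 114, 125, 124, 123, 124, 124, 123, 124, 124, 124, 124, 123, 123, 123, 124, 123, 124, 123]
140 [119, 119, 119, 119, 120, 119, 116, 114, 114, 116, 117, 118, 121, 114, 52, 56, 55, 79, 135, 132, 130, 130, 130, 128, 118, 122, 125, 124, 124, 125, 124, 124, 124, 124, 125, 125, 125, 125, 125, 125]
155 [116, 115, 117, 117, 118, 117, 118, 118, 118, 115, 113, 114, 116, 116, 119, 118, 97, 56, 56, 61, 95, 133, 131, 130, 130, 130, 126, 114, 127, 125, 126, 125, 125, 125, 125, 125, 126, 125, 126, 125]
170 [115, 114, 114, 114, 114, 116, 115, 117, 117, 117, 117, 116, 114, 113, 113, 114, 115, 118, 116, 84, 55, 56, 67, 109, 133, 130, 130, 131, 127, 119, 125, 127, 126, 126, 127, 127, 126, 126, 126, 127]
185 [117, 115, 115, 114, 114, 113, 114, 114, 115, 115, 116, 116, 117, 116, 115, 114, 112, 113, 115, 117, 119, 113, 66, 56, 54, 83, 134, 131, 129, 129, 129, 127, 119, 128, 126, 126, 126, 127, 126, 126]
```

View pics/w20b.png

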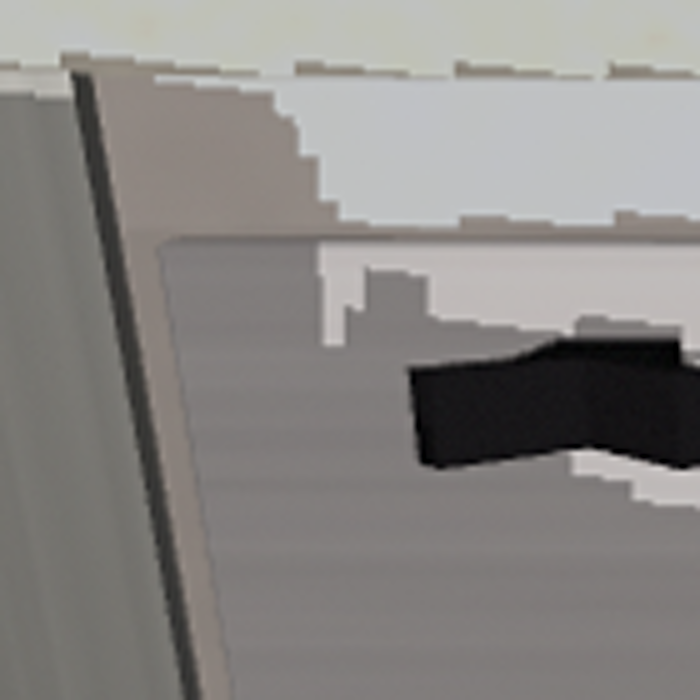

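```bash
python3 - <<'E'
from ins import *
im,i=load('w20'); s=sense()
hd=lambda d:np.degrees(np.arctan2(d[1],d[0]))
L=p2w(i,[(134.6,80),(140.6,112),(153.4,185)],.037)*1000
print('lip',L.round(1),hd(L[0]-L[2])-90)
r=R.from_quat(s['orientation']); c=r.inv().apply(i['position']-s['tool_pos'])
for z in (-.014,-.010):
    d=r.inv().apply(ray(i,[(151.6,112),(163.8,185)])); q=c+d*((z-c[2])/d[:,2])[:,None]
    P=(s['tool_pos']+r.apply(q))*1000; print('plate edge tool',(q*1000).round(1).tolist(),'world',P.round(1).tolist(),hd(P[0]-P[1])-90)
a=np.radians(6.2);Z=R.from_euler('z',a)
st=lambda P: Z.inv().apply(P-np.r_[O,0]).round(1)
print('stage lip',st(L),'plate',st(P))
E
```

```text
lip [[469.2 326.4  37. ]
 [470.9 312.1  37. ]
 [474.8 275.5  37. ]] 6.2553947889846455
plate edge tool [[72.9, -78.1, -14.0], [36.8, -78.1, -14.0]] world [[477.2, 312.9, 40.6], [481.1, 277.1, 40.7]] 6.253259351213828
plate edge tool [[72.7, -80.2, -10.0], [35.6, -80.3, -10.0]] world [[475.7, 312.5, 36.4], [479.7, 275.7, 36.4]] 6.253259351213742
stage lip [[-70.9  88.1  37. ]
 [-70.7  73.7  37. ]
 [-70.8  37.   37. ]] plate [[-66.   73.7  36.4]
 [-65.9  36.6  36.4]]
```

Call:
send_rows(travel=[[-0.012,-0.03,0.06],[0,0,0.06],[0,0,0],[0,0,0]], angular=[[0,0,0],[0,0,0],[0,0,0],[0,0,0]])

```text
t: 18.5
tool_pos: [0.5632, 0.2477, 0.0251]
orientation: [0.666, 0.743, 0.052, 0.047]
wrist_force: [-0.1, -0.1, -3.4]
finger_gap: 0.0087
```

```bash
python3 - <<'E'
from ins import *
st(); go(-65,22,8); go(-78.5,21.5,8)
snap('wrist','w21'); crop('w21',90,60,490,180,2,'w21a')
E
```

```text
t 18.5 p [0.5632 0.2477 0.0251] R [[-0.109, 0.984, 0.139], [0.994, 0.108, 0.015], [-0.001, 0.14, -0.99]] F [-0.1 -0.1 -3.4] M [-0.1   0.28  0.  ] g 0.0087
target [0.5625 0.2478 0.0249] tool shift mm [ 0.2 -0.7  0.1] rotvec deg [0.03 0.03 0.07]
target [0.5491 0.2464 0.0244] tool shift mm [  0.2 -14.2  -1.3] rotvec deg [0.03 0.03 0.07]
```

View pics/w21a.png

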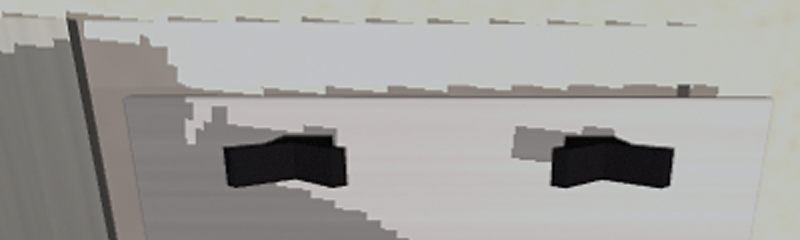

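Call:
send_rows(travel=[[0,-0.05,0],[0,-0.05,0],[0,-0.045,-0.01],[0,0,0],[0,0,0]], angular=[[0,0,0],[0,0,0],[0,0,0],[0,0,0],[0,0,0]])

```text
t: 19.18
tool_pos: [0.5485, 0.2465, 0.0249]
orientation: [0.666, 0.743, 0.053, 0.047]
wrist_force: [-0.5, -0.0, -3.7]
finger_gap: 0.0086
```

```bash
python3 - <<'E'
from ins import *
st(); go(-78.5,21.5,8)
snap('wrist','w22'); crop('w22',90,60,490,180,2,'w22a')
E
```

```text
t 19.18 p [0.5485 0.2465 0.0249] R [[-0.11, 0.984, 0.141], [0.994, 0.108, 0.016], [0.0, 0.142, -0.99]] F [-0.5 -0.  -3.7] M [-0.06  0.15  0.02] g 0.0086
target [0.5491 0.2464 0.0244] tool shift mm [-0.1  0.5  0.5] rotvec deg [ 0.15 -0.02  0.09]
```

View pics/w22a.png

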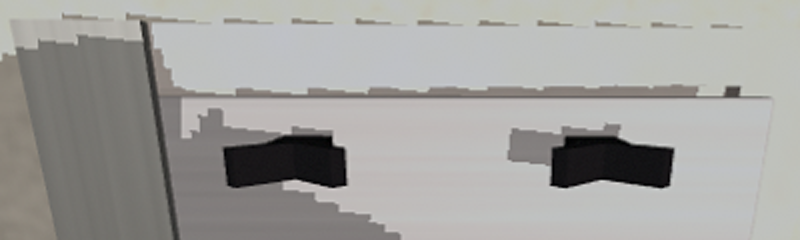

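```bash
python3 - <<'E'
from ins import *
go(-78.4,21.2,5); go(-78.2,20.8,2); go(-78,20.5,0)
E
```

```text
target [0.5492 0.2464 0.02  ] tool shift mm [-0.2  0.   4.9] rotvec deg [ 3.15 -0.02  0.09]
target [0.5492 0.2464 0.0155] tool shift mm [-0.2 -0.6  9.3] rotvec deg [ 6.15 -0.02  0.09]
target [0.5492 0.2464 0.0125] tool shift mm [-0.2 -1.  12.3] rotvec deg [ 8.15 -0.02  0.09]
```

Call:
send_rows(travel=[[0,0,0.025],[0,0,0.025],[0,0,0.022],[0,0,0.022],[0,0,0]], angular=[[0.055,0,0],[0.055,0,0],[0.05,0,0],[0.05,0,0],[0,0,0]])

```text
t: 19.85
tool_pos: [0.5496, 0.2463, 0.0141]
orientation: [0.667, 0.745, 0.008, 0.008]
wrist_force: [-0.2, 0.3, -2.2]
finger_gap: 0.0089
```

```bash
python3 - <<'E'
from ins import *
st(); go(-78.2,20.8,2); go(-78,20.5,0)
snap('wrist','w23'); crop('w23',90,60,490,180,2,'w23a')
E
```

```text
t 19.85 p [0.5496 0.2463 0.0141] R [[-0.109, 0.994, 0.023], [0.994, 0.109, 0.002], [-0.0, 0.023, -1.0]] F [-0.2  0.3 -2.2] M [-0.02  0.1   0.02] g 0.0089
target [0.5492 0.2464 0.0155] tool shift mm [ 0.2 -0.3 -1.4] rotvec deg [-0.69  0.01  0.05]
target [0.5492 0.2464 0.0125] tool shift mm [ 0.2 -0.4  1.6] rotvec deg [1.31 0.02 0.04]
```

View pics/w23a.png

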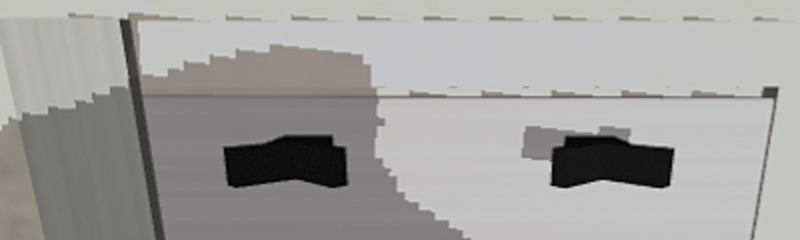

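Call:
send_rows(travel=[[0,-0.005,0.01],[0,0,0.01],[0,0,0],[0,0,0]], angular=[[0.03,0,0],[0.015,0,0],[0,0,0],[0,0,0]])

```text
t: 20.4
tool_pos: [0.5484, 0.2465, 0.0122]
orientation: [0.667, 0.745, -0.001, -0.001]
wrist_force: [0.5, -0.2, -3.2]
finger_gap: 0.0084
```

```bash
python3 - <<'E'
from ins import *
st(); go(-78,20,0)
snap('wrist','w24'); crop('w24',90,60,490,180,2,'w24a')
E
```

```text
t 20.4 p [0.5484 0.2465 0.0122] R [[-0.11, 0.994, -0.002], [0.994, 0.11, -0.0], [0.0, -0.002, -1.0]] F [ 0.5 -0.2 -3.2] M [-0.02  0.01  0.01] g 0.0084
target [0.5492 0.2464 0.012 ] tool shift mm [-0.2  0.7  0.2] rotvec deg [-0.11 -0.    0.09]
```

View pics/w24a.png

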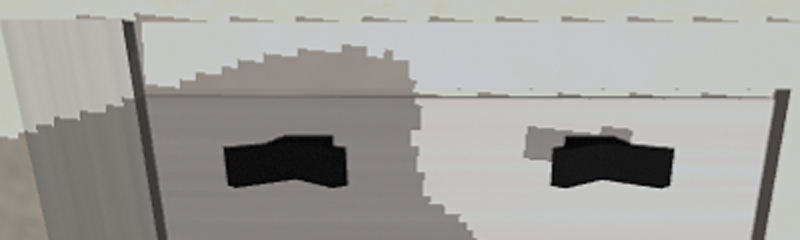

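Call:
send_rows(travel=[[0,0.003,0.01],[0,0,0.01],[0,0,0]], angular=[[0,0,0],[0,0,0],[0,0,0]])

```text
t: 20.82
tool_pos: [0.5486, 0.2466, 0.0121]
orientation: [0.667, 0.745, -0.0, -0.001]
wrist_force: [-1.0, -1.5, -3.4]
finger_gap: 0.0087
```

```bash
python3 - <<'E'
from ins import *
st(); go(-78,20,0)
E
```

```text
t 20.82 p [0.5486 0.2466 0.0121] R [[-0.11, 0.994, -0.002], [0.994, 0.11, 0.0], [0.001, -0.002, -1.0]] F [-1.  -1.5 -3.4] M [-0.04  0.03 -0.04] g 0.0087
target [0.5492 0.2464 0.012 ] tool shift mm [-0.3  0.5  0.1] rotvec deg [-0.1  -0.04  0.09]
```

Call:
send_rows(travel=[[0,0.003,0.04],[0,0,0.02]], angular=[[0,0,0],[0,0,0]])

```text
t: 21.08
tool_pos: [0.5488, 0.2468, 0.0118]
orientation: [0.667, 0.745, -0.001, -0.002]
wrist_force: [-5.4, -2.8, 6.7]
finger_gap: 0.0092
```

```bash
python3 - <<'E'
from ins import *
st()
snap('wrist','w25'); crop('w25',90,60,490,220,2,'w25a')
E
```

```text
t 21.07 p [0.5488 0.2468 0.0118] R [[-0.109, 0.994, -0.004], [0.994, 0.109, 0.002], [0.002, -0.003, -1.0]] F [-5.4 -2.8  6.7] M [-0.6   0.75  0.03] g 0.0092
```

View pics/w25a.png

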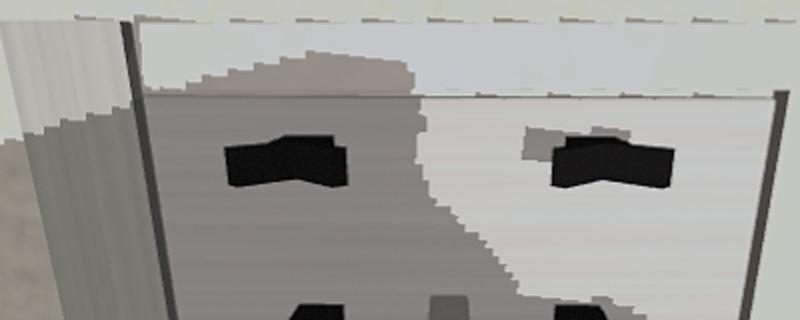

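Call:
send_rows(travel=[[0,0,0],[0,0,0],[0,0,0],[0,0,-0.1],[0,0,-0.3],[0,0,-0.5],[0,0,-0.5],[0,0,0]], angular=[[0,0,0],[0,0,0],[0,0,0],[0,0,0],[0,0,0],[0,0,0],[0,0,0],[0,0,0]], grip=26, squeeze=20)

```text
t: 22.12
tool_pos: [0.5509, 0.2471, 0.1581]
orientation: [0.667, 0.745, 0.001, -0.001]
wrist_force: [0.1, -0.7, -0.4]
finger_gap: 0.026
```

```bash
python3 - <<'E'
from ins import *
st()
snap('wrist','w26')
a=np.radians(6.2); Rm=np.array([[-np.sin(a),np.cos(a),0],[np.cos(a),np.sin(a),0],[0,0,-1]]).T
mv([.6525,.156,.09],Rm)
E
```

```text
t 22.12 p [0.5509 0.2471 0.1581] R [[-0.109, 0.994, 0.001], [0.994, 0.109, 0.003], [0.003, 0.001, -1.0]] F [ 0.1 -0.7 -0.4] M [-0.02  0.02 -0.01] g 0.026
tool shift mm [-101.3   92.8   65.2] rotvec deg [-0.17 -0.08  0.07]
```

View pics/w26.png

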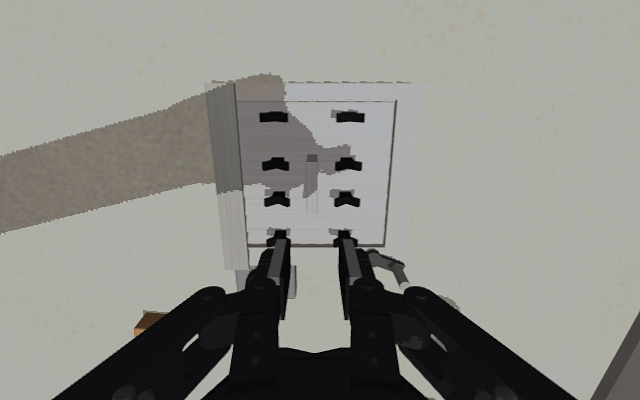

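Call:
send_rows(travel=[[-0.34,0.31,0.05],[-0.34,0.31,0.1],[-0.33,0.31,0.1],[0,0,0.3],[0,0,0],[0,0,0]], angular=[[0,0,0],[0,0,0],[0,0,0],[0,0,0],[0,0,0],[0,0,0]], grip=35)

```text
t: 22.92
tool_pos: [0.6512, 0.1544, 0.0924]
orientation: [0.666, 0.746, -0.005, -0.004]
wrist_force: [-0.3, 0.1, 0.2]
finger_gap: 0.035
```

```bash
python3 - <<'E'
from ins import *
st()
snap('wrist','w27')
a=np.radians(6.2); Rm=np.array([[-np.sin(a),np.cos(a),0],[np.cos(a),np.sin(a),0],[0,0,-1]]).T
mv([.6515,.156,.06],Rm)
E
```

```text
t 22.93 p [0.6512 0.1544 0.0924] R [[-0.113, 0.994, -0.013], [0.994, 0.113, -0.002], [-0.0, -0.013, -1.0]] F [-0.3  0.1  0.2] M [-0.05 -0.03 -0.03] g 0.035
tool shift mm [ 1.   1.4 32.1] rotvec deg [-0.78  0.    0.31]
```

View pics/w27.png

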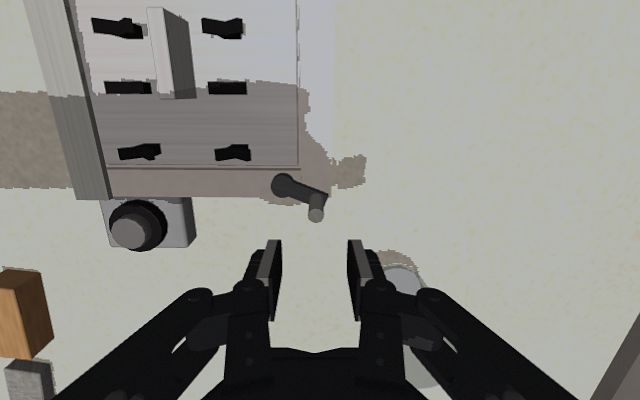

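Call:
send_rows(travel=[[0.01,0.014,0.15],[0,0,0.17],[0,0,0],[0,0,0]], angular=[[-0.026,0,0.01],[0,0,0],[0,0,0],[0,0,0]])

```text
t: 23.48
tool_pos: [0.6528, 0.1591, 0.0629]
orientation: [0.666, 0.746, 0.003, 0.001]
wrist_force: [0.2, -0.4, 0.3]
finger_gap: 0.0351
```

```bash
python3 - <<'E'
from ins import *
st()
mv([.6515,.156,.028])
print('beaker',p2w(load('t1')[1],[(286.5,127.1)],.085))
snap('wrist','w28'); crop('w28',220,160,440,320,3.6,'w28a')
E
```

```text
t 23.48 p [0.6528 0.1591 0.0629] R [[-0.112, 0.994, 0.005], [0.994, 0.112, 0.003], [0.002, 0.005, -1.0]] F [ 0.2 -0.4  0.3] M [-0.04 -0.03  0.02] g 0.0351
tool shift mm [-3.  -1.9 34.9] 
beaker [[0.73878821 0.062376   0.085     ]]
```

View pics/w28a.png

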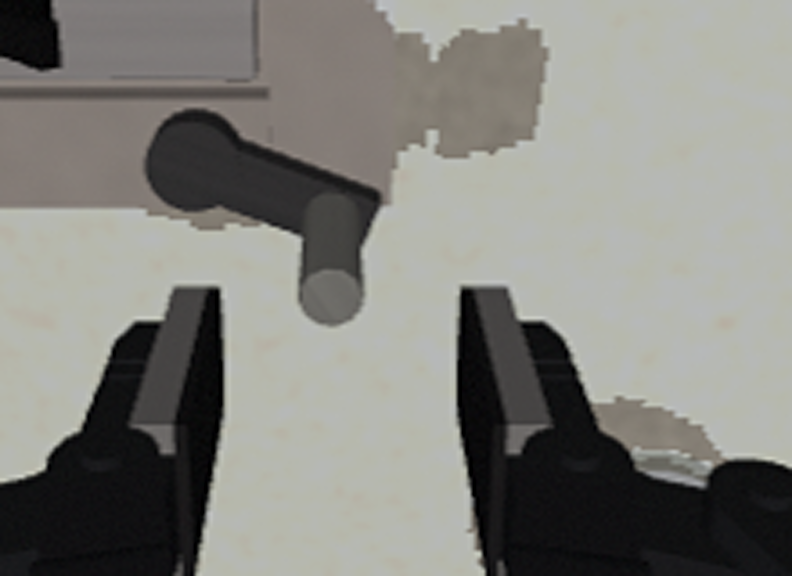

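Call:
send_rows(travel=[[-0.025,-0.015,0.15],[0,0,0.15],[0,0,0.04],[0,0,0]], angular=[[0,0,0],[0,0,0],[0,0,0],[0,0,0]])

```text
t: 24.02
tool_pos: [0.6516, 0.156, 0.0263]
orientation: [0.667, 0.745, 0.002, 0.001]
wrist_force: [0.0, 0.9, 0.2]
finger_gap: 0.0348
```

Call:
send_rows(travel=[[0,0,0],[0,0,0],[0,0,0],[0,0,0]], angular=[[0,0,0],[0,0,0],[0,0,0],[0,0,0]], grip=0, squeeze=20)

```text
t: 24.52
tool_pos: [0.6518, 0.156, 0.0266]
orientation: [0.667, 0.745, 0.003, 0.001]
wrist_force: [0.5, -0.6, -1.8]
finger_gap: 0.0099
```

```bash
python3 - <<'E'
from ins import *
s=st(); r=R.from_quat(s['orientation']); p=(s['tool_pos']+r.apply([0,0,-.03]))[:2]*1000-[624.2,166]; print(p,np.hypot(*p),np.degrees(np.arctan2(p[1],p[0])))
snap('wrist','w29'); crop('w29',220,160,440,320,3.6,'w29a')
E
```

```text
t 24.52 p [0.6518 0.156  0.0266] R [[-0.111, 0.994, 0.005], [0.994, 0.111, 0.003], [0.002, 0.005, -1.0]] F [ 0.5 -0.6 -1.8] M [ 0.05 -0.05 -0.04] g 0.0099
[ 27.46472815 -10.08062837] 29.256287540737443 -20.155109783400242
```

View pics/w29a.png

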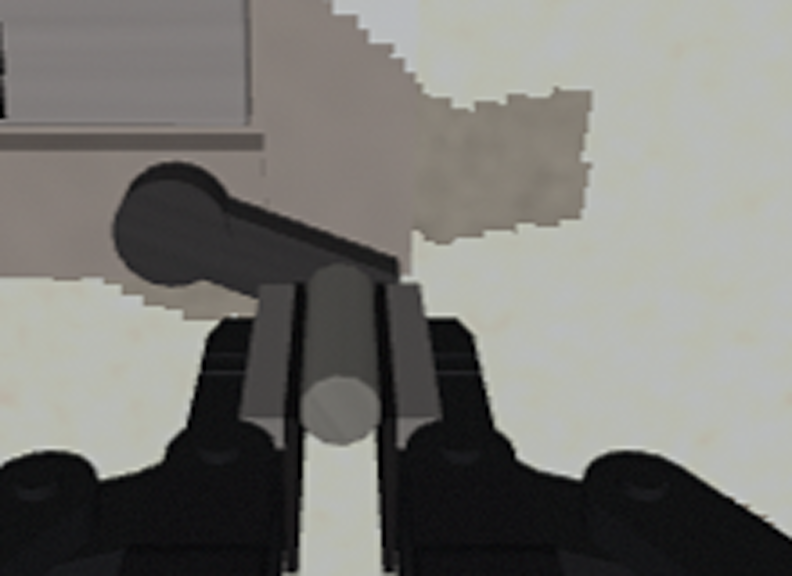

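```bash
cat > arc.py <<'E'
from ins import *
def arc(angs,r0=28.5,piv=(624.3,166.)):
    s=st(); r=R.from_quat(s['orientation']); p=(s['tool_pos']+r.apply([0,0,-.03]))[:2]*1000; d=p-piv
    print('now r',np.hypot(*d).round(1),'ang',np.degrees(np.arctan2(d[1],d[0])).round(1))
    a=np.radians(6.2); Rm=np.array([[-np.sin(a),np.cos(a),0],[np.cos(a),np.sin(a),0],[0,0,-1]]).T
    print('rot fix deg',np.degrees((r.inv()*R.from_matrix(Rm)).as_rotvec()).round(1))
    for A in angs:
        t=np.array(piv)+r0*np.array([np.cos(np.radians(A)),np.sin(np.radians(A))])
        print(A,(r.inv().apply(np.r_[t-p,0])).round(1)); p=t
E
python3 -c "
from arc import *
arc([-8,4,16,28,40,52])"
```

```text
t 24.57 p [0.6518 0.156  0.0266] R [[-0.111, 0.994, 0.005], [0.994, 0.111, 0.003], [0.002, 0.005, -1.0]] F [ 0.2  0.8 -1.5] M [-0.06 -0.06 -0.03] g 0.0101
now r 29.1 ang -20.2
rot fix deg [ 0.3 -0.1  0.2]
-8 [6.  1.6 0. ]
4 [5.9 0.9 0. ]
16 [ 5.9 -0.4  0. ]
28 [ 5.7 -1.6  0. ]
40 [ 5.3 -2.8 -0. ]
52 [ 4.6 -3.8 -0. ]
```

Call:
send_rows(travel=[[0.06,0.016,0],[0.06,0.009,0],[0.06,-0.004,0],[0.057,-0.016,0],[0.053,-0.028,0],[0.046,-0.038,0],[0,0,0]], angular=[[0,0,0],[0,0,0],[0,0,0],[0,0,0],[0,0,0],[0,0,0],[0,0,0]])

```text
t: 25.45
tool_pos: [0.6526, 0.1706, 0.0269]
orientation: [0.671, 0.742, 0.001, 0.015]
wrist_force: [-2.1, 1.0, -1.7]
finger_gap: 0.0099
```

```bash
python3 -c "
from arc import *
arc([40,52,64,76,88])"
```

```text
t 25.45 p [0.6526 0.1706 0.0269] R [[-0.1, 0.995, 0.023], [0.995, 0.1, -0.018], [-0.021, 0.021, -1.0]] F [-2.1  1.  -1.7] M [ 0.33  0.58 -0.04] g 0.0099
now r 28.1 ang 10.6
rot fix deg [ 1.2  1.2 -0.5]
40 [13.7 -4.4 -0.4]
52 [ 4.5 -3.8 -0.2]
64 [ 3.6 -4.7 -0.2]
76 [ 2.6 -5.4 -0.2]
88 [ 1.4 -5.8 -0.1]
```

Call:
send_rows(travel=[[0.08,-0.008,0],[0.08,-0.02,0],[0.075,-0.035,0],[0.065,-0.05,0],[0.055,-0.06,0],[0,0,0]], angular=[[0.02,0.02,-0.01],[0.01,0.01,0],[0.01,0.01,0],[0,0,0],[0,0,0],[0,0,0]])

```text
t: 26.2
tool_pos: [0.6386, 0.194, 0.0268]
orientation: [0.671, 0.742, -0.001, 0.007]
wrist_force: [-1.0, -0.5, -2.5]
finger_gap: 0.0098
```

```bash
python3 -c "
from arc import *
arc([64,76,88,98,104])"
```

```text
t 26.2 p [0.6386 0.194  0.0268] R [[-0.1, 0.995, 0.009], [0.995, 0.1, -0.011], [-0.012, 0.008, -1.0]] F [-1.  -0.5 -2.5] M [-0.03  0.18  0.03] g 0.0098
now r 31.6 ang 63.7
rot fix deg [ 0.5  0.7 -0.5]
64 [-2.5 -1.8  0. ]
76 [ 2.6 -5.4 -0.1]
88 [ 1.4 -5.8 -0.1]
98 [ 0.2 -5.  -0. ]
104 [-0.3 -3.  -0. ]
```

Call:
send_rows(travel=[[0.0,-0.07,0],[0.005,-0.07,0],[0.0,-0.065,0],[-0.005,-0.06,0],[-0.01,-0.05,0],[0,0,0]], angular=[[0.01,0.02,-0.01],[0.01,0,0],[0,0,0],[0,0,0],[0,0,0],[0,0,0]])

```text
t: 26.95
tool_pos: [0.6203, 0.2021, 0.027]
orientation: [0.666, 0.746, 0.016, 0.005]
wrist_force: [0.7, -0.6, -3.8]
finger_gap: 0.0101
```

```bash
python3 -c "
from arc import *
arc([98,104])
snap('wrist','w30'); crop('w30',200,140,440,300,3.3,'w30a')"
```

```text
t 26.95 p [0.6203 0.2021 0.027 ] R [[-0.112, 0.993, 0.029], [0.994, 0.112, 0.016], [0.013, 0.03, -0.999]] F [ 0.7 -0.6 -3.8] M [-0.41  0.3   0.02] g 0.0101
now r 35.9 ang 97.7
rot fix deg [ 1.7 -0.7  0.2]
98 [-7.4  0.  -0.1]
104 [-0.2 -3.  -0.1]
```

View pics/w30a.png

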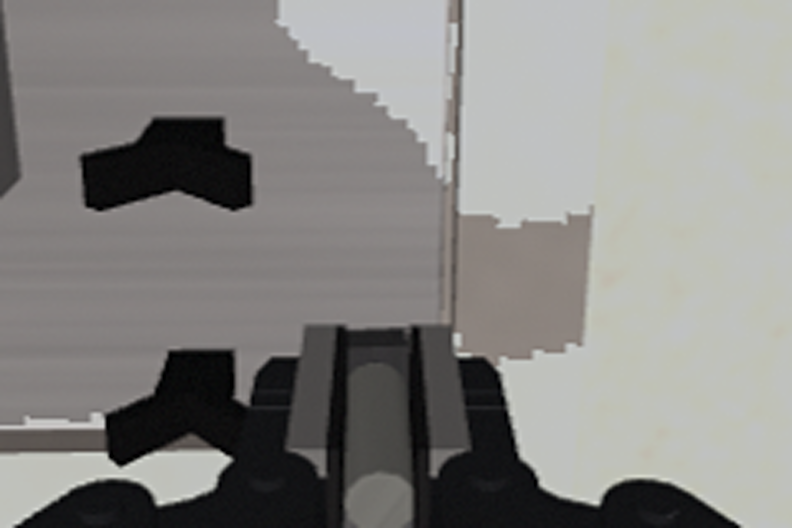

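Call:
send_rows(travel=[[0,0,-0.05],[0,0,-0.05],[-0.03,0,0],[-0.04,-0.02,0],[0,-0.04,0],[0,-0.04,0],[0,0,0]], angular=[[0.02,-0.02,0],[0.02,0,0],[0,0,0],[0,0,0],[0,0,0],[0,0,0],[0,0,0]])

```text
t: 27.88
tool_pos: [0.6204, 0.2014, 0.0296]
orientation: [0.665, 0.747, 0.014, 0.007]
wrist_force: [-0.5, -0.5, -1.9]
finger_gap: 0.0099
```

```bash
python3 -c "
from arc import *
arc([98,104])
snap('wrist','w31'); crop('w31',200,140,440,300,3.3,'w31a')"
```

```text
t 27.88 p [0.6204 0.2014 0.0296] R [[-0.116, 0.993, 0.03], [0.993, 0.115, 0.012], [0.009, 0.031, -0.999]] F [-0.5 -0.5 -1.9] M [-0.18  0.36 -0.03] g 0.0099
now r 35.4 ang 97.7
rot fix deg [ 1.8 -0.5  0.4]
98 [-6.9 -0.  -0.1]
104 [-0.2 -3.  -0.1]
```

View pics/w31a.png

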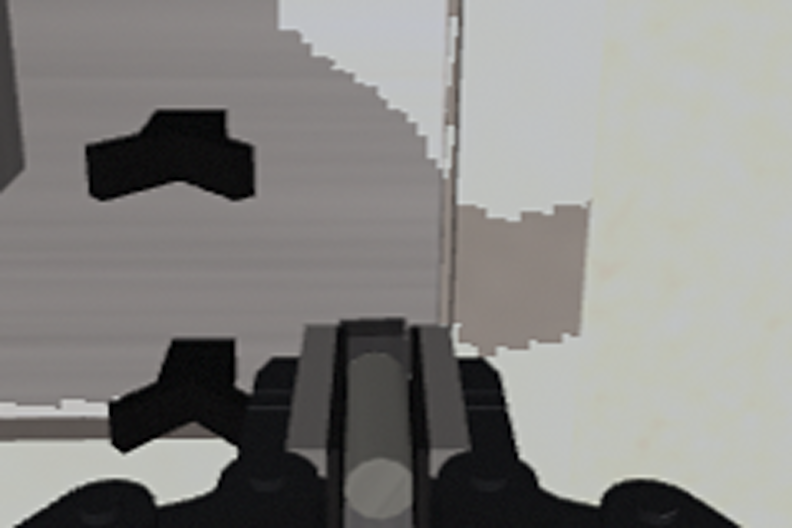

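```bash
python3 -c "
from arc import *
i=load('w31')[1]
for o in ([549.2,246.4],[548,246.4]):
    w=p2w(i,[(378/3.3+199.6,487/3.3+139.6)],.069)[0]*1000
    Z=R.from_euler('z',np.radians(6.2)); d=Z.inv().apply(w-np.r_[o,0]); e=d[:2]-[66,-88]; print(w.round(1),d.round(1),np.hypot(*e),'q',np.arctan2(e[1],e[0])+.5)
"
```

```text
[618.8 194.8  69. ] [ 63.6 -58.8  69. ] 29.270722908488295 q 2.153509206548975
[618.8 194.8  69. ] [ 64.8 -59.   69. ] 29.066892576246165 q 2.11296417071506
```

Call:
send_rows(travel=[[0,-0.05,0],[0,-0.05,0]], angular=[[0,0,0],[0,0,0]])

```text
t: 28.18
tool_pos: [0.6204, 0.2011, 0.03]
orientation: [0.665, 0.746, 0.023, 0.014]
wrist_force: [20.2, 2.5, -18.6]
finger_gap: 0.0097
```

```bash
python3 -c "
from arc import *
arc([98,104])
snap('wrist','w32');snap('scene','s32'); crop('s32',310,210,470,340,5,'s32a')
im,i=load('w32'); g=cv2.cvtColor(im,cv2.COLOR_BGR2GRAY); crop('w32',290,260,340,310,10,'w32a')"
```

```text
t 28.18 p [0.6204 0.2011 0.03  ] R [[-0.115, 0.992, 0.051], [0.993, 0.115, 0.015], [0.009, 0.052, -0.999]] F [ 20.2   2.5 -18.6] M [ 0.56 -3.65  0.13] g 0.0097
now r 35.1 ang 98.9
rot fix deg [ 3.  -0.5  0.4]
98 [-6.6  0.7 -0. ]
104 [-0.2 -3.  -0.2]
```

View pics/w32a.png

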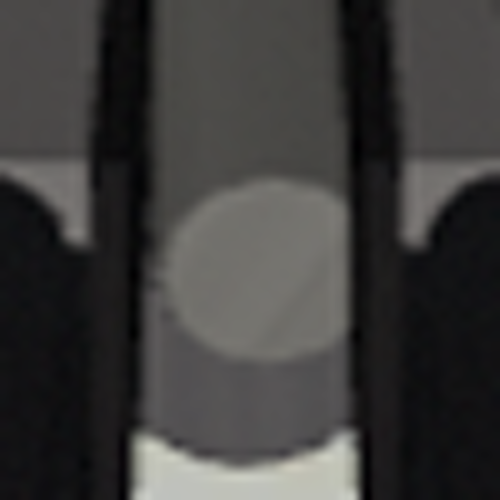

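View pics/s32a.png

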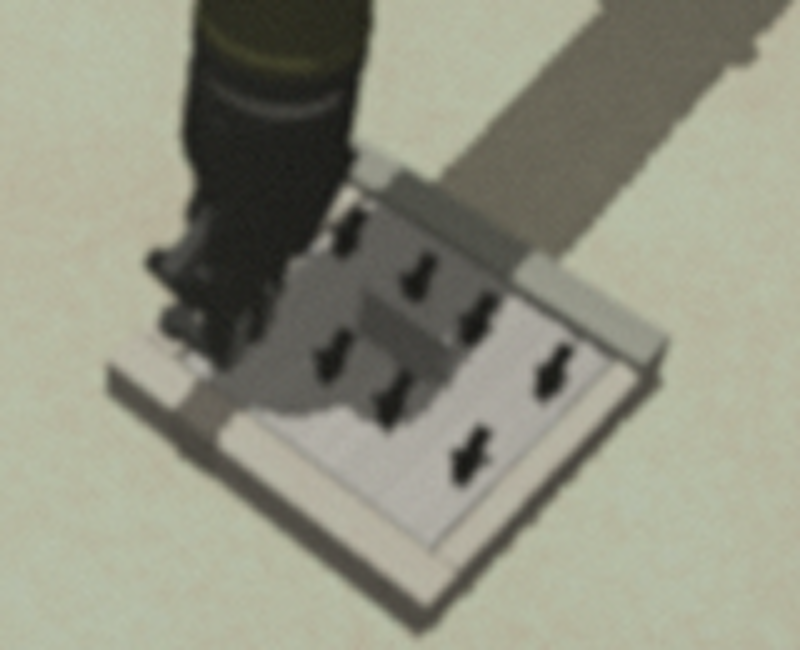

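Call:
send_rows(travel=[[0,0.0,0],[0,0,0],[0,0,-0.1],[0,0,-0.2],[0,0,-0.3],[0,0,-0.5],[0,0,-0.5],[0,0,0]], angular=[[0,0,0],[0,0,0],[0.05,0,0],[0.05,0,0],[0,0,0],[0,0,0],[0,0,0],[0,0,0]], grip=15)

```text
t: 29.28
tool_pos: [0.6154, 0.2019, 0.1976]
orientation: [0.664, 0.748, 0.001, -0.009]
wrist_force: [0.6, 0.0, -0.0]
finger_gap: 0.015
```

```bash
python3 -c "
from arc import *
st();snap('wrist','w33')
a=np.radians(6.2); Rm=np.array([[-np.sin(a),np.cos(a),0],[np.cos(a),np.sin(a),0],[0,0,-1]]).T
mv([.58,.30,.23],Rm)"
```

```text
t 29.27 p [0.6154 0.2019 0.1976] R [[-0.118, 0.993, -0.012], [0.993, 0.118, 0.013], [0.014, -0.01, -1.0]] F [ 0.6  0.  -0. ] M [-0.   -0.01 -0.01] g 0.015
tool shift mm [102.1 -22.7 -33.4] rotvec deg [-0.82 -0.74  0.57]
```

View pics/w33.png

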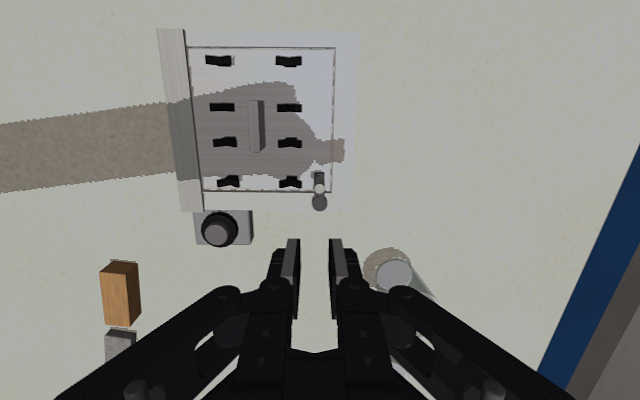

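Clamp at (320,185) appears closed. Measure its angle and the plate's seat.

```bash
python3 -c "
from arc import *
st();snap('wrist','w34'); crop('w34',150,20,370,250,3.3,'w34a'); crop('w34',290,155,350,215,10,'w34b')"
```

```text
t 29.32 p [0.614  0.2017 0.1949] R [[-0.118, 0.993, -0.016], [0.993, 0.118, 0.011], [0.013, -0.014, -1.0]] F [-0.3  0.4 -0.4] M [-0.05  0.   -0.06] g 0.0148
```

View pics/w34a.png

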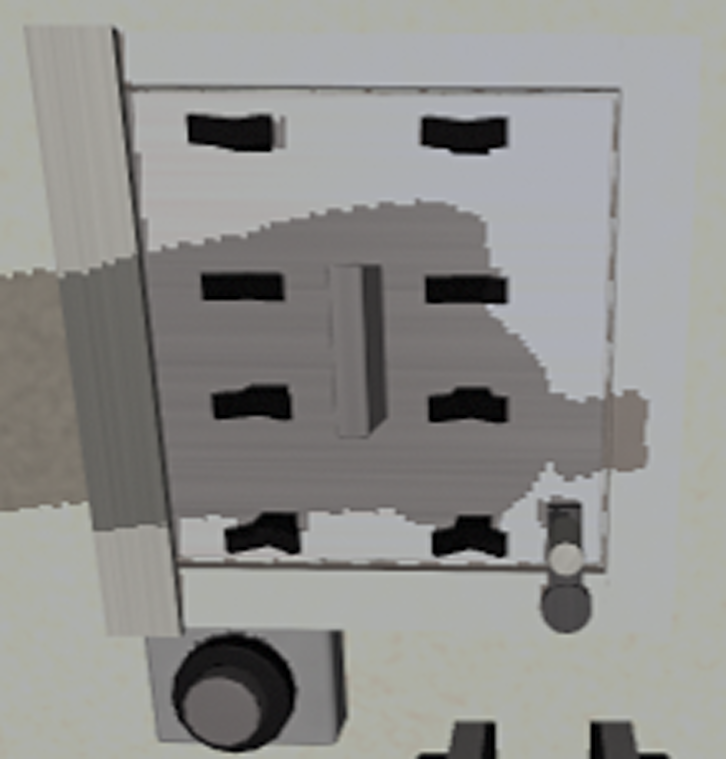

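View pics/w34b.png

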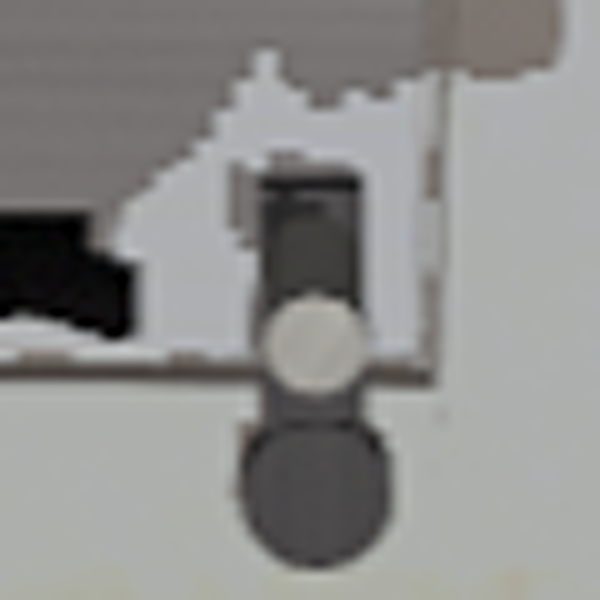

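```bash
python3 -c "
from arc import *
i=load('w34')[1]
f=lambda x,y:(x/10+290-.45,y/10+155-.45)
e=p2w(i,[f(311,187),f(316,493)],.036)*1000; p=p2w(i,[f(316,345)],.069)*1000
d=e[0]-e[1]; print(d,np.hypot(*d[:2]),'q arm',np.arctan2(d[1],d[0])-np.radians(6.2)+.5)
b=e[1]; d=(p[0]-b)[:2]; print(d,np.hypot(*d),'q pin',np.arctan2(d[1],d[0])-np.radians(6.2)+.5, b,p)
Z=R.from_euler('z',np.radians(6.2))
print(Z.inv().apply(np.vstack([b,p])-np.r_[548,246.4,0]))
# plate vs recess: plate corners z=26
g=lambda x,y:(x/3.3+150-.35,y/3.3+20-.35)
print(Z.inv().apply(p2w(i,[g(136,92),g(616,93),g(600,563)],.026)*1000-np.r_[548,246.4,0]))
"
```

```text
[-5.09036936 35.54888703  0.        ] 35.91149160945573 q arm 2.104812576922945
[-3.78597023 27.56788343] 27.82663772848239 q pin 2.099064818165496 [622.88283765 165.98171978  36.        ] [[619.09686742 193.54960321  69.        ]]
[[ 65.75972279 -88.03520902  36.        ]
 [ 64.97321048 -60.21968879  69.        ]]
[[-68.81388942  74.0641473   26.        ]
 [ 78.02530942  75.05025954  26.        ]
 [ 77.54600364 -74.72407413  26.        ]]
```

```bash
python3 -c "
from arc import *
a=np.radians(0); Rm=np.array([[-np.sin(a),np.cos(a),0],[np.cos(a),np.sin(a),0],[0,0,-1]]).T
mv([.55,-.27,.20],Rm)"
```

```text
tool shift mm [-460.5 -118.3  -10.8] rotvec deg [-1.03 -0.63  6.77]
```

Call:
send_rows(travel=[[-0.2,-0.05,-0.05],[-0.4,-0.1,0],[-0.55,-0.12,0],[-0.55,-0.12,0],[-0.55,-0.12,0],[-0.55,-0.12,0],[-0.55,-0.12,0],[-0.55,-0.12,0]], angular=[[-0.03,-0.02,0.04],[0,0,0.03],[0,0,0.03],[0,0,0],[0,0,0],[0,0,0],[0,0,0],[0,0,0]], grip=40)

```text
t: 30.38
tool_pos: [0.5401, -0.2084, 0.1886]
orientation: [0.684, 0.729, -0.008, -0.006]
wrist_force: [0.8, -0.5, -0.1]
finger_gap: 0.0402
```

Call:
send_rows(travel=[[-0.3,0,0],[-0.2,0,0],[0,0,0],[0,0,0]], angular=[[0,0,0],[0,0,0],[0,0,0],[0,0,0]])

```text
t: 30.88
tool_pos: [0.5329, -0.2681, 0.1852]
orientation: [0.691, 0.723, -0.011, -0.009]
wrist_force: [0.7, -0.4, 0.6]
finger_gap: 0.0401
```

```bash
python3 -c "
from arc import *
st(); snap('wrist','w35')"
```

```text
t 30.88 p [ 0.5329 -0.2681  0.1852] R [[-0.046, 0.998, -0.029], [0.999, 0.046, -0.004], [-0.002, -0.03, -1.0]] F [ 0.7 -0.4  0.6] M [ 0.01 -0.02 -0.04] g 0.0401
```

View pics/w35.png

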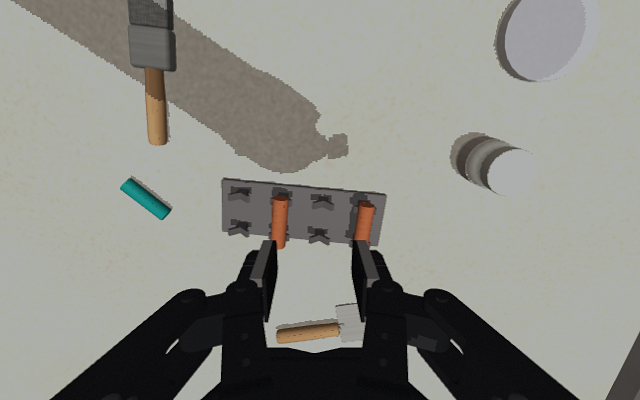

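```bash
cat > cores.py <<'E'
from arc import *
def redcores(im):
    hsv=cv2.cvtColor(im,cv2.COLOR_BGR2HSV)
    m=cv2.inRange(hsv,(0,130,50),(14,255,255))
    n,l,s,c=cv2.connectedComponentsWithStats(m)
    return [(l==k) for k in range(1,n) if s[k,4]>150],m
def meas(im,i,zb):
    "zb: bench height of core axis"
    out=[]
    for k in redcores(im)[0]:
        ys,xs=np.nonzero(k); P=np.float32(np.c_[xs,ys])
        rect=cv2.minAreaRect(P); bx=cv2.boxPoints(rect)
        W=p2w(i,P,zb)[:,:2]*1000; c=W.mean(0); u,s,v=np.linalg.svd(W-c,full_matrices=False); d=v[0]*np.sign(v[0][1]); n=np.array([-d[1],d[0]])
        t=(W-c)@d; w=(W-c)@n; lo,hi=np.percentile(t,[0.5,99.5]); a,b=np.percentile(w,[1,99])
        out.append(dict(px=P.mean(0).round(1),c=(c+d*(lo+hi)/2+n*(a+b)/2).round(1),L=(hi-lo).round(1),D=(b-a).round(1),ang=np.degrees(np.arctan2(d[1],d[0])).round(2)))
    return out
E
python3 -c "
from cores import *
im,i=load('w35'); 
for o in meas(im,i,.036): print(o)
crop('w35',210,170,400,260,4,'w35a')
im,i=load('t1')
for o in meas(im,i,.036): print('top',o)
"
```

```text
{'px': array([279.1, 220.4], dtype=float32), 'c': array([ 490. , -329.1]), 'L': np.float64(64.7), 'D': np.float64(17.0), 'ang': np.float64(88.45)}
{'px': array([363.7, 221.2], dtype=float32), 'c': array([ 585.9, -322.7]), 'L': np.float64(48.4), 'D': np.float64(16.9), 'ang': np.float64(88.2)}
```

View pics/w35a.png

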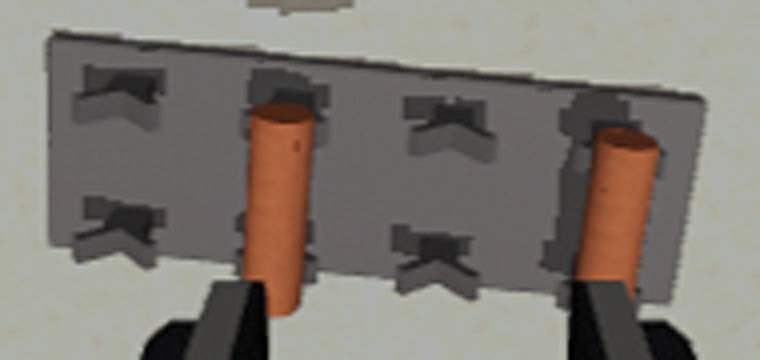

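```bash
python3 -c "
from cores import *
im,i=load('w35')
f=lambda x,y:(x/4+210-.4,y/4+170-.4)
c=p2w(i,[f(50,40),f(705,101),f(672,301),f(50,243)],.008)*1000; print(c.round(1))
hd=lambda d:np.degrees(np.arctan2(d[1],d[0]))
print(hd(c[1]-c[0]),np.linalg.norm(c[1]-c[0]),hd(c[0]-c[3])-90,np.linalg.norm(c[0]-c[3]),c.mean(0))
# core ends at given heights
e=p2w(i,[f(282,115),f(285,313)],[.0]*1+[.0]) if 0 else None
print(p2w(i,[f(282,106)],.036+.0)*1000,p2w(i,[f(282,114)],.036)*1000,p2w(i,[f(282,124)],.045)*1000,p2w(i,[f(283,315)],.045)*1000)
print(p2w(i,[f(625,140)],.036)*1000)
"
```

```text
[[ 418.2 -290.2    8. ]
 [ 613.3 -298.1    8. ]
 [ 611.4 -365.1    8. ]
 [ 414.6 -357.1    8. ]]
-2.3206665720006536 195.33771170509283 -3.0628947578794055 66.95813649533865 [ 514.36392612 -327.62104876    8.        ]
[[ 491.22485945 -296.93475046   36.        ]] [[ 491.24900061 -299.27925482   36.        ]] [[ 492.4909215 -298.8358386   45.       ]] [[ 493.36927701 -356.83425939   45.        ]]
[[ 586.15581994 -301.38421158   36.        ]]
```

```bash
cat >> cores.py <<'E'
def at(x,y,z,h):
    a=np.radians(h); Rm=np.array([[-np.sin(a),np.cos(a),0],[np.cos(a),np.sin(a),0],[0,0,-1]]).T
    mv(np.array([x,y,z])/1000,Rm)
E
python3 -c "
from cores import *
at(491.5,-327.5,50,-2.5)"
```

```text
tool shift mm [-57.  -40.  136.6] rotvec deg [-1.7   0.22  5.16]
```

Call:
send_rows(travel=[[-0.2,-0.14,0.3],[-0.2,-0.14,0.35],[-0.17,-0.12,0.35],[0,0,0.3],[0,0,0],[0,0,0]], angular=[[-0.057,0,0.17],[0,0,0],[0,0,0],[0,0,0],[0,0,0],[0,0,0]], grip=36)

```text
t: 31.68
tool_pos: [0.4947, -0.3177, 0.0536]
orientation: [0.718, 0.696, 0.002, 0.002]
wrist_force: [0.8, 0.1, 1.1]
finger_gap: 0.0361
```

```bash
python3 -c "
from cores import *
st();at(491.5,-327.5,50,-2.5)
im,i=snap('wrist','w36')
for o in meas(im,i,.036): print(o)
"
```

```text
t 31.68 p [ 0.4947 -0.3177  0.0536] R [[0.032, 0.999, 0.005], [0.999, -0.032, -0.0], [-0.0, 0.005, -1.0]] F [0.8 0.1 1.1] M [-0.02 -0.02 -0.02] g 0.0361
tool shift mm [-9.9 -2.9  3.6] rotvec deg [0.29 0.02 0.65]
{'px': array([452.7, 236.7], dtype=float32), 'c': array([ 585.2, -331.8]), 'L': np.float64(65.8), 'D': np.float64(19.3), 'ang': np.float64(88.73)}
{'px': array([308.5, 238. ], dtype=float32), 'c': array([ 489.8, -329.5]), 'L': np.float64(66.1), 'D': np.float64(16.7), 'ang': np.float64(87.31)}
```

View pics/w36.png

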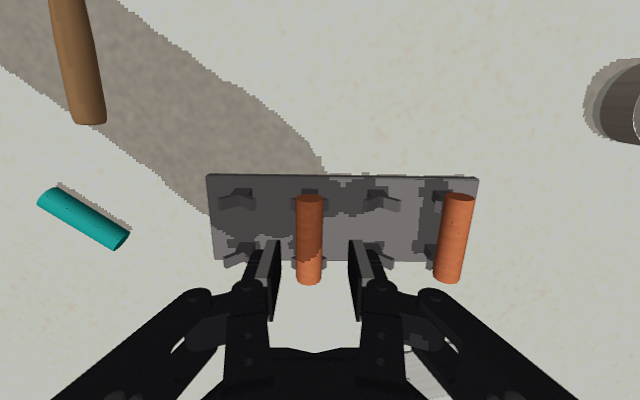

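Call:
send_rows(travel=[[-0.099,-0.03,0.1],[0,0,0.15],[0,0,0.1],[0,0,0],[0,0,0]], angular=[[0.01,0,0.02],[0,0,0],[0,0,0],[0,0,0],[0,0,0]])

```text
t: 32.35
tool_pos: [0.4931, -0.328, 0.0181]
orientation: [0.722, 0.692, 0.001, 0.001]
wrist_force: [0.5, 0.1, 0.7]
finger_gap: 0.036
```

```bash
python3 -c "
from cores import *
st();at(491.2,-327.5,-1,-2.6)
im,i=snap('wrist','w37'); crop('w37',220,150,420,300,4,'w37a')
"
```

```text
t 32.35 p [ 0.4931 -0.328   0.0181] R [[0.042, 0.999, 0.002], [0.999, -0.042, -0.001], [-0.001, 0.002, -1.0]] F [0.5 0.1 0.7] M [-0.07  0.01  0.01] g 0.036
tool shift mm [ 0.5 -2.  19.1] rotvec deg [0.14 0.05 0.2 ]
```

View pics/w37a.png

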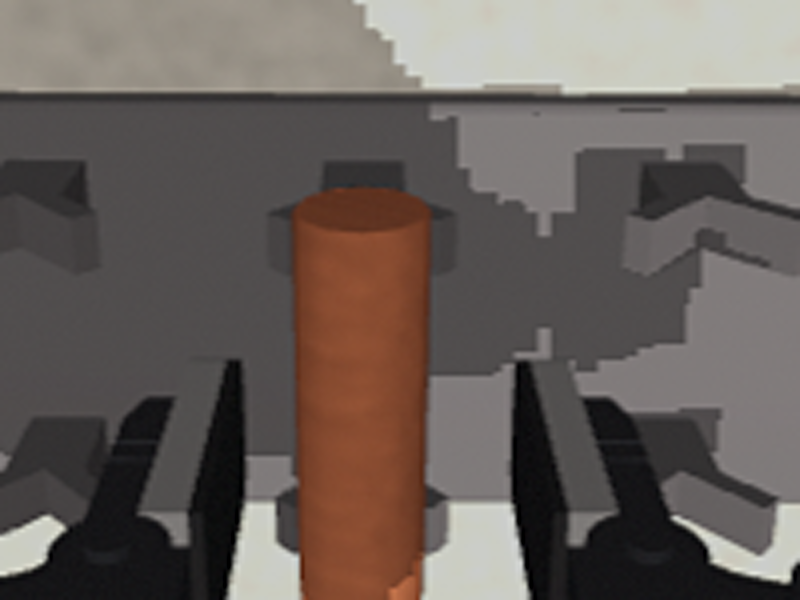

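Call:
send_rows(travel=[[0.005,-0.015,0.1],[0,0,0.09],[0,0,0],[0,0,0]], angular=[[0,0,0],[0,0,0],[0,0,0],[0,0,0]])

```text
t: 32.9
tool_pos: [0.4918, -0.3272, -0.002]
orientation: [0.722, 0.692, 0.001, 0.001]
wrist_force: [0.4, -0.2, 0.0]
finger_gap: 0.0364
```

```bash
python3 -c "
from cores import *
st();at(491.2,-327.5,-1,-2.6)
im,i=snap('wrist','w38'); crop('w38',220,150,420,300,4,'w38a')
"
```

```text
t 32.9 p [ 0.4918 -0.3272 -0.002 ] R [[0.042, 0.999, 0.003], [0.999, -0.042, -0.001], [-0.001, 0.003, -1.0]] F [ 0.4 -0.2  0. ] M [ 0.    0.01 -0.02] g 0.0364
tool shift mm [-0.3 -0.6 -1. ] rotvec deg [0.17 0.05 0.22]
```

View pics/w38a.png

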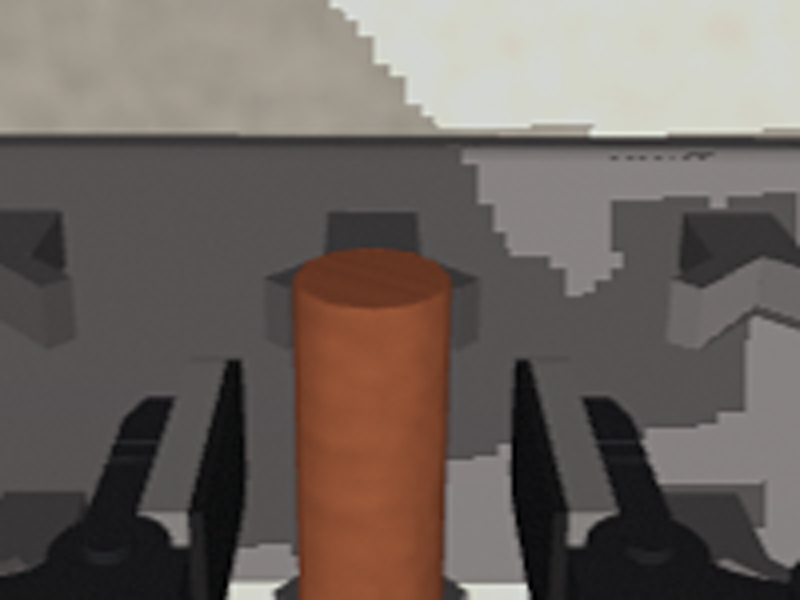

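Call:
send_rows(travel=[[0,0,0],[0,0,0],[0,0,0],[0,0,0],[0,0,0]], angular=[[0,0,0],[0,0,0],[0,0,0],[0,0,0],[0,0,0]], grip=0, squeeze=40)

```text
t: 33.58
tool_pos: [0.491, -0.3273, -0.0016]
orientation: [0.722, 0.692, 0.001, 0.001]
wrist_force: [-1.2, -0.4, 0.6]
finger_gap: 0.0166
```

Call:
send_rows(travel=[[0,0,-0.1],[0,0,-0.3],[0,0,-0.5],[0,0,-0.4],[0,0,0],[0,0,0]], angular=[[0,0,0],[0,0,0],[0,0,0],[0,0,0],[0,0,0],[0,0,0]])

```text
t: 34.33
tool_pos: [0.4931, -0.3273, 0.1349]
orientation: [0.722, 0.692, 0.002, 0.003]
wrist_force: [-0.9, 0.8, -0.5]
finger_gap: 0.0165
```

```bash
python3 -c "
from cores import *
st()
im,i=snap('wrist','w39')
"
```

```text
t 34.33 p [ 0.4931 -0.3273  0.1349] R [[0.041, 0.999, 0.007], [0.999, -0.041, -0.002], [-0.002, 0.007, -1.0]] F [-0.9  0.8 -0.5] M [ 0.01 -0.03 -0.  ] g 0.0165
```

View pics/w39.png

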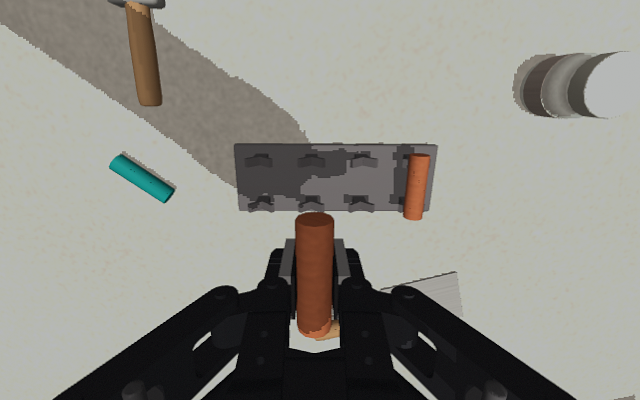

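```bash
python3 -c "
from cores import *
i=load('w39')[1]; s=sense(); r=R.from_quat(s['orientation']); c=r.inv().apply(i['position']-s['tool_pos'])
def tz(uv,z):
    d=r.inv().apply(ray(i,[uv]))[0]; return ((c+d*((z-c[2])/d[2]))*1000).round(1)
print(tz((314.5,212.5),-.0286),tz((314.5,228),-.0466),tz((314.5,338),-.0466))
crop('w39',280,200,350,350,4,'w39a')
P,_=tgt(-78,20,0); print(P)
"
```

```text
[ 27.9  -0.9 -28.6] [ 28.3  -1.  -46.6] [-29.5  -0.9 -46.6]
[0.5492 0.2464 0.012 ]
```

View pics/w39a.png

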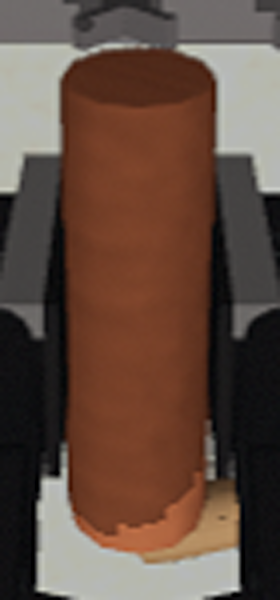

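```bash
python3 -c "
from cores import *
at(578.3,290.5,110,6.2)"
```

```text
tool shift mm [621.1  59.2  23.9] rotvec deg [ 0.42  0.17 -8.57]
```

Call:
send_rows(travel=[[0.1,0.02,0],[0.3,0.06,0],[0.5,0.12,0],[0.55,0.14,0],[0.55,0.14,0],[0.55,0.14,0],[0.55,0.14,0],[0.55,0.14,0]], angular=[[0,0,-0.14],[0,0,-0.14],[0,0,0],[0,0,0],[0,0,0],[0,0,0],[0,0,0],[0,0,0]])

```text
t: 35.38
tool_pos: [0.5426, 0.0498, 0.1233]
orientation: [0.672, 0.741, -0.005, -0.001]
wrist_force: [-0.5, -0.2, -0.3]
finger_gap: 0.0166
```

```bash
python3 -c "
from cores import *
st();at(578.3,290.5,90,6.2)"
```

```text
t 35.38 p [0.5426 0.0498 0.1233] R [[-0.097, 0.995, -0.008], [0.995, 0.097, -0.005], [-0.005, -0.008, -1.0]] F [-0.5 -0.2 -0.3] M [-0.   -0.02 -0.  ] g 0.0166
tool shift mm [236.2  59.2  31.7] rotvec deg [-0.48  0.26 -0.62]
```

Call:
send_rows(travel=[[0.5,0.1,0],[0.5,0.12,0],[0.5,0.12,0.05],[0.4,0.1,0.1],[0.3,0.1,0.1],[0,0,0],[0,0,0]], angular=[[-0.016,0,-0.02],[0,0,0],[0,0,0],[0,0,0],[0,0,0],[0,0,0],[0,0,0]])

```text
t: 36.25
tool_pos: [0.5662, 0.2857, 0.0849]
orientation: [0.665, 0.747, -0.009, -0.002]
wrist_force: [0.0, -0.1, 0.2]
finger_gap: 0.0171
```

```bash
python3 -c "
from cores import *
st();at(578.3,290.5,60,6.2)
im,i=snap('wrist','w40')"
```

```text
t 36.25 p [0.5662 0.2857 0.0849] R [[-0.117, 0.993, -0.014], [0.993, 0.117, -0.01], [-0.009, -0.015, -1.0]] F [ 0.  -0.1  0.2] M [-0.02 -0.08 -0.02] g 0.0171
tool shift mm [ 3.6 12.9 24.7] rotvec deg [-0.87  0.5   0.5 ]
```

View pics/w40.png

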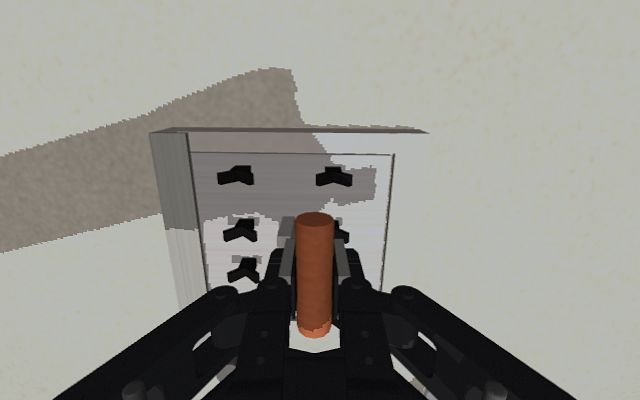

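Call:
send_rows(travel=[[0.036,0.13,0.1],[0,0,0.14],[0,0,0],[0,0,0]], angular=[[-0.028,0.016,0.016],[0,0,0],[0,0,0],[0,0,0]])

```text
t: 36.8
tool_pos: [0.58, 0.2875, 0.0592]
orientation: [0.67, 0.743, 0.0, 0.0]
wrist_force: [-0.7, 0.4, -0.1]
finger_gap: 0.0161
```

```bash
python3 -c "
from cores import *
st();at(578.3,290.5,30,6.2)
im,i=snap('wrist','w41')
Z=R.from_euler('z',np.radians(6.2)).as_matrix()
P=[(Z@[34,y,20+z]+[548.8-1,246.7,0])/1000 for y in (62,18,40) for z in(32,)]
print(w2p(i,P)); crop('w41',220,100,440,270,3.6,'w41a',w2p(i,P))"
```

```text
t 36.8 p [0.58   0.2875 0.0592] R [[-0.103, 0.995, 0.001], [0.995, 0.103, -0.0], [-0.0, 0.001, -1.0]] F [-0.7  0.4 -0.1] M [ 0.02 -0.03 -0.01] g 0.0161
tool shift mm [ 3.2 -1.4 29.2] rotvec deg [ 0.03  0.01 -0.31]
[[311.79578217 193.7441022 ]
 [312.25224243 259.0565153 ]
 [312.03279074 227.67195004]]
```

View pics/w41a.png

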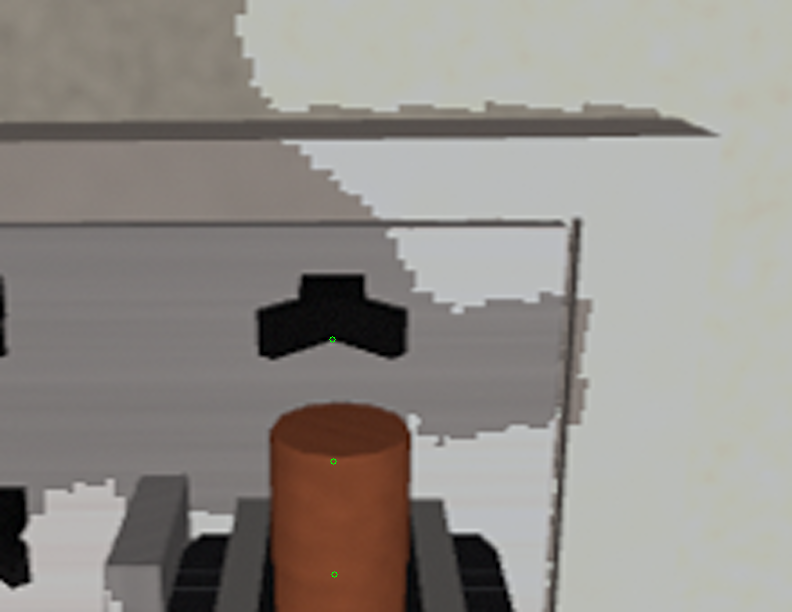

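Call:
send_rows(travel=[[0.032,-0.014,0.1],[0,0,0.15],[0,0,0.05],[0,0,0],[0,0,0]], angular=[[0,0,-0.01],[0,0,0],[0,0,0],[0,0,0],[0,0,0]])

```text
t: 37.48
tool_pos: [0.5776, 0.291, 0.0269]
orientation: [0.667, 0.745, -0.0, 0.0]
wrist_force: [0.4, -0.4, 0.5]
finger_gap: 0.0165
```

```bash
python3 -c "
from cores import *
st();at(578.3,290.5,16.4,6.2)
im,i=snap('wrist','w42')
crop('w42',220,100,440,270,3.6,'w42a')"
```

```text
t 37.48 p [0.5776 0.291  0.0269] R [[-0.109, 0.994, 0.0], [0.994, 0.109, -0.0], [-0.0, -0.0, -1.0]] F [ 0.4 -0.4  0.5] M [-0.05  0.02  0.06] g 0.0165
tool shift mm [-0.6  0.6 10.5] rotvec deg [-0.    0.01  0.05]
```

View pics/w42a.png

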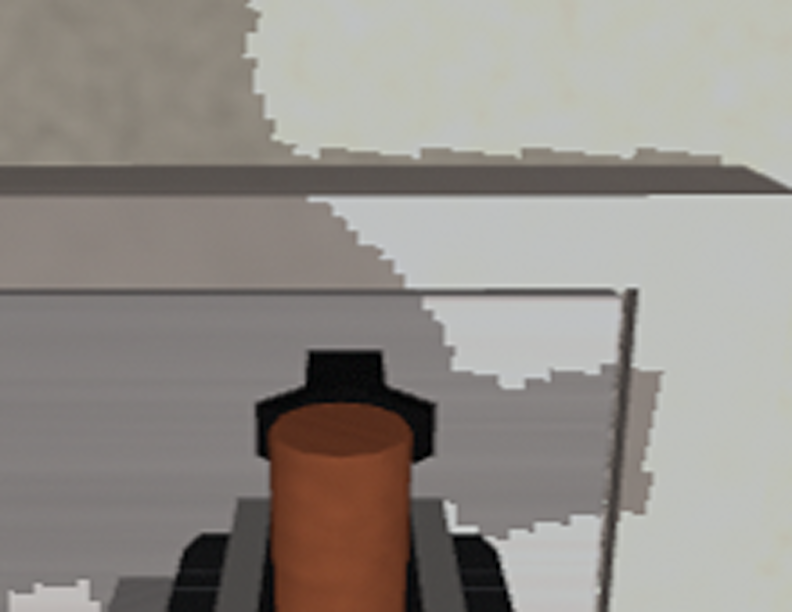

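Call:
send_rows(travel=[[-0.006,0.008,0.06],[0,0,0.05],[0,0,0],[0,0,0]], angular=[[0,0,0],[0,0,0],[0,0,0],[0,0,0]])

```text
t: 38.02
tool_pos: [0.5792, 0.2907, 0.0171]
orientation: [0.668, 0.745, 0.001, 0.0]
wrist_force: [-1.1, -0.9, 0.5]
finger_gap: 0.0166
```

```bash
python3 -c "
from cores import *
st();at(578.3,290.5,16.4,6.2)
im,i=snap('wrist','w43')
crop('w43',220,100,440,270,3.6,'w43a')"
```

```text
t 38.02 p [0.5792 0.2907 0.0171] R [[-0.109, 0.994, 0.001], [0.994, 0.109, 0.001], [0.001, 0.001, -1.0]] F [-1.1 -0.9  0.5] M [-0.09  0.13 -0.03] g 0.0166
tool shift mm [-0.1 -0.9  0.7] rotvec deg [ 0.07 -0.05  0.04]
```

View pics/w43a.png

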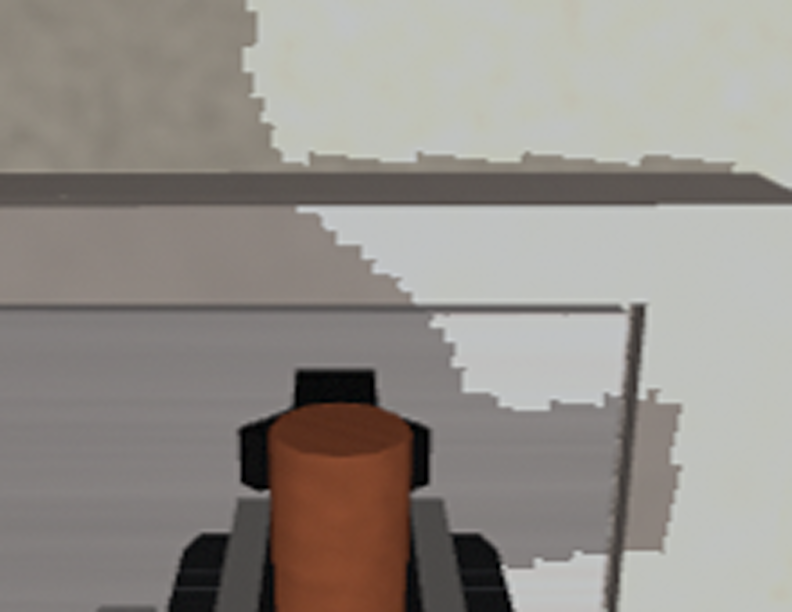

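Call:
send_rows(travel=[[0,-0.008,0.01],[0,0,0.005],[0,0,0]], angular=[[0,0,0],[0,0,0],[0,0,0]])

```text
t: 38.45
tool_pos: [0.5789, 0.2908, 0.0167]
orientation: [0.668, 0.745, 0.001, 0.0]
wrist_force: [-0.9, -0.4, 3.3]
finger_gap: 0.0164
```

Call:
send_rows(travel=[[0,0,0],[0,0,0],[0,0,0],[0,0,-0.1],[0,0,-0.3],[0,0,-0.4],[0,0,-0.4],[0,0,0]], angular=[[0,0,0],[0,0,0],[0,0,0],[0,0,0],[0,0,0],[0,0,0],[0,0,0],[0,0,0]], grip=32)

```text
t: 39.45
tool_pos: [0.579, 0.2905, 0.141]
orientation: [0.668, 0.744, 0.002, 0.001]
wrist_force: [0.5, 0.1, 0.7]
finger_gap: 0.0323
```

```bash
python3 -c "
from cores import *
st()
im,i=snap('wrist','w44')
for o in meas(im,i,.054): print(o)
snap('top','t44'); crop('t44',310,110,470,260,5,'t44b')"
```

```text
t 39.45 p [0.579  0.2905 0.141 ] R [[-0.108, 0.994, 0.003], [0.994, 0.108, 0.001], [0.001, 0.003, -1.0]] F [0.5 0.1 0.7] M [ 0.01 -0.05  0.05] g 0.0323
{'px': array([312.9, 192. ], dtype=float32), 'c': array([577.2, 288.2]), 'L': np.float64(63.6), 'D': np.float64(16.9), 'ang': np.float64(95.86)}
```

View pics/w44.png

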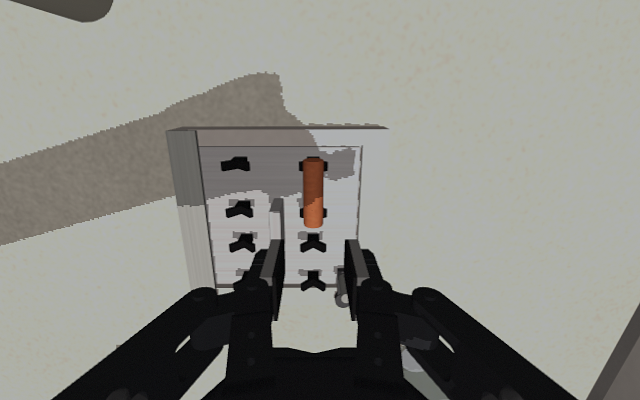

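View pics/t44b.png

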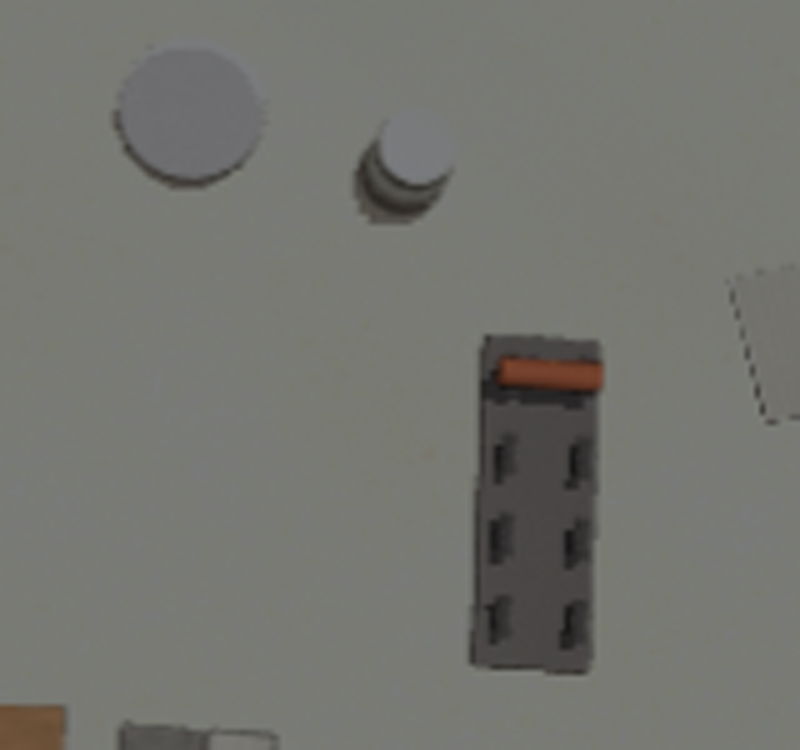

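```bash
python3 -c "
from cores import *
at(586.9,-331.5,120,-2.5)"
```

```text
tool shift mm [-618.4  -57.2   18. ] rotvec deg [-0.15  0.1   8.73]
```

Call:
send_rows(travel=[[-0.1,0,0],[-0.3,0.0,0],[-0.55,0.03,0],[-0.58,0.035,0],[-0.58,0.035,0],[-0.58,0.035,0],[-0.58,0.035,0],[-0.58,0.035,0]], angular=[[0,0,0.145],[0,0,0.145],[0,0,0],[0,0,0],[0,0,0],[0,0,0],[0,0,0],[0,0,0]], grip=36)

```text
t: 40.55
tool_pos: [0.5722, -0.1141, 0.1293]
orientation: [0.726, 0.688, -0.009, -0.004]
wrist_force: [0.8, 0.3, 0.5]
finger_gap: 0.0358
```

```bash
python3 -c "
from cores import *
st();at(586.9,-331.5,100,-2.5)"
```

```text
t 40.55 p [ 0.5722 -0.1141  0.1293] R [[0.054, 0.998, -0.018], [0.998, -0.054, -0.007], [-0.008, -0.018, -1.0]] F [0.8 0.3 0.5] M [-0.   -0.1  -0.04] g 0.0358
tool shift mm [-216.1   27.1   30.6] rotvec deg [-1.01  0.46 -0.61]
```

Call:
send_rows(travel=[[-0.5,0.05,0],[-0.5,0.05,0],[-0.45,0.05,0.1],[-0.4,0.05,0.1],[-0.25,0.05,0.1],[0,0,0],[0,0,0]], angular=[[-0.033,0.015,-0.02],[0,0,0],[0,0,0],[0,0,0],[0,0,0],[0,0,0],[0,0,0]])

```text
t: 41.42
tool_pos: [0.5683, -0.3485, 0.0936]
orientation: [0.733, 0.68, -0.005, -0.004]
wrist_force: [0.8, -0.0, -0.5]
finger_gap: 0.0362
```

```bash
python3 -c "
from cores import *
st();at(586.9,-331.5,50,-2.5)
im,i=snap('wrist','w45')
for o in meas(im,i,.036): print(o)"
```

```text
t 41.42 p [ 0.5683 -0.3485  0.0936] R [[0.074, 0.997, -0.013], [0.997, -0.074, -0.002], [-0.003, -0.013, -1.0]] F [ 0.8 -0.  -0.5] M [-0.   -0.07 -0.  ] g 0.0362
tool shift mm [18.4 17.9 43.3] rotvec deg [-0.76  0.14 -1.77]
{'px': array([337.6, 178.5], dtype=float32), 'c': array([ 585.7, -332.1]), 'L': np.float64(62.2), 'D': np.float64(16.9), 'ang': np.float64(87.39)}
```

View pics/w45.png

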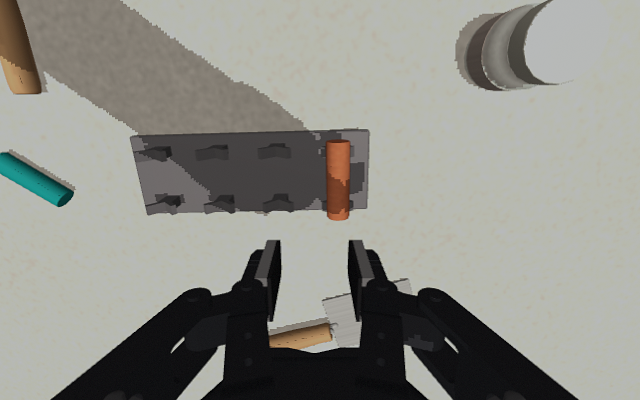

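Call:
send_rows(travel=[[0.18,0.18,0.1],[0,0,0.15],[0,0,0.15],[0,0,0],[0,0,0]], angular=[[-0.025,0,-0.06],[0,0,0],[0,0,0],[0,0,0],[0,0,0]])

```text
t: 42.1
tool_pos: [0.5901, -0.3255, 0.0501]
orientation: [0.719, 0.695, 0.0, 0.0]
wrist_force: [0.5, 0.6, 0.6]
finger_gap: 0.036
```

```bash
python3 -c "
from cores import *
st();at(586.9,-331.5,20,-2.6)
im,i=snap('wrist','w46')
crop('w46',220,150,420,300,4,'w46a')"
```

```text
t 42.1 p [ 0.5901 -0.3255  0.0501] R [[0.034, 0.999, 0.001], [0.999, -0.034, 0.0], [0.0, 0.001, -1.0]] F [0.5 0.6 0.6] M [0.01 0.03 0.02] g 0.036
tool shift mm [-6.1 -3.  30.1] rotvec deg [ 0.03 -0.01  0.63]
```

View pics/w46a.png

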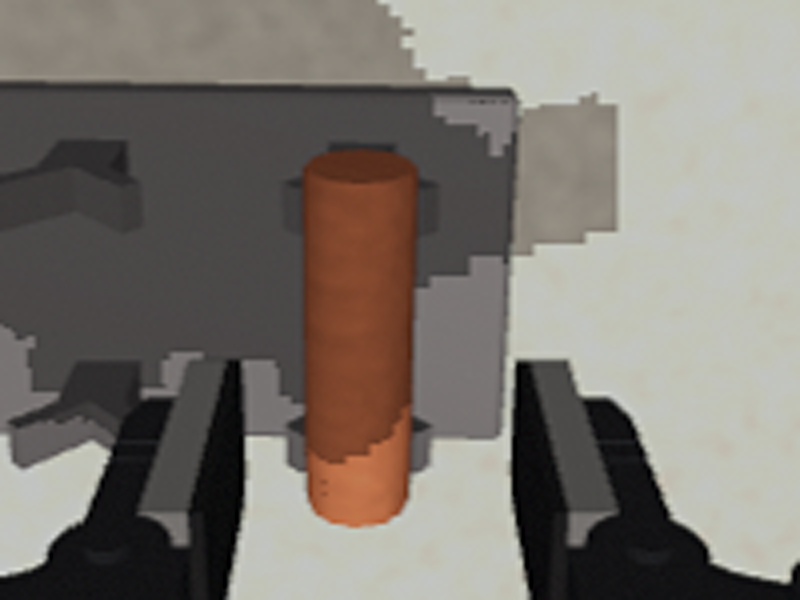

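Call:
send_rows(travel=[[-0.06,-0.03,0.1],[0,0,0.15],[0,0,0.1],[0,0,0],[0,0,0]], angular=[[0,0,0.02],[0,0,0],[0,0,0],[0,0,0],[0,0,0]])

```text
t: 42.78
tool_pos: [0.586, -0.3329, 0.0128]
orientation: [0.724, 0.69, 0.0, 0.0]
wrist_force: [-0.5, 0.9, -0.2]
finger_gap: 0.036
```

```bash
python3 -c "
from cores import *
st();at(586.9,-331.5,-1,-2.6)
im,i=snap('wrist','w47')
crop('w47',220,150,420,300,4,'w47a')"
```

```text
t 42.77 p [ 0.586  -0.3329  0.0128] R [[0.047, 0.999, 0.0], [0.999, -0.047, -0.0], [-0.0, 0.0, -1.0]] F [-0.5  0.9 -0.2] M [ 0.02  0.   -0.01] g 0.036
tool shift mm [ 1.4  0.8 13.8] rotvec deg [ 0.03  0.01 -0.11]
```

View pics/w47a.png

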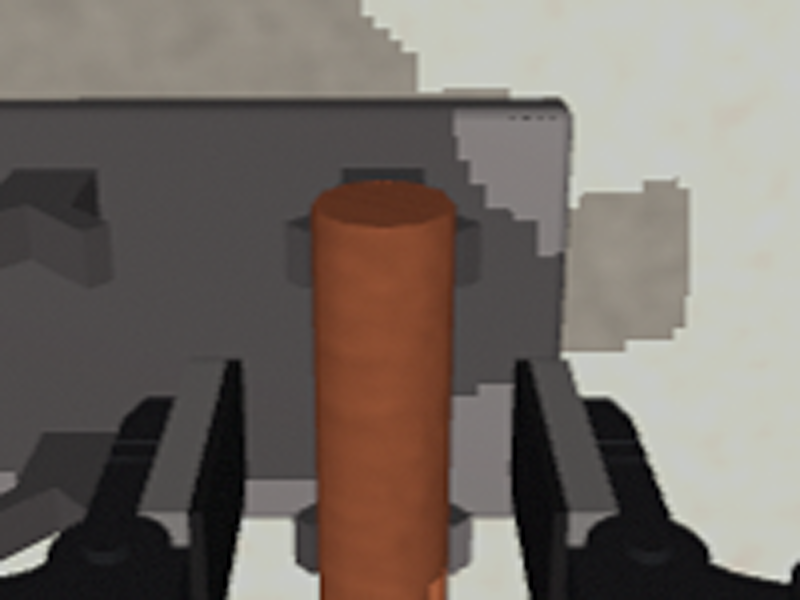

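Call:
send_rows(travel=[[0.014,0.01,0.08],[0,0,0.06],[0,0,0],[0,0,0]], angular=[[0,0,0],[0,0,0],[0,0,0],[0,0,0]])

```text
t: 43.32
tool_pos: [0.5878, -0.3312, -0.0016]
orientation: [0.723, 0.69, 0.0, 0.001]
wrist_force: [-0.7, 0.1, -0.2]
finger_gap: 0.0358
```

Call:
send_rows(travel=[[0,0,0],[0,0,0],[0,0,0],[0,0,0],[0,0,0]], angular=[[0,0,0],[0,0,0],[0,0,0],[0,0,0],[0,0,0]], grip=0, squeeze=40)

```text
t: 43.95
tool_pos: [0.5869, -0.3314, -0.0013]
orientation: [0.724, 0.69, 0.0, 0.0]
wrist_force: [-1.7, 1.3, 0.8]
finger_gap: 0.0166
```

Call:
send_rows(travel=[[0,0,-0.1],[0,0,-0.3],[0,0,-0.5],[0,0,-0.4],[0,0,0],[0,0,0]], angular=[[0,0,0],[0,0,0],[0,0,0],[0,0,0],[0,0,0],[0,0,0]])

```text
t: 44.7
tool_pos: [0.5892, -0.3314, 0.1352]
orientation: [0.723, 0.69, 0.001, 0.003]
wrist_force: [-0.1, 0.5, -1.1]
finger_gap: 0.0171
```

```bash
python3 -c "
from cores import *
st();at(510.7,283.4,120,6.2)
im,i=snap('wrist','w48')
crop('w48',280,200,350,350,4,'w48a')"
```

```text
t 44.7 p [ 0.5892 -0.3314  0.1352] R [[0.047, 0.999, 0.006], [0.999, -0.046, -0.002], [-0.002, 0.006, -1.0]] F [-0.1  0.5 -1.1] M [ 0.05 -0.02  0.01] g 0.0171
tool shift mm [ 610.5 -107.1   13.5] rotvec deg [ 0.32  0.12 -8.87]
```

View pics/w48a.png

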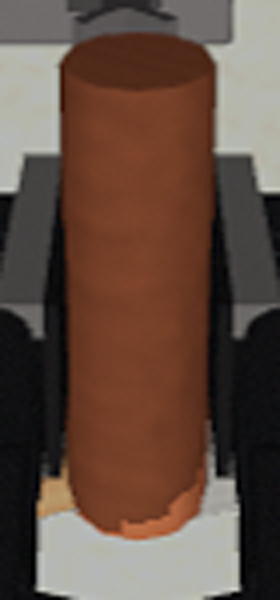

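Call:
send_rows(travel=[[0.1,-0.02,0],[0.3,-0.03,0],[0.5,-0.01,0],[0.55,0,0],[0.55,0,0],[0.55,0,0],[0.55,0,0],[0.55,0,0]], angular=[[0,0,-0.148],[0,0,-0.148],[0,0,0],[0,0,0],[0,0,0],[0,0,0],[0,0,0],[0,0,0]])

```text
t: 45.75
tool_pos: [0.5394, 0.037, 0.1226]
orientation: [0.67, 0.743, -0.005, -0.002]
wrist_force: [1.0, 1.0, -0.6]
finger_gap: 0.0167
```

```bash
python3 -c "
from cores import *
st();at(510.8,281.6,100,6.2)"
```

```text
t 45.75 p [0.5394 0.037  0.1226] R [[-0.103, 0.995, -0.01], [0.995, 0.103, -0.005], [-0.004, -0.011, -1.0]] F [ 1.   1.  -0.6] M [ 0.01  0.04 -0.03] g 0.0167
tool shift mm [246.4  -3.   21.7] rotvec deg [-0.61  0.22 -0.29]
```

Call:
send_rows(travel=[[0.5,0,0],[0.5,0,0],[0.5,0,0.0],[0.4,0,0.05],[0.35,-0.03,0.1],[0,0,0],[0,0,0]], angular=[[-0.02,0.007,-0.01],[0,0,0],[0,0,0],[0,0,0],[0,0,0],[0,0,0],[0,0,0]])

```text
t: 46.62
tool_pos: [0.503, 0.2717, 0.0979]
orientation: [0.664, 0.748, -0.006, -0.003]
wrist_force: [-0.4, -0.2, -0.2]
finger_gap: 0.0172
```

```bash
python3 -c "
from cores import *
st();at(510.8,281.6,60,6.2)
im,i=snap('wrist','w49')"
```

```text
t 46.62 p [0.503  0.2717 0.0979] R [[-0.118, 0.993, -0.012], [0.993, 0.118, -0.005], [-0.003, -0.013, -1.0]] F [-0.4 -0.2 -0.2] M [-0.01 -0.04  0.01] g 0.0172
tool shift mm [ 9.   9.4 37.7] rotvec deg [-0.74  0.19  0.59]
```

View pics/w49.png

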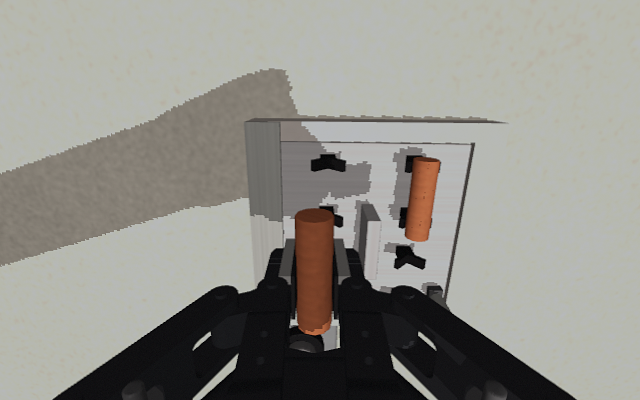

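Call:
send_rows(travel=[[0.09,0.094,0.08],[0,0,0.12],[0,0,0.12],[0,0,0],[0,0,0]], angular=[[-0.025,0.006,0.02],[0,0,0],[0,0,0],[0,0,0],[0,0,0]])

```text
t: 47.3
tool_pos: [0.5124, 0.2791, 0.0627]
orientation: [0.67, 0.742, -0.0, 0.0]
wrist_force: [-0.8, -0.2, -0.1]
finger_gap: 0.0165
```

```bash
python3 -c "
from cores import *
st();at(510.8,281.6,30,6.2)
im,i=snap('wrist','w50')
crop('w50',220,100,440,270,3.6,'w50a')"
```

```text
t 47.3 p [0.5124 0.2791 0.0627] R [[-0.102, 0.995, 0.0], [0.995, 0.102, -0.001], [-0.001, 0.0, -1.0]] F [-0.8 -0.2 -0.1] M [ 0.01 -0.03 -0.  ] g 0.0165
tool shift mm [ 2.6 -1.3 32.7] rotvec deg [ 0.    0.05 -0.35]
```

View pics/w50a.png

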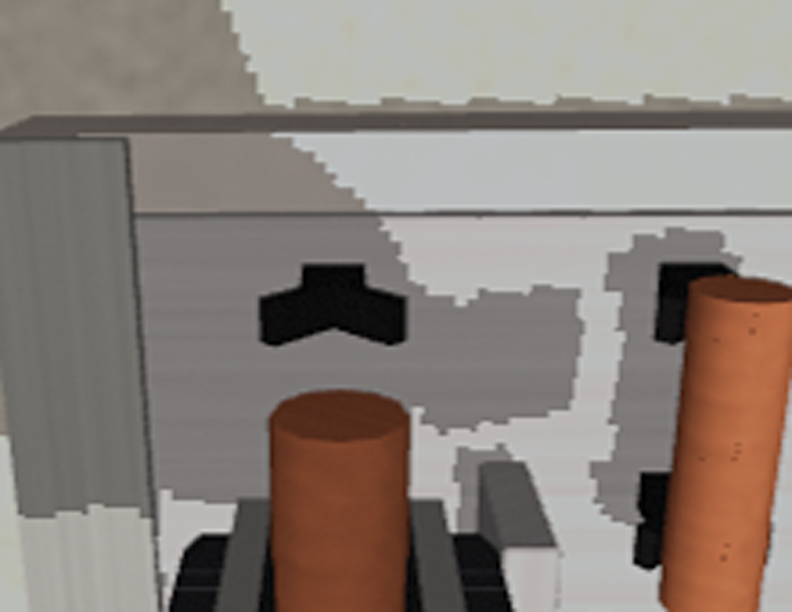

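Call:
send_rows(travel=[[0.026,-0.013,0.12],[0,0,0.15],[0,0,0.08],[0,0,0],[0,0,0]], angular=[[0,0,-0.012],[0,0,0],[0,0,0],[0,0,0],[0,0,0]])

```text
t: 47.98
tool_pos: [0.5105, 0.2819, 0.0252]
orientation: [0.667, 0.745, -0.0, 0.0]
wrist_force: [-0.3, -0.4, -1.4]
finger_gap: 0.0168
```

```bash
python3 -c "
from cores import *
st();at(510.8,281.6,16.4,6.2)
im,i=snap('wrist','w51')
crop('w51',220,100,440,270,3.6,'w51a')"
```

```text
t 47.98 p [0.5105 0.2819 0.0252] R [[-0.109, 0.994, -0.0], [0.994, 0.109, -0.001], [-0.001, -0.0, -1.0]] F [-0.3 -0.4 -1.4] M [0.02 0.03 0.  ] g 0.0168
tool shift mm [-0.3  0.3  8.8] rotvec deg [-0.01  0.05  0.06]
```

View pics/w51a.png

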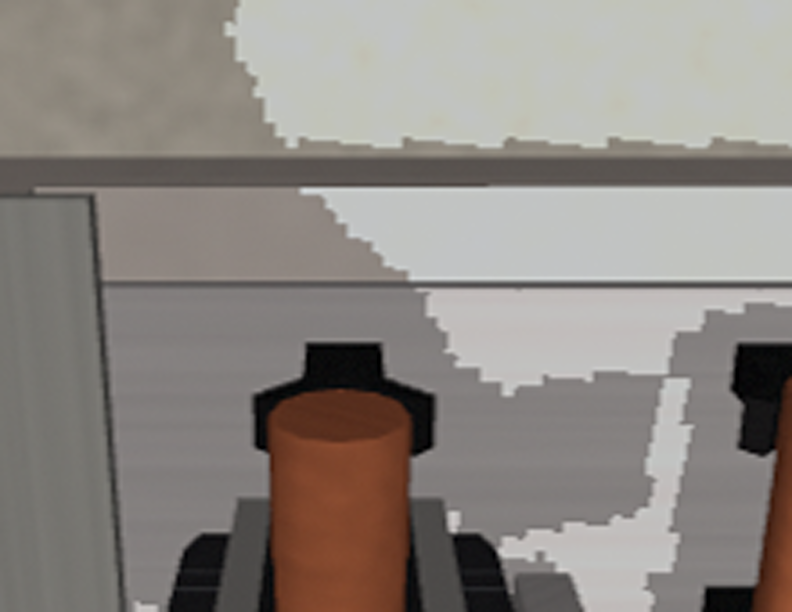

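Call:
send_rows(travel=[[-0.003,0.003,0.05],[0,0,0.045],[0,0,0.01],[0,0,0]], angular=[[0,0,0],[0,0,0],[0,0,0],[0,0,0]])

```text
t: 48.52
tool_pos: [0.5113, 0.2819, 0.017]
orientation: [0.668, 0.745, 0.0, 0.0]
wrist_force: [-0.4, -0.4, -0.2]
finger_gap: 0.0163
```

```bash
python3 -c "
from cores import *
st();at(510.8,281.6,16.4,6.2)
im,i=snap('wrist','w52')
crop('w52',220,100,440,270,3.6,'w52a')"
```

```text
t 48.52 p [0.5113 0.2819 0.017 ] R [[-0.109, 0.994, 0.001], [0.994, 0.109, 0.0], [0.0, 0.001, -1.0]] F [-0.4 -0.4 -0.2] M [-0.02  0.06 -0.01] g 0.0163
tool shift mm [-0.3 -0.6  0.6] rotvec deg [ 0.03 -0.02  0.04]
```

View pics/w52a.png

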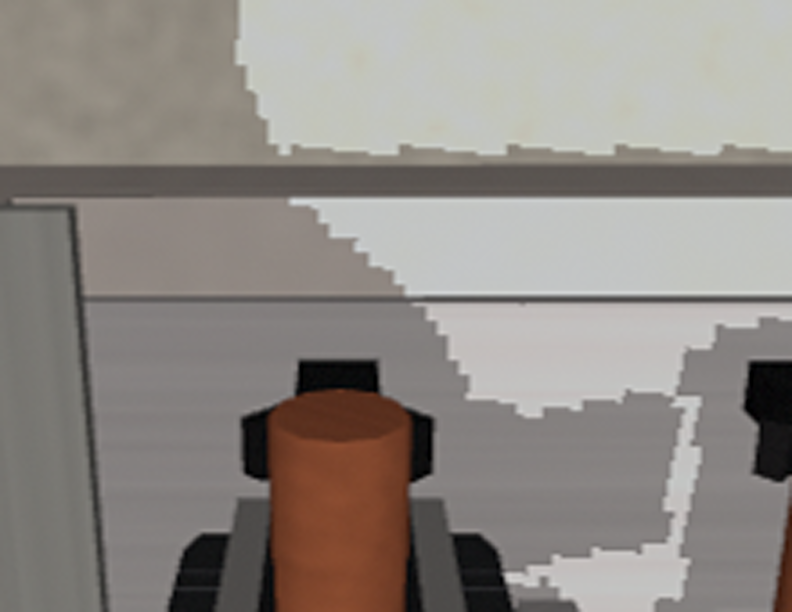

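Call:
send_rows(travel=[[0,-0.005,0.012],[0,0,0.005],[0,0,0]], angular=[[0,0,0],[0,0,0],[0,0,0]])

```text
t: 48.95
tool_pos: [0.5114, 0.282, 0.017]
orientation: [0.668, 0.744, 0.001, 0.0]
wrist_force: [-0.2, 0.1, 1.3]
finger_gap: 0.0167
```

Call:
send_rows(travel=[[0,0,0],[0,0,0],[0,0,0],[0,0,-0.1],[0,0,-0.3],[0,0,-0.4],[0,0,-0.4],[0,0,0]], angular=[[0,0,0],[0,0,0],[0,0,0],[0,0,0],[0,0,0],[0,0,0],[0,0,0],[0,0,0]], grip=32)

```text
t: 49.95
tool_pos: [0.5118, 0.282, 0.1419]
orientation: [0.668, 0.744, 0.002, 0.001]
wrist_force: [0.5, -0.4, -0.5]
finger_gap: 0.032
```

```bash
python3 -c "
from cores import *
st()
im,i=snap('wrist','w53')
Z=R.from_euler('z',np.radians(6.2))
for o in meas(im,i,.054): print(o, Z.inv().apply(np.r_[o['c'],0]-[548.8-1,246.7,0])[:2].round(1))
snap('top','t53'); crop('t53',180,110,470,260,2.7,'t53b')"
```

```text
t 49.95 p [0.5118 0.282  0.1419] R [[-0.108, 0.994, 0.003], [0.994, 0.108, 0.001], [0.001, 0.003, -1.0]] F [ 0.5 -0.4 -0.5] M [ 0.03  0.   -0.04] g 0.032
{'px': array([312.6, 189.7], dtype=float32), 'c': array([509.6, 281.1]), 'L': np.float64(63.5), 'D': np.float64(16.8), 'ang': np.float64(95.98)} [-34.3  38.3]
{'px': array([389.8, 190.2], dtype=float32), 'c': array([576.8, 288.1]), 'L': np.float64(62.8), 'D': np.float64(17.3), 'ang': np.float64(96.66)} [33.3 38. ]
```

View pics/w53.png

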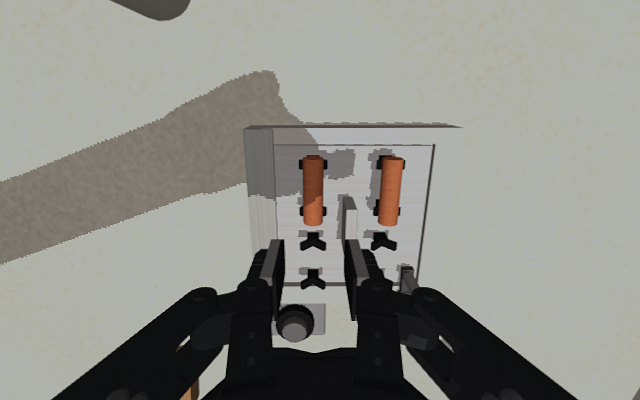

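View pics/t53b.png

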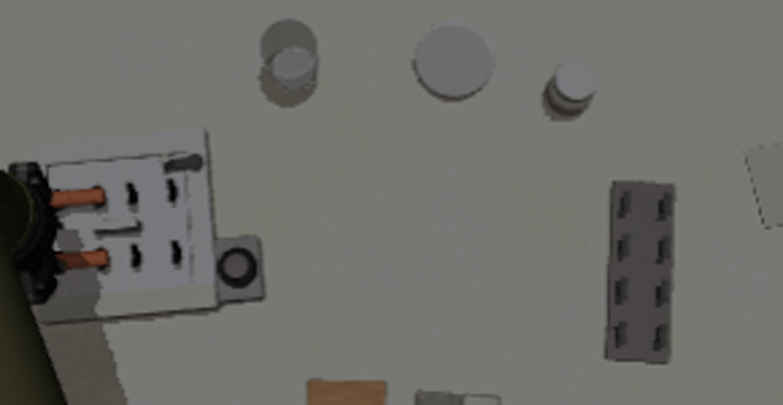

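```bash
python3 -c "
from cores import *
i=load('w53')[1]
crop('w53',265,290,330,350,10,'w53a'); crop('w53',290,140,420,240,6,'w53b')
at(507,115,80,6.2)"
```

```text
tool shift mm [-164.4  -20.3   58.4] rotvec deg [-0.16  0.1   0.02]
```

View pics/w53b.png

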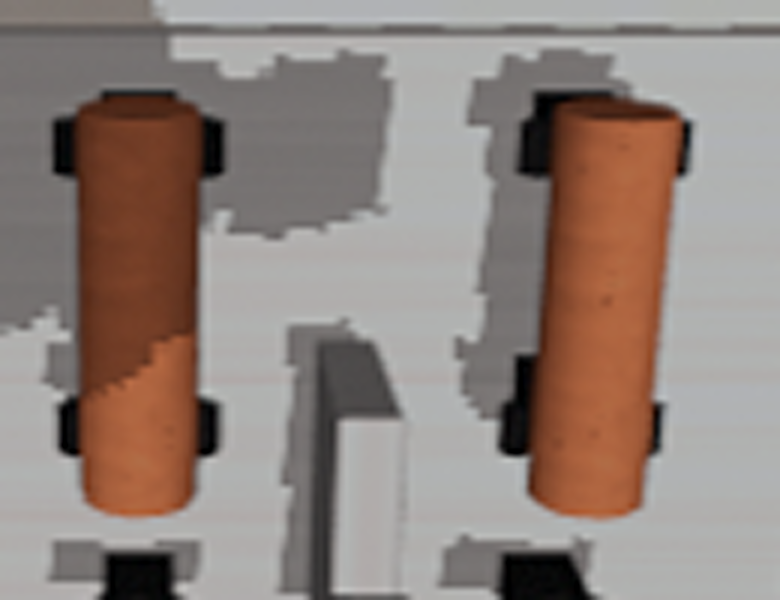

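```bash
python3 -c "
from cores import *
i=load('w53')[1]; Z=R.from_euler('z',np.radians(6.2))
f=lambda x,y:(x/6+290-.42,y/6+140-.42)
for a,b,n in (((138,121),(140,517),'near lip'),((617,121),(587,517),'far')):
    P=p2w(i,[f(*a),f(*b)],.063)*1000; print(n,Z.inv().apply(P-[547.8,246.7,0]).round(1))
# support arm tops z=52: edges of arms +y/-y ends
for a,b in (((65,119),(70,455)),((212,119),(208,455))):
    P=p2w(i,[f(*a)],.052)*1000; print('support top +y edge',Z.inv().apply(P-[547.8,246.7,0]).round(1))
"
```

```text
near lip [[-34.3  68.9  63. ]
 [-34.   10.   63. ]]
far [[30.8 68.9 63. ]
 [31.4 10.  63. ]]
support top +y edge [[-44.7  66.8  52. ]]
support top +y edge [[-23.8  66.8  52. ]]
```

Call:
send_rows(travel=[[-0.4,-0.05,0],[-0.4,-0.05,0],[-0.4,-0.05,0],[-0.4,-0.05,0],[-0.05,0,0.2],[0,0,0.2],[0,0,0]], angular=[[0,0,0],[0,0,0],[0,0,0],[0,0,0],[0,0,0],[0,0,0],[0,0,0]], grip=0, squeeze=60)

```text
t: 50.92
tool_pos: [0.5001, 0.1069, 0.0884]
orientation: [0.667, 0.745, -0.009, -0.004]
wrist_force: [-0.4, 0.4, -0.4]
finger_gap: -0.0001
```

```bash
python3 -c "
from cores import *
st();at(507,115,50,6.2)
im,i=snap('wrist','w54')"
```

```text
t 50.92 p [0.5001 0.1069 0.0884] R [[-0.109, 0.994, -0.018], [0.994, 0.109, -0.009], [-0.007, -0.019, -1.0]] F [-0.4  0.4 -0.4] M [-0.01 -0.1  -0.  ] g -0.0001
tool shift mm [ 7.6  8.4 38.2] rotvec deg [-1.07  0.39  0.05]
```

View pics/w54.png

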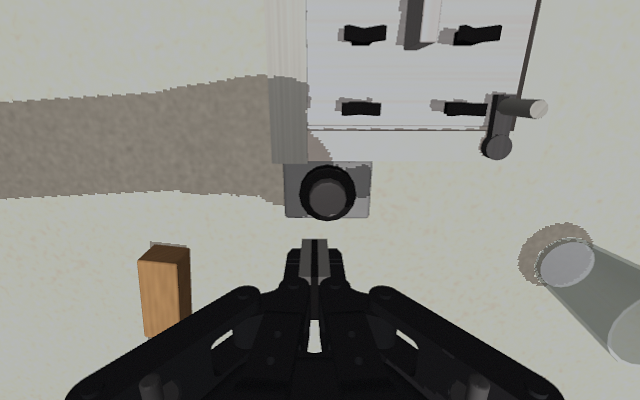

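```bash
python3 -c "
from cores import *
i=load('w54')[1]
crop('w54',280,150,380,230,6,'w54a')
print(p2w(i,[(328,197)],.042))"
```

```text
[[0.50725305 0.11663325 0.042     ]]
```

Call:
send_rows(travel=[[0.076,0.084,0.1],[0,0,0.15],[0,0,0.1],[0,0,0],[0,0,0]], angular=[[-0.035,0.013,0],[0,0,0],[0,0,0],[0,0,0],[0,0,0]])

```text
t: 51.6
tool_pos: [0.5089, 0.1164, 0.0538]
orientation: [0.667, 0.745, 0.001, 0.001]
wrist_force: [-0.6, 0.1, -0.1]
finger_gap: -0.0002
```

```bash
python3 -c "
from cores import *
st();at(507,115,30,6.2)
im,i=snap('wrist','w55'); crop('w55',240,160,400,280,5,'w55a')"
```

```text
t 51.6 p [0.5089 0.1164 0.0538] R [[-0.11, 0.994, 0.002], [0.994, 0.11, 0.001], [0.0, 0.002, -1.0]] F [-0.6  0.1 -0.1] M [-0.02 -0.04  0.01] g -0.0002
tool shift mm [-1.2 -2.1 23.8] rotvec deg [ 0.12 -0.02  0.14]
```

View pics/w55a.png

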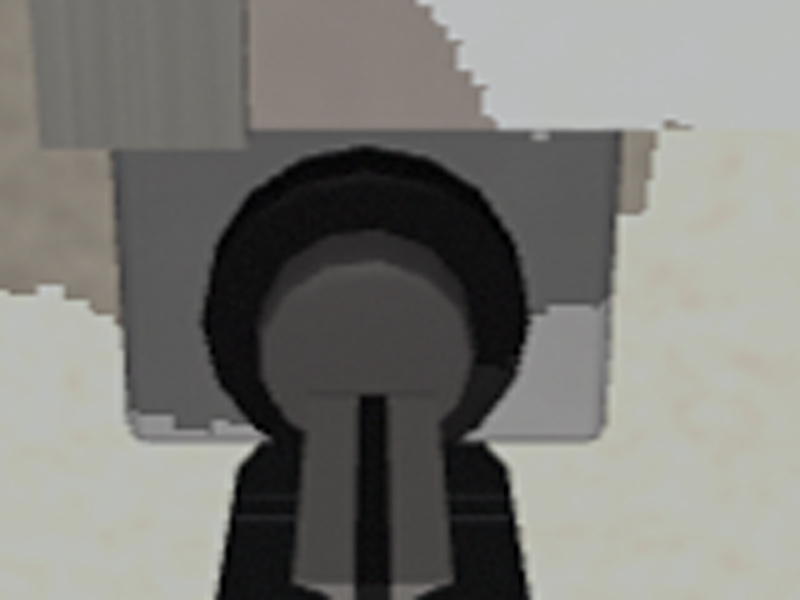

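Call:
send_rows(travel=[[-0.01,-0.015,0.12],[0,0,0.15],[0,0,0],[0,0,0]], angular=[[0,0,0],[0,0,0],[0,0,0],[0,0,0]])

```text
t: 52.15
tool_pos: [0.5081, 0.1153, 0.0258]
orientation: [0.667, 0.745, 0.002, 0.001]
wrist_force: [0.2, -0.6, 2.8]
finger_gap: 0.0002
```

```bash
python3 -c "
from cores import *
st();at(507.3,115.3,13,6.2)"
```

```text
t 52.15 p [0.5081 0.1153 0.0258] R [[-0.11, 0.994, 0.003], [0.994, 0.11, 0.001], [0.001, 0.003, -1.0]] F [ 0.2 -0.6  2.8] M [0.01 0.06 0.01] g 0.0002
tool shift mm [ 0.  -0.8 12.8] rotvec deg [ 0.19 -0.05  0.13]
```

Call:
send_rows(travel=[[0,0,0.04],[0,0,0.04]], angular=[[0,0,0],[0,0,0]])

```text
t: 52.4
tool_pos: [0.5085, 0.1154, 0.0214]
orientation: [0.667, 0.745, 0.002, 0.0]
wrist_force: [-15.0, -3.8, 45.1]
finger_gap: 0.0001
```

Call:
send_rows(travel=[[0,0,0.05],[0,0,0.05]], angular=[[0,0,0],[0,0,0]])

```text
t: 52.65
tool_pos: [0.5084, 0.1155, 0.0214]
orientation: [0.667, 0.745, 0.001, -0.003]
wrist_force: [-16.2, -5.3, 43.8]
finger_gap: -0.0
```

Call:
send_rows(travel=[[0,0,0],[0,0,-0.1],[0,0,-0.3],[0,0,-0.5],[0,0,-0.5],[0,0,-0.3],[0,0,0],[0,0,0]], angular=[[0,0,0],[0,0,0],[0,0,0],[0,0,0],[0,0,0],[0,0,0],[0,0,0],[0,0,0]])

```text
t: 53.65
tool_pos: [0.5084, 0.1141, 0.1974]
orientation: [0.667, 0.745, 0.001, -0.002]
wrist_force: [0.6, -0.8, -0.8]
finger_gap: 0.0001
```

```bash
python3 -c "
from cores import *
st()
snap('wrist','w56'); snap('scene','s56'); snap('top','t56'); crop('s56',150,130,470,340,2.5,'s56a'); crop('t56',180,90,470,260,2.7,'t56a')
at(570,300,210,6.2)"
```

```text
t 53.65 p [0.5084 0.1141 0.1974] R [[-0.109, 0.994, -0.002], [0.994, 0.109, 0.005], [0.005, -0.001, -1.0]] F [ 0.6 -0.8 -0.8] M [-0.03  0.03  0.03] g 0.0001
tool shift mm [178.2  81.7 -12.4] rotvec deg [-0.12 -0.28  0.06]
```

View pics/s56a.png

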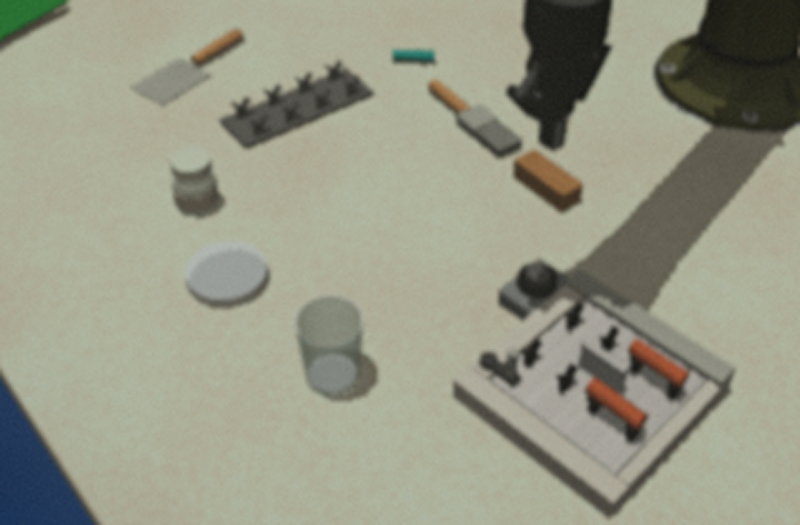

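View pics/t56a.png

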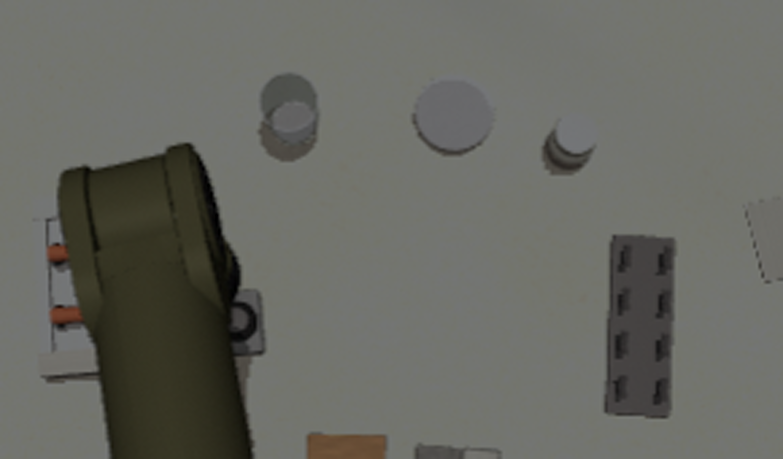

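Call:
send_rows(travel=[[0.4,0.18,0],[0.5,0.2,0],[0.4,0.2,0],[0.4,0.2,0],[0,0,0],[0,0,0],[0,0,0]], angular=[[0,0,0],[0,0,0],[0,0,0],[0,0,0],[0,0,0],[0,0,0],[0,0,0]])

```text
t: 54.68
tool_pos: [0.5662, 0.2923, 0.1881]
orientation: [0.669, 0.743, -0.006, -0.004]
wrist_force: [-0.2, 0.4, -0.2]
finger_gap: -0.0001
```

```bash
python3 -c "
from cores import *
st()
im,i=snap('wrist','w57'); crop('w57',200,80,400,280,4,'w57a')
Z=R.from_euler('z',np.radians(6.2))
for o in meas(im,i,.054): print(o, Z.inv().apply(np.r_[o['c'],0]-[548.8-1,246.7,0])[:2].round(1))"
```

```text
t 54.67 p [0.5662 0.2923 0.1881] R [[-0.104, 0.994, -0.014], [0.995, 0.104, -0.003], [-0.001, -0.014, -1.0]] F [-0.2  0.4 -0.2] M [-0.01 -0.01  0.01] g -0.0001
{'px': array([261.7, 179.9], dtype=float32), 'c': array([510.1, 281.5]), 'L': np.float64(62.2), 'D': np.float64(17.2), 'ang': np.float64(95.67)} [-33.7  38.7]
{'px': array([327.5, 180.2], dtype=float32), 'c': array([577.1, 288.4]), 'L': np.float64(63.0), 'D': np.float64(16.9), 'ang': np.float64(96.43)} [33.6 38.3]
{'px': array([157.1, 327.7], dtype=float32), 'c': array([389.9,  78.5]), 'L': np.float64(43.8), 'D': np.float64(17.1), 'ang': np.float64(35.14)} [-175.1 -150.2]
```

View pics/w57a.png

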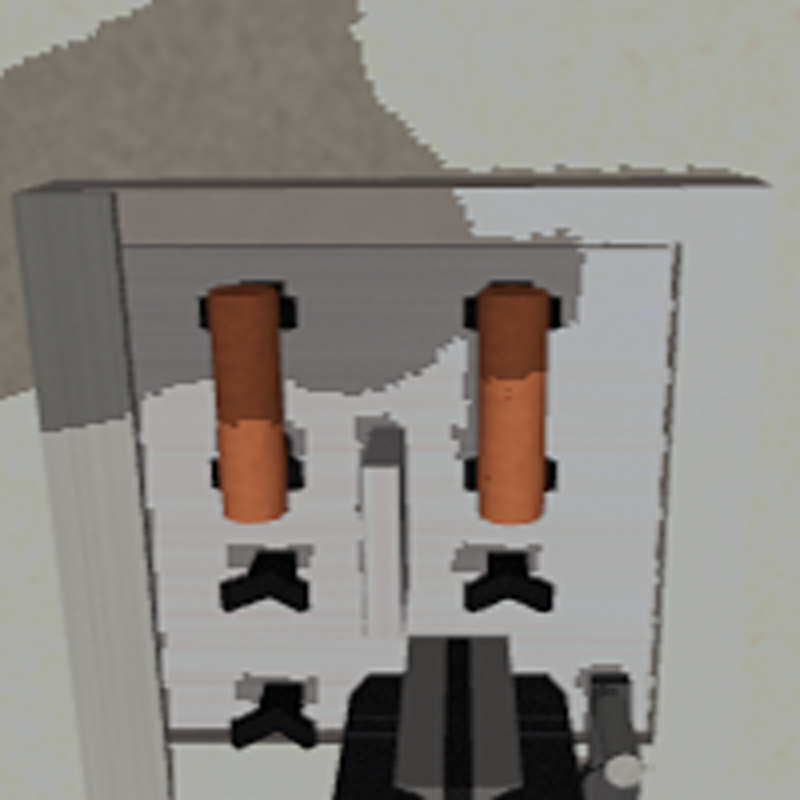

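```bash
python3 -c "
from station import *
print(sign_off())"
```

```text
the job is handed in; nothing more can be done
None
```

The job is done in the order asked and handed in at about 55 s. The clamp was swung open, and the plate was slipped under the lip at an 8° tilt, levelled and pressed home. The clamp was then closed, both cores were moved, and the button was pressed. Only two cores were on the rack; the turquoise look-alike was left alone.

**Last checks**
- **Plate:** contact with the recess floor came at the expected height. Its edges measured within about 0.5 mm of the ideal position.
- **Clamp:** the joint measured 2.10 rad, and about 20 N of push did not move it further. I took that angle before placing the cores; the later pictures show it still closed but I did not measure it again.
- **Cores:** they lie in the two +y support pairs. Measured against the supports, each is centred to about 1 mm.
- **Button:** it moved about 6 mm to a hard stop. The wrist force reached about 45 N through the fingertips.
- **Bystanders:** in the pictures, none appeared to have moved.

**Disagreements**
- The fingertips sit about 20 mm behind the TCP, not 11 mm ahead of it as stated. My first grip on the clamp pin closed on air because of this, and I worked from the measured offset afterwards.
- The wrist camera read about 1 mm low along the stage's x axis and 1–2.5 % small in scale. I corrected for the 1 mm; I left the scale error, which stayed within about 1 mm where it mattered.

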